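# Restock the capsule rack at the coffee corner and book it with the scanner

### The arm

A 6-joint arm with a two-finger parallel gripper is mounted at the origin on the work surface. World frame = base frame: x ahead of the robot, y to its left, z up, the work surface at z = 0. Lengths are in m, angles in rad, forces in N, time in s.
With the tool pointing down it reaches from about 0.375 to 0.825 m from the base axis. Payload 5.5 kg.
Tool frame: the origin (TCP) lies between the finger pads; the fingertips stand 14 mm ahead of it and the grasp point (between the pads) lies 5 mm behind it; x points along the fingers, y is the direction in which the jaws open and shut, and the axes are right-handed (so a half turn about x gives the same grasp; the last joint's range is limited). The gripper opens to 85 mm and grips with 20 to 120 N. Pads are 22 mm wide; open, the fingers measure 114 mm over their backs; the gripper's body (76 mm by 85 mm) begins 54 mm behind the grasp point. The pads swing forward as they close: fully open they stand 13 mm farther back than shut.
Start: joints at [-1.244, 0.314, -0.047, 1.21, 0, 1.571], TCP at [0.193, -0.568, 0.209] pointing down, gripper open.
Joint ranges: [-2.67, 2.67], [-0.69, 1.73], [-1.03, 1.25], [-2.08, 2.16], [-1.42, 1.45], [-3.14, 3.14]. Speed limits (rad/s): [2.39, 2.39, 3.01, 3.14, 3.14, 3.14].

### API

Orientations are given as [roll, pitch, yaw] about the fixed x, y, z axes, in that order (R = Rz(yaw) Ry(pitch) Rx(roll)).
In Python, from workcell import manip, cams gives the robot as it stands. The module is installed in compiled form; this text tells all that it offers.
- The arm moves only by the tool servo_tool, never from a script. Its argument "plan" is a list of rows, each an object with "linear": the shift along the tool's x, y, z in mm, a list of three; "delta_rot": the turn, a rotation vector about the tool's x, y, z in rad, a list of three; "gripper": the opening, from -1 (shut) to 1 (fully open). In form: [{"linear": [x, y, z], "delta_rot": [wx, wy, wz], "gripper": gripper}, ...]. A call has 1 to 5 rows; each row is the pose to reach, as a shift and turn from the pose commanded when the call began, along the tool's axes at that moment; what a row does not reach only later rows make up. A row lasts 1/12 s, in which the tool goes at most 41.7 mm and 7.16 degrees, less where a joint would pass 70% of its speed; a pose out of reach is approached as far as the arm can. A call with a gripper value outside its range is refused whole. The fingers move at their own pace and stop on an object; "force" is the grip in N (left out, the last holds). Time passes only in rows, so rows that repeat a pose let the fingers close. It gives the time, the measured TCP pose, the force and the opening at its end, in the units of the state.
- manip.get_state(): the state, without advancing time (a new reading comes with each control period).
- cams.grab_frame(name): name is "scene" or "top"; returns a dict with "img" (400x640x3 uint8, red, green, blue), "range_z" (400x640 float32, m along the optical axis (not along the pixel's ray), 0 where there is no reading), "vertical_fov" (degrees; the focal length in pixels is half the picture's height over the tangent of half this angle, whatever the lens; pixels are square), "cx", "cy" (the principal point, pixels), "k1" (the pictures are not rectified: a ray, as slopes to the right and down, at radius r is drawn at 1 + k1 r^2 times it, then the intrinsics apply), "origin" and "rotation" of the camera in the world. Camera axes: x right, y up, looking along -z (the intrinsics and any distortion apply to the point x, -y, -z); pixel columns grow to the right and rows downward; lengths in m; the calibration is good to about 2 mm. A picture is of the moment at which its call begins.
- manip.hand_in(): hands the job in, once; it reports no verdict.
The state is a dict: "t": time; "qpos": joint angles; "joint_velocities": joint speeds; "joint_torque": joint torques, N m; "position": TCP position; "eef_rot": TCP orientation; "force": force on the tool from outside, world axes, zero at the start; "ft_torque": the same for the moment, N m; "width": opening from 0.0 (shut) to 1.0 (fully open).
Only numpy, scipy, OpenCV 4.12 (cv2) and the standard library are available. Lean on these libraries where they do the work, as an engineer would, in place of code of your own. Each camera call takes 0.05 s, during which the arm holds its last target.

### The job

Restock the coffee capsules: take the barcode scanner from its cradle, read the job card on the small stand to open the job, then the label behind the capsule rack, each time holding the scanner still for about two seconds some 10 cm away, nose tipped down so that it faces the leaning label squarely and points at its middle. Then set every loose spare capsule upright in an empty pocket of the rack, one to a pocket, leaving those already there in place; when all are in, read the job card once more in the same way to close the job, and lay the scanner back in its cradle as you found it. Set things down rather than dropping them, and leave the mug and the jar alone.

Things in the scene. Friction and masses are not known exactly. Their poses are not given: they have to be found in the camera images.
- rack: fixed plywood capsule rack, 155 (x) x 225 (y) x 16 mm high; 6 square pockets 52 mm wide in 2 rows (x) of 3 (y) at 72 mm pitch, pocket floors 4 mm and rim 16 mm above the table; origin at the table under the centre of the pocket field; its -x side faces the robot, its label stands on two 130 mm posts, its centre 155 mm behind the origin (+x)
- rack_label: the rack's own barcode label: paper plate 90 mm wide (y) x 56 mm, leaning back 30 degrees from upright on the posts behind the rack, centre about 115 mm above the table; origin at the centre of the printed face, z points out of the printed face (towards the robot and 30 degrees upwards), y along its width, x up the face
- job_card: the job card, a barcode card on the small wooden stand: same size and lean as the rack label (90 x 56 mm, leaning back 30 degrees), centre about 95 mm above the table; origin at the centre of the printed face, z out of the printed face (towards the robot and 30 degrees upwards), y along its width, x up the face
- scanner: handheld barcode scanner, 160 mm long, about 160 g: grey handle 30 mm wide, 28 mm high, from x = -80 to +30 mm, and black head 48 mm wide, 36 mm high, from x = +30 to +80 mm; origin under its middle, on the underside; x towards the head, z up. Hold it on the handle, 10 mm behind (-x) and 16 mm above its origin, near the centre of mass. It reads straight ahead along +x from its window
- window (a point): centre of the amber window on the head's end face, 80 mm ahead of and 18 mm above the scanner's origin; axes as the scanner's, the reading ray runs along +x
- cradle: fixed black charging cradle, 190 x 80 mm; origin on the table under its middle, x the way the docked scanner's head points. The scanner lies level on two saddles whose tops are 22 mm above the table, so docked its origin is 22 mm above the cradle's; saddle cheeks rise to 32 mm with 3 to 5 mm play all round; between the saddles (x = -55 to +32 mm) only the base plate, 8 mm high, so fingers fit beside the handle
- mug: bystander: white mug, 72 mm diameter, 85 mm tall, origin under its centre; leave alone
- jar: bystander: glass jar with steel lid, 52 mm diameter, 70 mm tall, origin under its centre; leave alone
- pocket1 (a point): centre of the floor of a rack pocket, -36 mm x, -72 mm y of the rack's origin, 4 mm above the table; axes as the rack's
- pocket2 (a point): centre of the floor of a rack pocket, -36 mm x, +0 mm y of the rack's origin, 4 mm above the table; axes as the rack's
- pocket3 (a point): centre of the floor of a rack pocket, -36 mm x, +72 mm y of the rack's origin, 4 mm above the table; axes as the rack's
- pocket4 (a point): centre of the floor of a rack pocket, +36 mm x, -72 mm y of the rack's origin, 4 mm above the table; axes as the rack's
- pocket5 (a point): centre of the floor of a rack pocket, +36 mm x, +0 mm y of the rack's origin, 4 mm above the table; axes as the rack's
- pocket6 (a point): centre of the floor of a rack pocket, +36 mm x, +72 mm y of the rack's origin, 4 mm above the table; axes as the rack's
- filled1: coffee capsule: plain aluminium cup, 43 mm diameter, 50 mm tall, about 40 g, paper-coloured lid; origin at the centre of its underside, z up its axis; absent in many starts; if present it already stands in pocket1 and stays there
- filled2: coffee capsule: plain aluminium cup, 43 mm diameter, 50 mm tall, about 40 g, paper-coloured lid; origin at the centre of its underside, z up its axis; absent in many starts; if present it already stands in pocket2 and stays there
- filled3: coffee capsule: plain aluminium cup, 43 mm diameter, 50 mm tall, about 40 g, paper-coloured lid; origin at the centre of its underside, z up its axis; absent in many starts; if present it already stands in pocket3 and stays there
- filled4: coffee capsule: plain aluminium cup, 43 mm diameter, 50 mm tall, about 40 g, paper-coloured lid; origin at the centre of its underside, z up its axis; absent in many starts; if present it already stands in pocket4 and stays there
- filled5: coffee capsule: plain aluminium cup, 43 mm diameter, 50 mm tall, about 40 g, paper-coloured lid; origin at the centre of its underside, z up its axis; absent in many starts; if present it already stands in pocket5 and stays there
- filled6: coffee capsule: plain aluminium cup, 43 mm diameter, 50 mm tall, about 40 g, paper-coloured lid; origin at the centre of its underside, z up its axis; absent in many starts; if present it already stands in pocket6 and stays there
- spare1: spare coffee capsule: plain aluminium cup, 43 mm diameter, 50 mm tall, about 40 g, paper-coloured lid; origin at the centre of its underside, z up its axis; stands loose on the counter, on or near the cardboard sheet; may be absent
- spare2: spare coffee capsule: plain aluminium cup, 43 mm diameter, 50 mm tall, about 40 g, paper-coloured lid; origin at the centre of its underside, z up its axis; stands loose on the counter, on or near the cardboard sheet; may be absent
- spare3: spare coffee capsule: plain aluminium cup, 43 mm diameter, 50 mm tall, about 40 g, paper-coloured lid; origin at the centre of its underside, z up its axis; stands loose on the counter, on or near the cardboard sheet; may be absent
- spare4: spare coffee capsule: plain aluminium cup, 43 mm diameter, 50 mm tall, about 40 g, paper-coloured lid; origin at the centre of its underside, z up its axis; stands loose on the counter, on or near the cardboard sheet; may be absent

How it is judged:
On the way, in this order (a step that is already met when the one before it is completed fails the run):
1. the held scanner reads the job card: steady for 1.5 s, window 50 to 160 mm from it, ray within 18 mm of its middle each way, within 0.42 rad of square (x of job_card in the frame of window between 0.05 and 0.16 m and y of job_card in the frame of window between -0.018 and 0.018 m and z of job_card in the frame of window between -0.018 and 0.018 m and z of window in the frame of job_card above 0.04 m and angle between the x axis of window and the z axis of job_card, either way round below 0.42 rad and linear speed of scanner below 0.02 m/s and angular speed of scanner below 0.15 rad/s and contact force between the fingers and scanner above 0.5 N), for 1.5 s.
2. the held scanner then reads the rack label in the same way (x of rack_label in the frame of window between 0.05 and 0.16 m and y of rack_label in the frame of window between -0.018 and 0.018 m and z of rack_label in the frame of window between -0.018 and 0.018 m and z of window in the frame of rack_label above 0.04 m and angle between the x axis of window and the z axis of rack_label, either way round below 0.42 rad and linear speed of scanner below 0.02 m/s and angular speed of scanner below 0.15 rad/s and contact force between the fingers and scanner above 0.5 N), for 1.5 s.
3. every spare capsule stands upright in a pocket ((distance between spare1 and pocket1 below 0.01 m or distance between spare1 and pocket2 below 0.01 m or distance between spare1 and pocket3 below 0.01 m or distance between spare1 and pocket4 below 0.01 m or distance between spare1 and pocket5 below 0.01 m or distance between spare1 and pocket6 below 0.01 m) and angle between each of spare1, spare2, spare3, spare4's own z axis and vertical below 0.15 rad and (distance between spare2 and pocket1 below 0.01 m or distance between spare2 and pocket2 below 0.01 m or distance between spare2 and pocket3 below 0.01 m or distance between spare2 and pocket4 below 0.01 m or distance between spare2 and pocket5 below 0.01 m or distance between spare2 and pocket6 below 0.01 m) and (distance between spare3 and pocket1 below 0.01 m or distance between spare3 and pocket2 below 0.01 m or distance between spare3 and pocket3 below 0.01 m or distance between spare3 and pocket4 below 0.01 m or distance between spare3 and pocket5 below 0.01 m or distance between spare3 and pocket6 below 0.01 m) and (distance between spare4 and pocket1 below 0.01 m or distance between spare4 and pocket2 below 0.01 m or distance between spare4 and pocket3 below 0.01 m or distance between spare4 and pocket4 below 0.01 m or distance between spare4 and pocket5 below 0.01 m or distance between spare4 and pocket6 below 0.01 m)), for 0.3 s.
4. the held scanner reads the done card in the same way (all of step 1), for 1.5 s.
At the end, for the whole second after the job is handed in: Every spare stands upright (within 0.15 rad) in a pocket, its underside within 10 mm of the pocket floor's centre; the capsules that were in the rack still stand in their pockets; the scanner lies at rest in the cradle, within 12 mm and 0.15 rad of its docked place, head the same way (all of step 3 and linear speed of each of spare1, spare2, spare3, spare4, scanner below 0.03 m/s and distance between filled1 and pocket1 below 0.01 m and angle between each of filled1, filled2, filled3, filled4, filled5, filled6's own z axis and vertical below 0.15 rad and distance between filled2 and pocket2 below 0.01 m and distance between filled3 and pocket3 below 0.01 m and distance between filled4 and pocket4 below 0.01 m and distance between filled5 and pocket5 below 0.01 m and distance between filled6 and pocket6 below 0.01 m and horizontal distance between scanner and cradle below 0.012 m and z of scanner in the frame of cradle below 0.028 m and angle between scanner's own z axis and vertical below 0.12 rad and x of window in the frame of cradle above 0.05 m and angle between the x axis of scanner and the x axis of cradle, either way round below 0.15 rad); the robot touches nothing.
It fails at once if an already filled capsule is lifted out of its pocket (z of any of filled1, filled2, filled3, filled4, filled5, filled6 in the frame of rack above 0.02 m).
It fails at once if a capsule is let go in the air, its underside more than 60 mm above the counter ((height (world z) of spare1 above 0.06 m and contact force between the fingers and spare1 below 0.05 N) or (height (world z) of spare2 above 0.06 m and contact force between the fingers and spare2 below 0.05 N) or (height (world z) of spare3 above 0.06 m and contact force between the fingers and spare3 below 0.05 N) or (height (world z) of spare4 above 0.06 m and contact force between the fingers and spare4 below 0.05 N)).
It fails at once if the scanner is let go in the air, more than 80 mm above the counter (height (world z) of scanner above 0.08 m and contact force between the fingers and scanner below 0.05 N).
It fails at once if the mug or the jar is pushed more than 30 mm or tipped over (distance of any of mug, jar from where it was at the start of the episode above 0.03 m or angle between any of mug, jar's own z axis and vertical above 0.5 rad).
Of filled1, filled2, filled3, filled4, filled5, filled6 only 1 to 2 are there at a start; the rules pass over those that are not, and their reading is None.
Of spare1, spare2, spare3, spare4 only 3 to 4 are there at a start; the rules pass over those that are not, and their reading is None.
At some moment in a run one of spare1, spare2, spare3, spare4 may be knocked a few centimetres aside while the robot is not near it.
It also fails if it takes over 208 s, if anything falls off the work surface, if the arm or the gripper's body presses on something with over 40 N, if the wrist force passes 120 N, or if a joint passes its speed limit or range.

## Working session

There is one attempt and no reset: what is moved stays moved. The work goes in short steps, Python scripts to look and compute and a tool call to move; the robot and the scene stay as the last step left them, time stands still between calls to the robot, and variables do not carry over. Pictures are saved under pics/ and viewed, and the job is handed in when it is done.

Besides the shell and the picture viewer there is one more tool, called after ">>>" as name(argument=value, ...), one argument or row to a line, values as JSON. servo_tool: Moves the arm, as the interface text tells. Its arguments: {"type":"object","properties":{"plan":{"type":"array"},"force":{"type":"number"}},"required":["plan"]}

```bash
mkdir -p pics; ls; python3 - <<'E'
from workcell import manip, cams
import cv2, numpy as np
s=manip.get_state(); print(s)
for n in ("scene","top"):
    f=cams.grab_frame(n)
    cv2.imwrite(f"pics/{n}0.png",f["img"][:,:,::-1])
    print(n,{k:(v if k not in("img","range_z") else v.shape) for k,v in f.items()})
E
```

```text
pics
{'t': 0.0, 'qpos': array([-1.24400757e+00,  3.14219818e-01, -4.80878183e-02,  1.21021103e+00,
        4.98705197e-06,  1.57083351e+00]), 'joint_velocities': array([ 0.00072326,  0.00241914,  0.00070024, -0.0005356 ,  0.00077545,
        0.00042584]), 'joint_torque': array([ 1.15660419e-03, -5.39591968e+01,  3.39746261e+01,  1.93520595e-02,
       -2.03635118e-04, -4.67037694e-06]), 'position': array([ 0.19240237, -0.56765225,  0.2083345 ]), 'eef_rot': array([-1.57365464,  1.56907398,  1.89468958]), 'force': array([-1.27472383, -0.18656224,  0.21667639]), 'ft_torque': array([-0.02209241,  0.00845459,  0.01219185]), 'width': 0.9981749924537527}
scene {'img': (400, 640, 3), 'range_z': (400, 640), 'vertical_fov': 46.4627625981747, 'cx': 324.9902174670825, 'cy': 205.25975411398417, 'k1': -0.02488238149348857, 'origin': array([1.42422059, 0.3984732 , 0.88973943]), 'rotation': array([0.86165332, 0.02000458, 2.00037815])}
top {'img': (400, 640, 3), 'range_z': (400, 640), 'vertical_fov': 52.37031035376803, 'cx': 321.7953071323294, 'cy': 200.34500678872587, 'k1': -0.1055203554372489, 'origin': array([0.35800312, 0.01383462, 1.11360982]), 'rotation': array([ 0.20122324, -0.00323361, -1.6640783 ])}
```

View pics/scene0.png

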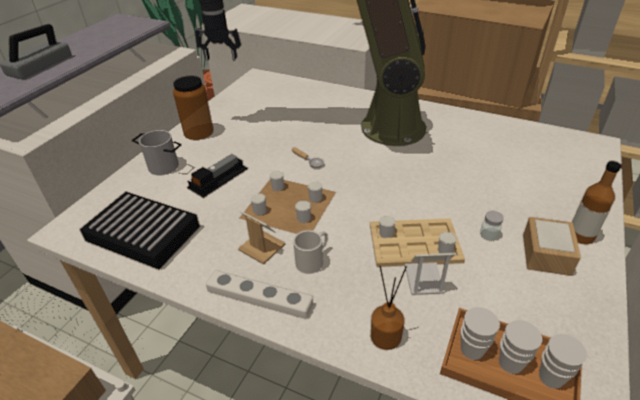

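View pics/top0.png

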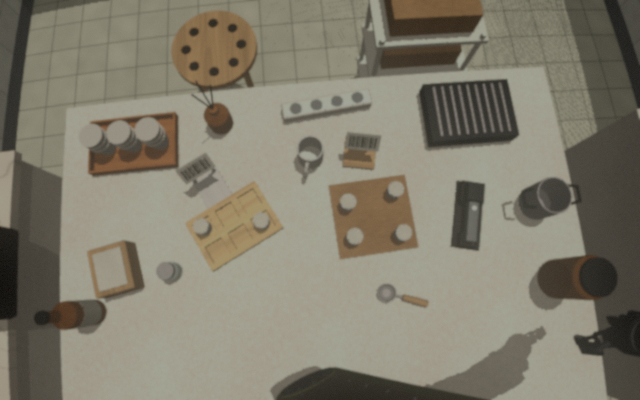

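```bash
cat > h.py <<'E'
from workcell import manip, cams
import cv2, numpy as np
from scipy.spatial.transform import Rotation as Ro
def RR(e): return Ro.from_euler('xyz',e).as_matrix()
def intr(f):
    F=200/np.tan(np.radians(f["vertical_fov"])/2)
    K=np.array([[F,0,f["cx"]],[0,F,f["cy"]],[0,0,1]]); D=np.array([f["k1"],0,0,0,0.])
    return K,D
def rays(f,uv):
    K,D=intr(f)
    p=cv2.undistortPoints(np.asarray(uv,float).reshape(-1,1,2),K,D)[:,0]
    return np.c_[p[:,0],-p[:,1],-np.ones(len(p))]@RR(f["rotation"]).T
def onplane(f,uv,z):
    r=rays(f,uv);o=f["origin"]
    return o+r*((z-o[2])/r[:,2])[:,None]
def cloud(f):
    v,u=np.mgrid[0:400,0:640]
    r=rays(f,np.c_[u.ravel(),v.ravel()])
    return (f["origin"]+r*f["range_z"].ravel()[:,None]).reshape(400,640,3)
def proj(f,P):
    K,D=intr(f); R=RR(f["rotation"])
    p=(np.atleast_2d(P)-f["origin"])@R; p=p*[1,-1,-1]
    return cv2.projectPoints(p.reshape(-1,1,3),np.zeros(3),np.zeros(3),K,D)[0][:,0]
E
python3 - <<'E'
from h import *
import pickle
f=cams.grab_frame("top"); pickle.dump(f,open("top0.pkl","wb"))
g=cams.grab_frame("scene"); pickle.dump(g,open("scene0.pkl","wb"))
for n,ff in(("t",f),("s",g)):
    P=cloud(ff); 
    for uv in ([(150,300),(300,350),(450,300),(347,201),(396,189),(354,237),(403,233),(202,227),(261,220)] if n=="t" else [(350,150),(500,170),(387,222),(447,238),(278,178),(316,186)]):
        print(n,uv,P[uv[1],uv[0]].round(4))
def crop(ff,n,x0,y0,w,h,s):
    c=cv2.resize(ff["img"][y0:y0+h,x0:x0+w,::-1],None,fx=s,fy=s,interpolation=cv2.INTER_CUBIC)
    cv2.imwrite("pics/"+n,c)
crop(f,"c1.png",320,110,180,150,4)
crop(f,"c2.png",150,130,180,150,4)
E
```

```text
t (150, 300) [0.3511 0.4799 0.0035]
t (300, 350) [ 0.1882  0.0839 -0.0011]
t (450, 300) [ 0.2775 -0.3304  0.002 ]
t (347, 201) [ 0.5652 -0.0764  0.0527]
t (396, 189) [ 0.5863 -0.2119  0.05  ]
t (354, 237) [ 0.4681 -0.0848  0.0503]
t (403, 233) [ 0.4665 -0.2156  0.0478]
t (202, 227) [0.5309 0.3133 0.0518]
t (261, 220) [0.5347 0.1547 0.0561]
s (350, 150) [ 0.1875 -0.0938 -0.0039]
s (500, 170) [ 0.1056  0.3913 -0.0037]
s (387, 222) [0.5399 0.1552 0.0515]
s (447, 238) [0.5345 0.314  0.0497]
s (278, 178) [ 0.4821 -0.206   0.049 ]
s (316, 186) [ 0.4767 -0.0827  0.0529]
```

View pics/c1.png

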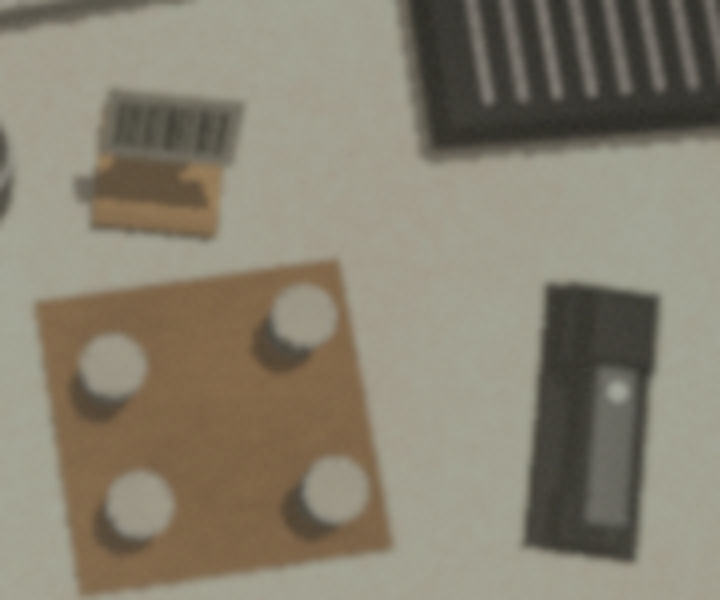

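View pics/c2.png

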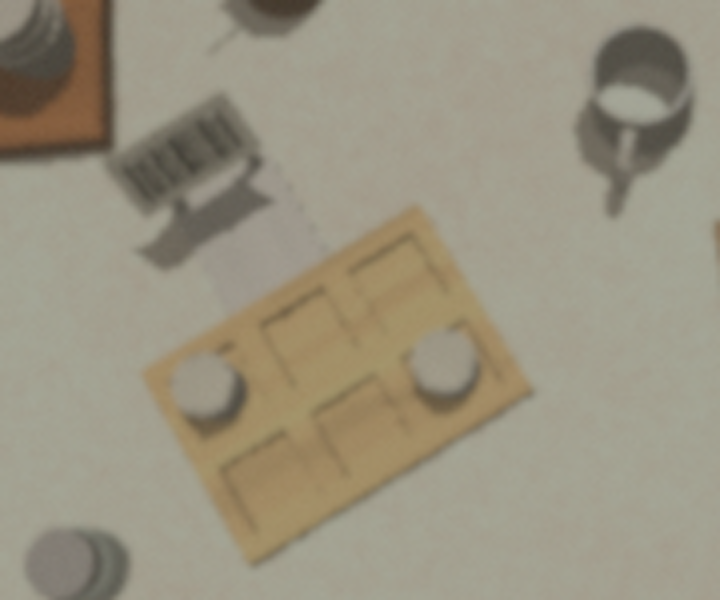

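```bash
python3 - <<'E'
from h import *
import pickle
f=pickle.load(open("top0.pkl","rb"));g=pickle.load(open("scene0.pkl","rb"))
def crop(ff,n,x0,y0,w,h,s):
    cv2.imwrite("pics/"+n,cv2.resize(ff["img"][y0:y0+h,x0:x0+w,::-1],None,fx=s,fy=s,interpolation=cv2.INTER_CUBIC))
crop(g,"c3.png",170,130,180,140,4); crop(g,"c4.png",350,190,180,110,4)
# rack corners (pixel centre convention: crop px/4 - ~0.4)
c=np.array([(143,372),(415,206),(533,393),(252,565)])
uv=np.array([150,130])+(c+.5)/4-.5
P=onplane(f,uv,0.016); print(P.round(4)); print("centre",P.mean(0).round(4))
for a,b in((0,1),(3,2),(0,3),(1,2)):
    d=P[b]-P[a]; print(np.linalg.norm(d).round(4),np.degrees(np.arctan2(d[1],d[0])).round(2))
# capsules in top by segmentation from depth/height
C=cloud(f)
for ff,C,n in((f,C,"top"),(g,cloud(g),"scene")):
  m=((C[...,2]>.042)&(C[...,2]<.060)&(C[...,0]>.4)&(C[...,0]<.75)&(abs(C[...,1])<.42)).astype(np.uint8)
  m&=(cv2.cvtColor(ff["img"],cv2.COLOR_RGB2HSV)[...,1]<70).astype(np.uint8)
  k,l,st,ce=cv2.connectedComponentsWithStats(m)
  for i in range(1,k):
    if st[i,4]>60:
        print(n,st[i],ce[i].round(2),np.median(C[l==i],0).round(4), onplane(ff,ce[i],.05).round(4))
E
```

```text
[[0.553  0.3695 0.016 ]
 [0.6527 0.1743 0.016 ]
 [0.5143 0.102  0.016 ]
 [0.4152 0.2995 0.016 ]]
centre [0.5338 0.2363 0.016 ]
0.2192 -62.93
0.221 -63.35
0.1546 -153.07
0.1562 -152.4
top [429 126  35  17 469] [446.05 134.49] [ 0.7287 -0.3733  0.0504] [[ 0.7289 -0.3738  0.05  ]]
top [388 181  16  16 199] [395.48 188.87] [ 0.5866 -0.2106  0.0504] [[ 0.5868 -0.2105  0.05  ]]
top [465 182  13  60 547] [470.54 215.4 ] [ 0.4892 -0.4052  0.0506] [[ 0.4955 -0.4046  0.05  ]]
top [340 194  16  16 201] [347.5  201.37] [ 0.5643 -0.0777  0.0506] [[ 0.5646 -0.0779  0.05  ]]
top [253 212  16  17 203] [260.69 220.18] [0.5344 0.156  0.0545] [[0.5353 0.1563 0.05  ]]
top [193 219  16  16 197] [200.69 226.07] [0.5332 0.3156 0.0547] [[0.534  0.3173 0.05  ]]
top [396 225  16  16 208] [403.41 232.4 ] [ 0.4676 -0.2162  0.0507] [[ 0.4677 -0.2164  0.05  ]]
top [347 228  16  17 206] [354.33 235.93] [ 0.4708 -0.086   0.0503] [[ 0.4708 -0.086   0.05  ]]
scene [199 154  39  30 286] [218.24 166.62] [ 0.4999 -0.4055  0.0499] [[ 0.505  -0.4045  0.05  ]]
scene [270 171  14  11 120] [276.64 175.58] [ 0.4743 -0.215   0
[... 192 characters left out ...]
8  0.0494] [[ 0.5917 -0.2095  0.05  ]]
scene [295 201  15  12 145] [302.2  206.48] [ 0.5698 -0.0808  0.049 ] [[ 0.5709 -0.0802  0.05  ]]
scene [164 206  34  18 299] [180.8  214.26] [ 0.7327 -0.3719  0.05  ] [[ 0.7319 -0.3717  0.05  ]]
scene [379 216  16  14 179] [386.5  222.24] [0.5423 0.1542 0.0526] [[0.5397 0.1539 0.05  ]]
scene [483 218  14  13  73] [489.14 225.03] [0.4441 0.404  0.0476] [[0.4436 0.4037 0.05  ]]
scene [439 232  17  15 202] [446.72 239.01] [0.5421 0.3143 0.0524] [[0.5387 0.3143 0.05  ]]
scene [296 238  24   9 110] [307.15 241.6 ] [ 0.6858 -0.0083  0.0508] [[ 0.6881 -0.0071  0.05  ]]
scene [294 250  28  13 134] [308.5  257.76] [0.7417 0.0257 0.051 ] [[0.7368 0.0206 0.05  ]]
```

View pics/c3.png

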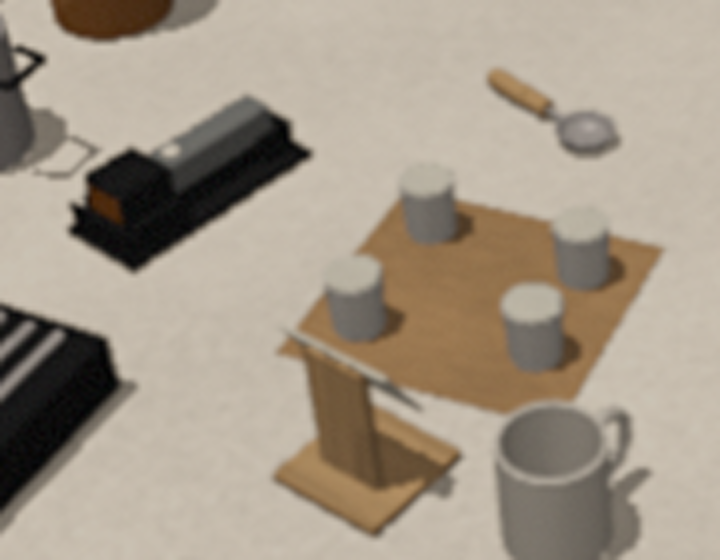

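View pics/c4.png

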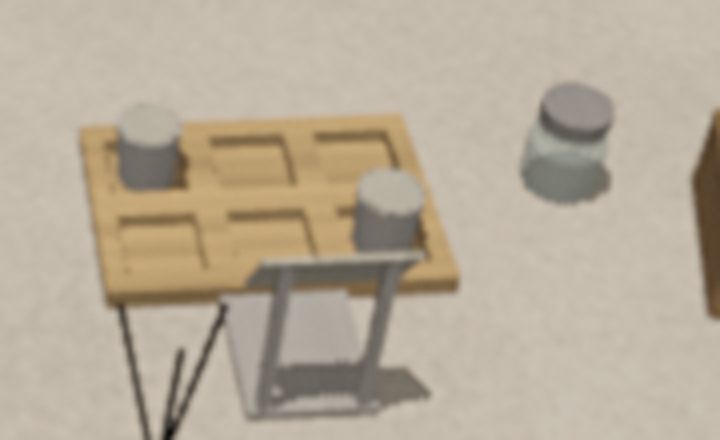

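```bash
python3 - <<'E'
from h import *
import pickle
f=pickle.load(open("top0.pkl","rb"));g=pickle.load(open("scene0.pkl","rb"))
sp={'s1':(.5646,-.0779),'s2':(.5868,-.2105),'s3':(.4677,-.2164),'s4':(.4708,-.086),'fA':(.5344,.156),'fB':(.5335,.316)}
from scipy.optimize import minimize
th=np.linspace(0,2*np.pi,64,endpoint=False)
for n,(x,y) in sp.items():
    H=.054 if n[0]=='f' else .05
    out=[]
    for ff in (f,g):
        im=cv2.GaussianBlur(cv2.cvtColor(ff["img"],cv2.COLOR_RGB2GRAY).astype(np.float32),(0,0),.6)
        def cost(p):
            v=0
            for r,s in ((.0185,1),(.0245,-1)):
                P=np.c_[p[0]+r*np.cos(th),p[1]+r*np.sin(th),np.full(64,H)]
                q=proj(ff,P).astype(np.float32)
                v+=s*cv2.remap(im,q[:,0].reshape(1,-1),q[:,1].reshape(1,-1),cv2.INTER_LINEAR).mean()
            return -v
        best=min(((cost((x+a,y+b)),x+a,y+b) for a in np.arange(-.012,.0121,.001) for b in np.arange(-.008,.0081,.001)))
        out.append((round(best[1],4),round(best[2],4),round(float(best[0]),1)))
    print(n,out)
E
```

```text
s1 [(np.float64(0.5656), np.float64(-0.0789), -32.2), (np.float64(0.5656), np.float64(-0.0819), -36.1)]
s2 [(np.float64(0.5878), np.float64(-0.2115), -30.3), (np.float64(0.5878), np.float64(-0.2145), -19.0)]
s3 [(np.float64(0.4687), np.float64(-0.2174), -33.5), (np.float64(0.4747), np.float64(-0.2244), -5.0)]
s4 [(np.float64(0.4718), np.float64(-0.087), -32.4), (np.float64(0.4718), np.float64(-0.091), -11.9)]
fA [(np.float64(0.5364), np.float64(0.157), -17.5), (np.float64(0.5374), np.float64(0.153), -9.1)]
fB [(np.float64(0.5345), np.float64(0.318), -17.5), (np.float64(0.5365), np.float64(0.314), -16.9)]
```

```bash
python3 - <<'E'
from h import *
import pickle
f=pickle.load(open("top0.pkl","rb"))
C=cloud(f)
def plate(name,x0,x1,y0,y1,zc,z0,z1):
    sub=C[y0:y1,x0:x1]; m=(sub[...,2]>z0)&(sub[...,2]<z1)
    P=sub[m]
    print(name,len(P),P.mean(0).round(4))
    # plane fit
    c=np.median(P,0); 
    for _ in range(5):
        d=P-c; U,S,V=np.linalg.svd(d,full_matrices=False); n=V[2]
        r=abs(d@n); P=P[r<np.median(r)*3+1e-4]; c=P.mean(0)
    n=n*np.sign(n[2]); print(" n",n.round(3)," lean up deg",np.degrees(np.arcsin(n[2])).round(1)," yaw of n",np.degrees(np.arctan2(n[1],n[0])).round(1),len(P))
    # extents: minAreaRect in plane
    yv=np.cross([0,0,1],n); yv/=np.linalg.norm(yv); xv=np.cross(yv,n)
    q=np.c_[(P-c)@yv,(P-c)@xv].astype(np.float32)
    rc=cv2.minAreaRect(q*1000); print(" rect",rc, " centre",(c+rc[0][0]/1000*yv+rc[0][1]/1000*xv).round(4))
    print(" zrange",P[:,2].min().round(4),P[:,2].max().round(4))
plate("job",338,390,125,160,.095,.062,.14)
plate("rack",172,222,150,190,.115,.085,.15)
for n,x0,y0,c in(("job",320,110,[(110,90),(243,101),(232,165),(98,153)]),("rack",150,130,[(104,163),(222,92),(260,148),(148,216)])):
    uv=np.array([x0,y0])+(np.array(c)+.5)/4-.5
    zc=.095 if n=="job" else .115
    dz=.028*np.cos(np.radians(30))
    T=onplane(f,uv[:2],zc+dz);B=onplane(f,uv[2:],zc-dz)
    P=np.r_[T,B]; print(n,P.round(4),P.mean(0).round(4),np.linalg.norm(T[1]-T[0]),np.linalg.norm(B[1]-B[0]))
    for d in(T[0]-T[1],B[1]-B[0]): print(np.degrees(np.arctan2(d[1],d[0]))-90)
E
```

```text
job 593 [ 0.7127 -0.1303  0.0974]
 n [-0.846  0.166  0.507]  lean up deg 30.5  yaw of n 168.9 581
 rect ((-0.0250244140625, 1.3777313232421875), (59.31832504272461, 90.34364318847656), 89.59622192382812)  centre [ 0.712  -0.1302  0.0961]
 zrange 0.0687 0.1225
rack 649 [0.6743 0.3083 0.1176]
 n [-0.766 -0.391  0.51 ]  lean up deg 30.6  yaw of n -153.0 623
 rect ((0.0396575927734375, 1.502899169921875), (58.47282028198242, 89.86983489990234), 89.7096176147461)  centre [0.6737 0.3078 0.1164]
 zrange 0.0898 0.1425
job [[ 0.7334 -0.0905  0.1192]
 [ 0.7182 -0.1757  0.1192]
 [ 0.691  -0.1718  0.0708]
 [ 0.7076 -0.0827  0.0708]] [ 0.7125 -0.1302  0.095 ] 0.08659441014182809 0.09065278858215209
-10.07305933011007
-10.504112588133154
rack [[0.6663 0.3513 0.1392]
 [0.7055 0.2745 0.1392]
 [0.6816 0.2634 0.0908]
 [0.6426 0.3392 0.0908]] [0.674  0.3071 0.115 ] 0.08622190502145162 0.08531116764216974
27.098796236105343
27.209680516192208
```

```bash
python3 - <<'E'
from h import *
import pickle
f=pickle.load(open("top0.pkl","rb"));g=pickle.load(open("scene0.pkl","rb"))
for nm,ff in(("top",f),("scene",g)):
    C=cloud(ff); b=(C[...,0]>.38)&(C[...,0]<.62)&(C[...,1]>-.5)&(C[...,1]<-.32)
    for n,a,c in(("handle",.046,.0535),("head",.0545,.063),("all",.044,.064),("plate",.004,.013)):
        m=b&(C[...,2]>a)&(C[...,2]<c); 
        if n=="plate": m&=ff["img"].max(2)<70
        P=C[m]
        if len(P)<20: continue
        rc=cv2.minAreaRect((P[:,:2]*1000).astype(np.float32))
        print(nm,n,len(P),[np.round(v,1) for v in rc],P.mean(0).round(4))
img=cv2.resize(f["img"][170:260,430:510,::-1],None,fx=7,fy=7,interpolation=cv2.INTER_CUBIC)
img=np.clip(img.astype(float)*2.0,0,255).astype(np.uint8)
cv2.imwrite("pics/c5.png",img[:600])
E
```

```text
top handle 446 [array([ 502.5, -410. ]), array([ 49.4, 154.3]), np.float64(74.0)] [ 0.4843 -0.4066  0.05  ]
top head 298 [array([ 521.2, -415.8]), array([ 47.3, 124.4]), np.float64(75.8)] [ 0.555  -0.4239  0.0583]
top all 794 [array([ 505.1, -410.8]), array([ 49.4, 159.6]), np.float64(74.0)] [ 0.512  -0.413   0.0531]
top plate 381 [array([ 502. , -411.2]), array([ 70.8, 179.1]), np.float64(77.1)] [ 0.4988 -0.3881  0.0086]
scene handle 237 [array([ 509.1, -416. ]), array([ 48.1, 161.4]), np.float64(80.1)] [ 0.5001 -0.4083  0.0498]
scene head 148 [array([ 560. , -427.6]), array([48.1, 53.5]), np.float64(79.1)] [ 0.5601 -0.4264  0.0577]
scene all 431 [array([ 506.8, -412.4]), array([ 53. , 166.8]), np.float64(73.5)] [ 0.5241 -0.4148  0.0523]
scene plate 357 [array([ 515.2, -396. ]), array([ 72.5, 192. ]), np.float64(64.2)] [ 0.5123 -0.3952  0.0081]
```

View pics/c5.png

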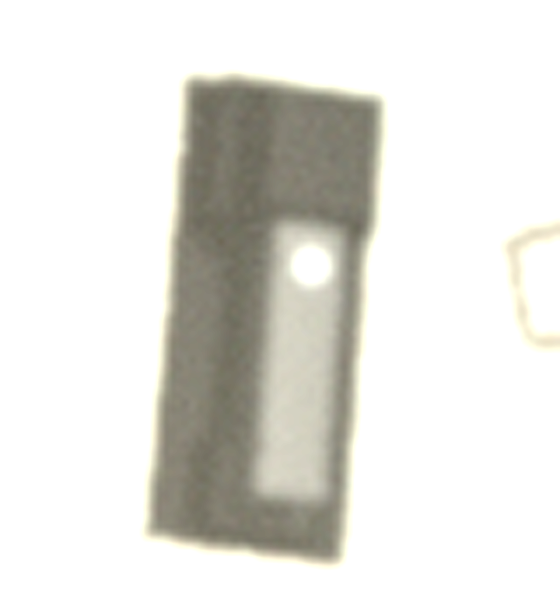

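```bash
python3 - <<'E'
from h import *
import pickle
f=pickle.load(open("top0.pkl","rb"))
q=np.array([(309.5,225),(291,495),(272,222),(347,228),(254,493),(328,497)])
uv=np.array([430,170])+(q+.5)/7-.5
P=onplane(f,uv,.05); print(P.round(4)); d=P[0]-P[1]; print(np.linalg.norm(d),np.degrees(np.arctan2(d[1],d[0])))
u=d/np.linalg.norm(d)
print("origin",P[1]+.080*u, P[0]-.030*u)
# depth based centreline: handle points strips
C=cloud(f); b=(C[...,0]>.38)&(C[...,0]<.62)&(C[...,1]>-.5)&(C[...,1]<-.32)
for nm,a,c in (("h",.047,.053),("head",.0555,.062)):
  m=b&(C[...,2]>a)&(C[...,2]<c); P=C[m]; s=(P-[.5,-.41,0])@u; 
  pv=np.array([-u[1],u[0],0]); t=(P-[.5,-.41,0])@pv
  for s0 in np.arange(-.09,.1,.015):
    k=(s>=s0)&(s<s0+.015)
    if k.sum()>5: print(nm,s0.round(3),k.sum(),np.percentile(t[k],[3,97]).round(4),t[k].mean().round(4))
  print(np.percentile(s,[1,99]).round(4))
print(u)
E
```

```text
[[ 0.5318 -0.4198  0.05  ]
 [ 0.429  -0.3954  0.05  ]
 [ 0.5344 -0.4051  0.05  ]
 [ 0.5292 -0.4346  0.05  ]
 [ 0.4312 -0.3811  0.05  ]
 [ 0.4267 -0.4097  0.05  ]]
0.10571760736445088 -13.374070014448444
origin [ 0.5067873 -0.413877   0.05     ] [ 0.50262104 -0.41288645  0.05      ]
h -0.075 48 [-0.0144  0.0135] -0.0007
h -0.06 57 [-0.0147  0.0128] -0.0006
h -0.045 57 [-0.0161  0.0137] 0.0002
h -0.03 52 [-0.0144  0.0145] -0.0003
h -0.015 52 [-0.0159  0.0125] -0.0016
h 0.0 50 [-0.0161  0.0121] -0.0025
h 0.015 49 [-0.0154  0.012 ] -0.0017
h 0.03 23 [-0.02    0.0218] 0.0011
h 0.045 6 [-0.0211  0.023 ] 0.0116
[-0.0732  0.0717]
head 0.03 60 [-0.022   0.0204] -0.0007
head 0.045 82 [-0.0229  0.0197] -0.0021
head 0.06 77 [-0.0216  0.0193] -0.0003
head 0.075 47 [-0.0214  0.0196] -0.0011
[0.0269 0.0836]
[ 0.97288066 -0.23130764  0.        ]
```

```bash
cat > mv.py <<'E'
from h import *
import sys
def Rt(psi,a,sgn=1):
    psi=np.radians(psi);a=np.radians(a)
    h=np.array([np.cos(psi),np.sin(psi),0]);Z=np.array([0,0,1.])
    sx=np.cos(a)*h-np.sin(a)*Z; sz=np.sin(a)*h+np.cos(a)*Z; sy=np.cross(sz,sx)
    x=-sz;y=sgn*sy
    return np.c_[x,y,np.cross(x,y)]
def go(pos,psi,a=0,sgn=None,quiet=False):
    s=manip.get_state();R=RR(s["eef_rot"]);p=s["position"]
    if sgn is None:
        c=[(Ro.from_matrix(R.T@Rt(psi,a,k)).magnitude(),k) for k in(1,-1)]; sgn=min(c)[1]
    T=Rt(psi,a,sgn)
    lin=R.T@(np.array(pos)-p)*1000; rv=Ro.from_matrix(R.T@T).as_rotvec()
    if not quiet:
        print("t",round(s["t"],2),"pos",p.round(4),"q",s["qpos"].round(2),"F",s["force"].round(1),"w",round(s["width"],3))
        hx=R[:,1]*1; print("sgn",sgn,"tool y",R[:,1].round(3),"tool x",R[:,0].round(3))
    print("LIN",lin.round(1).tolist(),"ROT",rv.round(4).tolist(),"rows",round(max(np.linalg.norm(lin)/41.7,np.degrees(np.linalg.norm(rv))/7.16),1))
if __name__=="__main__":
    a=[float(v) for v in sys.argv[1:]]
    go(a[:3],a[3],a[4] if len(a)>4 else 0,a[5] if len(a)>5 else None)
E
python3 mv.py .4933 -.4104 .12 -13.5
```

```text
t 0.2 pos [ 0.1925 -0.5679  0.2087] q [-1.24  0.31 -0.05  1.21 -0.    1.57] F [ 0.2 -0.1 -0. ] w 0.999
sgn -1 tool y [ 0.321 -0.947 -0.001] tool x [-0.     0.001 -1.   ]
LIN [88.7, -52.5, -335.5] ROT [0.5624, 0.0003, 0.001] rows 8.4
```

>>> servo_tool(
  plan=[
    {"linear": [0, -52, -335], "delta_rot": [0.562, 0, 0], "gripper": 1},
    {"linear": [0, -52, -335], "delta_rot": [0.562, 0, 0], "gripper": 1},
    {"linear": [0, -52, -335], "delta_rot": [0.562, 0, 0], "gripper": 1},
    {"linear": [0, -52, -335], "delta_rot": [0.562, 0, 0], "gripper": 1},
    {"linear": [0, -52, -335], "delta_rot": [0.562, 0, 0], "gripper": 1},
  ],
  force=40,
)

```text
t: 0.62
position: [0.3696, -0.4758, 0.2091]
eef_rot: [0.482, 1.571, -2.901]
force: [0.3, -1.8, -0.5]
width: 1.002
```

```bash
python3 mv.py .4933 -.4110 .12 -13.5
```

```text
t 0.62 pos [ 0.3696 -0.4758  0.2091] q [-0.91  0.32 -0.04  1.21 -0.    2.47] F [ 0.3 -1.8 -0.5] w 1.002
sgn -1 tool y [-0.239 -0.971  0.   ] tool x [-0. -0. -1.]
LIN [89.1, -92.5, -104.6] ROT [-0.0062, 0.0002, -0.0001] rows 4.0
```

>>> servo_tool(
  plan=[
    {"linear": [0, -92, -104], "delta_rot": [-0.62, 0, 0], "gripper": 1},
    {"linear": [0, -92, -104], "delta_rot": [-0.62, 0, 0], "gripper": 1},
    {"linear": [0, -92, -104], "delta_rot": [-0.62, 0, 0], "gripper": 1},
    {"linear": [0, -92, -104], "delta_rot": [-0.62, 0, 0], "gripper": 1},
    {"linear": [0, -92, -104], "delta_rot": [-0.62, 0, 0], "gripper": 1},
  ],
)

```text
t: 1.03
position: [0.4947, -0.4088, 0.2085]
eef_rot: [-2.465, 1.57, 1.073]
force: [-1.2, -0.2, 1.1]
width: 0.999
```

>>> servo_tool(
  plan=[
    {"linear": [0, 0, 0], "delta_rot": [-0.62, 0, 0], "gripper": 1},
    {"linear": [0, 0, 0], "delta_rot": [-0.62, 0, 0], "gripper": 1},
    {"linear": [0, 0, 0], "delta_rot": [-0.62, 0, 0], "gripper": 1},
    {"linear": [0, 0, 0], "delta_rot": [-0.62, 0, 0], "gripper": 1},
    {"linear": [0, 0, 0], "delta_rot": [-0.62, 0, 0], "gripper": 1},
  ],
)

```text
t: 1.45
position: [0.4911, -0.4112, 0.2089]
eef_rot: [-1.669, 1.57, 2.483]
force: [0.8, 0.6, -0.2]
width: 1.0
```

>>> servo_tool(
  plan=[
    {"linear": [0, 0, 0], "delta_rot": [-0.62, 0, 0], "gripper": 1},
    {"linear": [0, 0, 0], "delta_rot": [-0.62, 0, 0], "gripper": 1},
    {"linear": [0, 0, 0], "delta_rot": [-0.62, 0, 0], "gripper": 1},
    {"linear": [0, 0, 0], "delta_rot": [-0.62, 0, 0], "gripper": 1},
    {"linear": [0, 0, 0], "delta_rot": [-0.62, 0, 0], "gripper": 1},
  ],
)

```text
t: 1.87
position: [0.4911, -0.4113, 0.2089]
eef_rot: [-2.324, 1.57, 2.449]
force: [0.3, -0.4, 0.5]
width: 1.0
```

>>> servo_tool(
  plan=[
    {"linear": [0, 0, 0], "delta_rot": [-0.62, 0, 0], "gripper": 1},
    {"linear": [0, 0, 0], "delta_rot": [-0.62, 0, 0], "gripper": 1},
    {"linear": [0, 0, 0], "delta_rot": [-0.62, 0, 0], "gripper": 1},
    {"linear": [0, 0, 0], "delta_rot": [-0.62, 0, 0], "gripper": 1},
    {"linear": [0, 0, 0], "delta_rot": [-0.62, 0, 0], "gripper": 1},
  ],
)

```text
t: 2.28
position: [0.4911, -0.4113, 0.2089]
eef_rot: [-2.892, 1.57, 2.5]
force: [-0.8, 0.4, 0.9]
width: 0.998
```

```bash
python3 mv.py .4933 -.4115 .12 -13.5 0 1
```

```text
t 2.28 pos [ 0.4911 -0.4113  0.2089] q [-0.7   0.39  0.06  1.24 -0.    0.19] F [-0.8  0.4  0.9] w 0.998
sgn 1.0 tool y [ 0.777  0.629 -0.   ] tool x [-0.  0. -1.]
LIN [88.9, 1.6, 1.6] ROT [-0.655, -0.0005, -0.0] rows 5.2
```

>>> servo_tool(
  plan=[
    {"linear": [0, 1.5, 1.5], "delta_rot": [-0.655, 0, 0], "gripper": 1},
    {"linear": [0, 1.5, 1.5], "delta_rot": [-0.655, 0, 0], "gripper": 1},
    {"linear": [40, 1.5, 1.5], "delta_rot": [-0.655, 0, 0], "gripper": 1},
    {"linear": [80, 1.5, 1.5], "delta_rot": [-0.655, 0, 0], "gripper": 1},
    {"linear": [88, 1.5, 1.5], "delta_rot": [-0.655, 0, 0], "gripper": 1},
  ],
)

```text
t: 2.7
position: [0.4901, -0.4089, 0.1145]
eef_rot: [2.714, 1.562, 2.448]
force: [-0.6, 1.1, -1.5]
width: 0.999
```

```bash
python3 mv.py .4933 -.4115 .033 -13.5 0 1; python3 - <<'E'
from h import *
f=cams.grab_frame("top"); a=f["img"][150:270,410:530,::-1]
g=cams.grab_frame("scene"); b=g["img"][90:210,150:300,::-1]
a=cv2.resize(a,None,fx=4,fy=4,interpolation=cv2.INTER_CUBIC);b=cv2.resize(b,None,fx=4,fy=4,interpolation=cv2.INTER_CUBIC)
cv2.imwrite("pics/d1.png",a);cv2.imwrite("pics/d2.png",b)
E
```

```text
t 2.7 pos [ 0.4901 -0.4089  0.1145] q [-0.7   0.44 -0.08  1.06 -0.   -0.43] F [-0.6  1.1 -1.5] w 0.999
sgn 1.0 tool y [0.263 0.965 0.004] tool x [-0.007  0.006 -1.   ]
LIN [81.5, -1.9, 4.4] ROT [-0.03, -0.008, -0.0038] rows 2.0
```

View pics/d1.png

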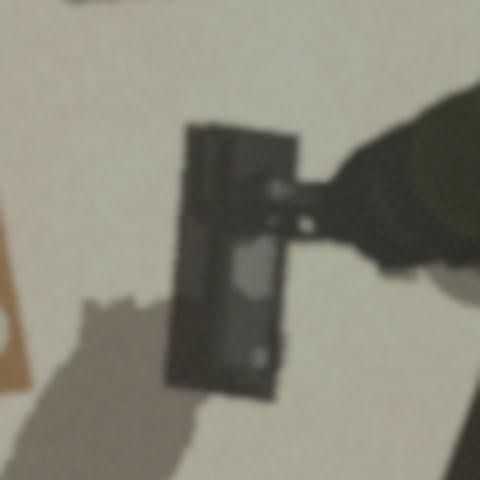

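View pics/d2.png

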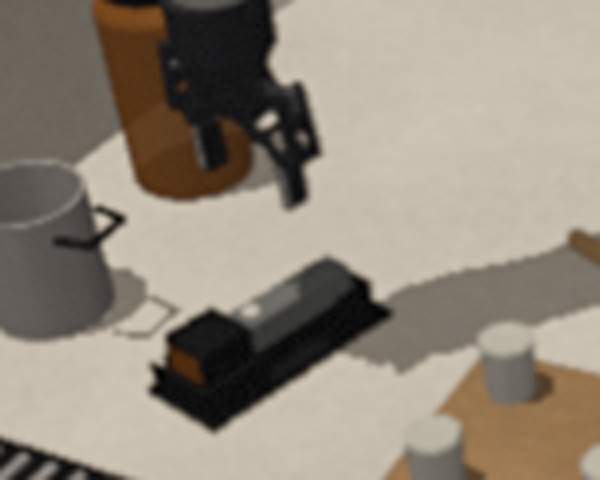

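>>> servo_tool(
  plan=[
    {"linear": [40, -2, 3], "delta_rot": [-0.03, 0, 0], "gripper": 1},
    {"linear": [60, -2, 3], "delta_rot": [-0.03, 0, 0], "gripper": 1},
    {"linear": [65, -2, 3], "delta_rot": [-0.03, 0, 0], "gripper": 1},
    {"linear": [65, -2, 3], "delta_rot": [-0.03, 0, 0], "gripper": 1},
  ],
)

```text
t: 3.13
position: [0.4953, -0.414, 0.0558]
eef_rot: [2.674, 1.569, 2.43]
force: [0.1, -0.2, 0.6]
width: 1.002
```

```bash
python3 mv.py .4933 -.4115 .033 -13.5 0 1
```

```text
t 3.13 pos [ 0.4953 -0.414   0.0558] q [-0.7   0.49 -0.14  0.94  0.   -0.45] F [ 0.1 -0.2  0.6] w 1.002
sgn 1.0 tool y [0.242 0.97  0.001] tool x [-0.001  0.001 -1.   ]
LIN [22.8, 1.9, -2.5] ROT [-0.0087, -0.0015, -0.0008] rows 0.6
```

>>> servo_tool(
  plan=[
    {"linear": [15, 2, -2], "delta_rot": [-0.009, 0, 0], "gripper": 1},
    {"linear": [22.5, 2, -2], "delta_rot": [-0.009, 0, 0], "gripper": 1},
    {"linear": [22.5, 2, -2], "delta_rot": [-0.009, 0, 0], "gripper": -0.1},
    {"linear": [22.5, 2, -2], "delta_rot": [-0.009, 0, 0], "gripper": -0.1},
    {"linear": [22.5, 2, -2], "delta_rot": [-0.009, 0, 0], "gripper": -0.1},
  ],
)

```text
t: 3.55
position: [0.495, -0.4126, 0.0352]
eef_rot: [-0.463, 1.569, -0.696]
force: [0.5, 0.2, -0.8]
width: 0.604
```

>>> servo_tool(
  plan=[
    {"linear": [0, 0, 0], "delta_rot": [0, 0, 0], "gripper": -0.1},
    {"linear": [0, 0, 0], "delta_rot": [0, 0, 0], "gripper": -0.1},
    {"linear": [0, 0, 0], "delta_rot": [0, 0, 0], "gripper": -0.1},
  ],
)

```text
t: 3.8
position: [0.4945, -0.4122, 0.0343]
eef_rot: [-0.445, 1.57, -0.678]
force: [-1.0, -0.4, 0.3]
width: 0.445
```

```bash
python3 mv.py .4933 -.4115 .033 -13.5 0 1;python3 - <<'E'
from h import *
f=cams.grab_frame("top"); a=f["img"][150:270,410:530,::-1]
g=cams.grab_frame("scene"); b=g["img"][90:210,150:300,::-1]
a=cv2.resize(a,None,fx=4,fy=4,interpolation=cv2.INTER_CUBIC);b=cv2.resize(b,None,fx=4,fy=4,interpolation=cv2.INTER_CUBIC)
cv2.imwrite("pics/e1.png",np.hstack([cv2.resize(a,(400,400)),cv2.resize(b,(400,400))]))
E
```

```text
t 3.8 pos [ 0.4945 -0.4122  0.0343] q [-0.69  0.51 -0.17  0.89  0.   -0.46] F [-1.  -0.4  0.3] w 0.445
sgn 1.0 tool y [ 0.231  0.973 -0.   ] tool x [ 0.001 -0.001 -1.   ]
LIN [1.3, 0.4, -1.4] ROT [0.0027, 0.0007, 0.0003] rows 0.0
```

View pics/e1.png

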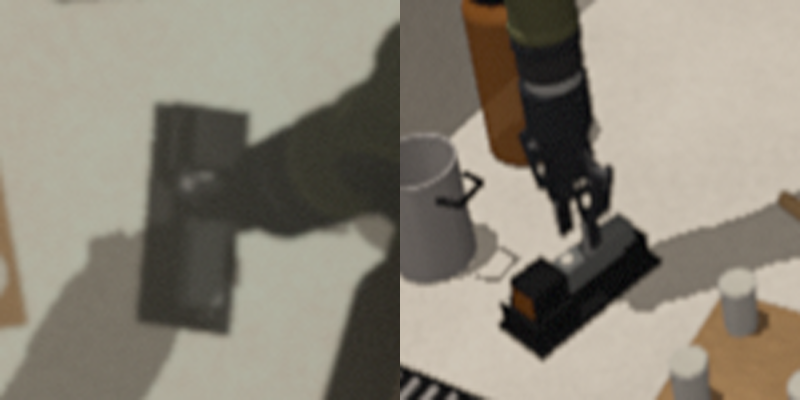

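>>> servo_tool(
  plan=[
    {"linear": [1, 0, -1], "delta_rot": [0.003, 0, 0], "gripper": -0.35},
    {"linear": [1, 0, -1], "delta_rot": [0.003, 0, 0], "gripper": -0.5},
    {"linear": [1, 0, -1], "delta_rot": [0.003, 0, 0], "gripper": -0.5},
    {"linear": [1, 0, -1], "delta_rot": [0.003, 0, 0], "gripper": -0.5},
    {"linear": [1, 0, -1], "delta_rot": [0.003, 0, 0], "gripper": -0.5},
  ],
  force=40,
)

```text
t: 4.32
position: [0.4932, -0.4117, 0.0327]
eef_rot: [2.681, 1.571, 2.445]
force: [-0.6, -0.0, -0.1]
width: 0.248
```

>>> servo_tool(
  plan=[
    {"linear": [0, 0, 0], "delta_rot": [0, 0, 0], "gripper": -0.9},
    {"linear": [0, 0, 0], "delta_rot": [0, 0, 0], "gripper": -0.9},
    {"linear": [0, 0, 0], "delta_rot": [0, 0, 0], "gripper": -0.9},
    {"linear": [0, 0, 0], "delta_rot": [0, 0, 0], "gripper": -0.9},
  ],
)

```text
t: 4.65
position: [0.4933, -0.4118, 0.0327]
eef_rot: [-0.142, 1.571, -0.378]
force: [0.4, 0.2, -0.1]
width: 0.049
```

```bash
python3 mv.py .4933 -.4115 .13 -13.5 0 1
```

```text
t 4.65 pos [ 0.4933 -0.4118  0.0327] q [-0.7   0.51 -0.18  0.88  0.   -0.46] F [ 0.4  0.2 -0.1] w 0.049
sgn 1.0 tool y [ 0.234  0.972 -0.   ] tool x [ 0. -0. -1.]
LIN [-97.3, 0.2, -0.0] ROT [-0.0001, 0.0001, 0.0] rows 2.3
```

```bash
python3 - <<'E'
from h import *
g=cams.grab_frame("scene"); b=g["img"][90:190,170:290,::-1]
cv2.imwrite("pics/e2.png",cv2.resize(b,None,fx=6,fy=6,interpolation=cv2.INTER_CUBIC))
f=cams.grab_frame("top");cv2.imwrite("pics/e3.png",cv2.resize(np.clip(f["img"][170:260,430:520,::-1]*1.8,0,255).astype(np.uint8),None,fx=6,fy=6,interpolation=cv2.INTER_CUBIC))
E
```

```text
(no output)
```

View pics/e2.png

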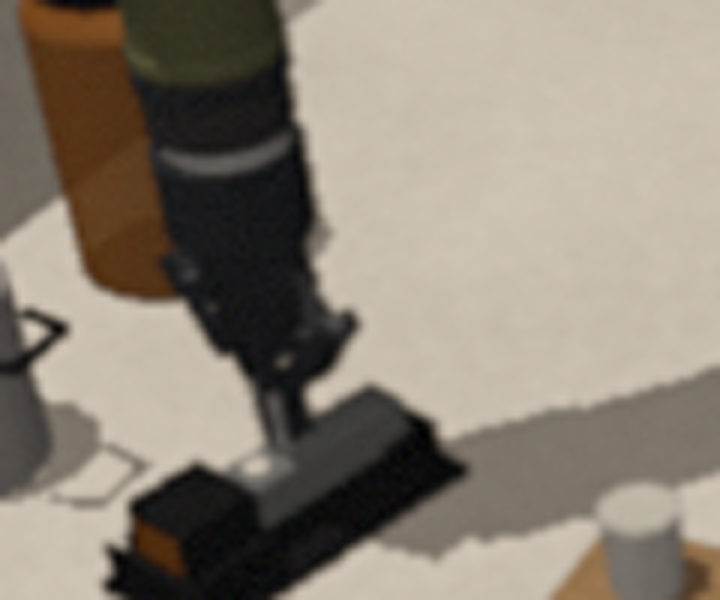

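View pics/e3.png

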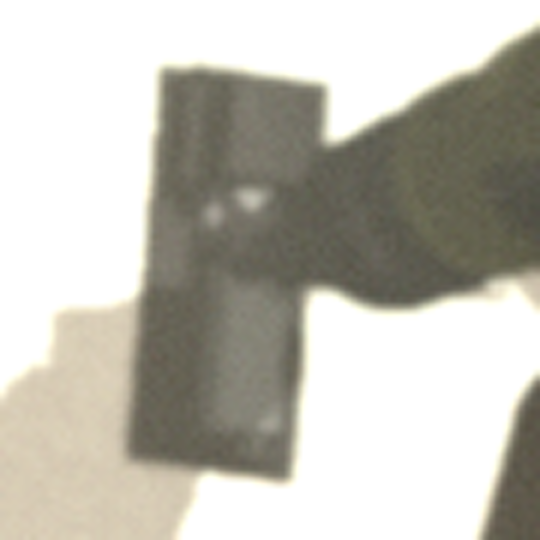

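```bash
python3 - <<'E'
from h import *
g=cams.grab_frame("scene"); C=cloud(g)
for u,v in [(217,163),(216,160),(215,157),(214,154),(213,150),(212,145),(200,117),(205,117),(211,115)]:
    print((u,v),C[v,u].round(4),g["img"][v,u])
m=(C[...,2]>.055)&(C[...,2]<.12)&(C[...,0]>.45)&(C[...,0]<.54)&(C[...,1]>-.47)&(C[...,1]<-.36)
P=C[m]
for z in np.arange(.05,.13,.01):
    k=(P[:,2]>z)&(P[:,2]<z+.01)
    if k.sum()>3: print(z.round(2),k.sum(),P[k].mean(0).round(4),P[k].min(0).round(3),P[k].max(0).round(3))
print(manip.get_state()["position"])
E
```

```text
(217, 163) [ 0.5054 -0.406   0.0636] [78 76 73]
(216, 160) [ 0.5056 -0.4073  0.0746] [74 72 70]
(215, 157) [ 0.5078 -0.4068  0.0872] [84 80 77]
(214, 154) [ 0.5074 -0.4086  0.0975] [26 25 25]
(213, 150) [ 0.5075 -0.4092  0.1119] [24 22 26]
(212, 145) [ 0.5141 -0.4032  0.1352] [23 21 24]
(200, 117) [ 0.5261 -0.4147  0.2333] [87 84 81]
(205, 117) [ 0.5236 -0.3989  0.2354] [94 90 87]
(211, 115) [ 0.5125 -0.3857  0.2388] [78 75 72]
0.05 23 [ 0.5255 -0.4251  0.0573] [ 0.494 -0.447  0.055] [ 0.54  -0.403  0.06 ]
0.06 23 [ 0.5027 -0.4088  0.0651] [ 0.491 -0.437  0.06 ] [ 0.536 -0.396  0.069]
0.07 30 [ 0.5006 -0.406   0.0749] [ 0.488 -0.427  0.07 ] [ 0.51  -0.394  0.08 ]
0.08 23 [ 0.501  -0.4079  0.0847] [ 0.49  -0.429  0.08 ] [ 0.508 -0.396  0.089]
0.09 22 [ 0.5021 -0.4141  0.0954] [ 0.48  -0.442  0.09 ] [ 0.508 -0.397  0.1  ]
0.1 51 [ 0.5013 -0.4086  0.1054] [ 0.485 -0.451  0.1  ] [ 0.514 -0.374  0.11 ]
0.11 45 [ 0.5047 -0.407   0.1154] [ 0.49  -0.457  0.11 ] [ 0.515 -0.365  0.12 ]
[ 0.49323863 -0.4117363   0.03271309]
```

```bash
python3 - <<'E'
from h import *
import pickle
g=pickle.load(open("scene0.pkl","rb")); C=cloud(g)
m=(C[...,0]>.1)&(C[...,0]<.3)&(C[...,1]>-.68)&(C[...,1]<-.46)&(C[...,2]>.1)&(C[...,2]<.5)
P=C[m]; print(len(P),P.min(0),P.max(0))
for z in np.arange(.15,.36,.01):
    k=(P[:,2]>z)&(P[:,2]<z+.01)
    if k.sum()>0: print(z.round(2),k.sum(),P[k].mean(0).round(4),P[k].min(0).round(3),P[k].max(0).round(3))
cv2.imwrite("pics/g0.png",cv2.resize(g["img"][0:80,170:270,::-1],None,fx=7,fy=7,interpolation=cv2.INTER_CUBIC))
E
```

```text
1736 [ 0.15548433 -0.67834972  0.10014661] [ 0.2998802  -0.49533032  0.45192981]
0.15 14 [ 0.2859 -0.5895  0.1549] [ 0.268 -0.598  0.15 ] [ 0.297 -0.582  0.159]
0.16 11 [ 0.2877 -0.5907  0.1647] [ 0.271 -0.597  0.161] [ 0.297 -0.588  0.169]
0.17 23 [ 0.2848 -0.5951  0.1749] [ 0.262 -0.609  0.17 ] [ 0.299 -0.588  0.18 ]
0.18 11 [ 0.2879 -0.5978  0.1839] [ 0.271 -0.605  0.18 ] [ 0.298 -0.591  0.19 ]
0.19 32 [ 0.2815 -0.6234  0.1984] [ 0.259 -0.678  0.191] [ 0.298 -0.594  0.2  ]
0.2 97 [ 0.2796 -0.6393  0.2019] [ 0.255 -0.678  0.2  ] [ 0.3   -0.594  0.206]
0.24 9 [ 0.1981 -0.583   0.2478] [ 0.177 -0.617  0.246] [ 0.219 -0.523  0.25 ]
0.25 26 [ 0.1977 -0.5665  0.2552] [ 0.164 -0.622  0.251] [ 0.223 -0.515  0.26 ]
0.26 35 [ 0.1976 -0.567   0.2647] [ 0.173 -0.625  0.26 ] [ 0.221 -0.513  0.27 ]
0.27 34 [ 0.1965 -0.5662  0.2748] [ 0.166 -0.623  0.271] [ 0.221 -0.515  0.28 ]
0.28 28 [ 0.1998 -0.5685  0.2847] [ 0.175 -0.622  0.28 ] [ 0.224 -0.511  0.29 ]
0.29 80 [ 0.1989 -0.5688  0.2955] [ 0.155 -0.638  0.29 ] [ 0.233 -0.495  0.3  ]
0.3 88 [ 0.195  -0.5551  0.3056] [ 0.16  -0.637  0.3  ] [ 0.232 -0.496  0.31 ]
0.31 104 [ 0.1995 -0.5607  0.3147] [ 0.156 -0.632  0.31 ] [ 0.231 -0.497  0.32 ]
0.32 98 [ 0.2047 -0.563   0.3252] [ 0.158 -0.632  0.32 ] [ 0.233 -0.498  0.33 ]
0.33 140 [ 0.2025 -0.5635  0.335 ] [ 0.16  -0.633  0.33 ] [ 0.23  -0.497  0.34 ]
0.34 136 [ 0.1996 -0.5625  0.3449] [ 0.165 -0.632  0.34 ] [ 0.228 -0.501  0.35 ]
0.35 31 [ 0.2064 -0.5549  0.355 ] [ 0.176 -0.624  0.35 ] [ 0.227 -0.53   0.36 ]
```

View pics/g0.png

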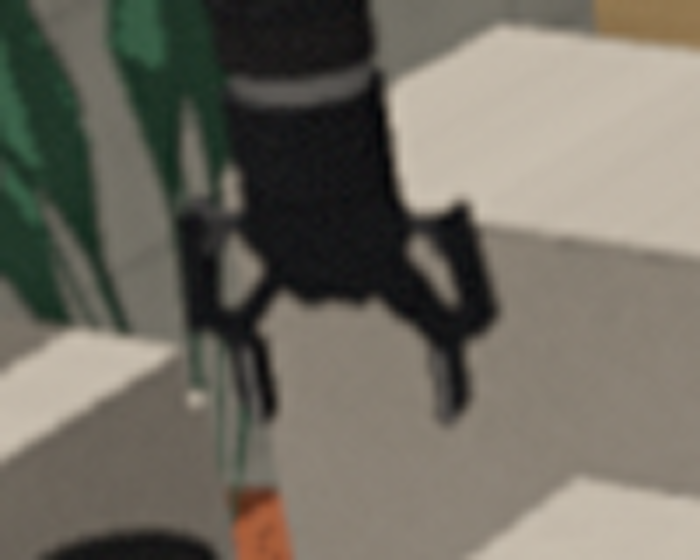

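>>> servo_tool(
  plan=[
    {"linear": [-40, 0, 0], "delta_rot": [0, 0, 0], "gripper": -0.9},
    {"linear": [-60, 0, 0], "delta_rot": [0, 0, 0], "gripper": -0.9},
    {"linear": [-60, 0, 0], "delta_rot": [0, 0, 0], "gripper": -0.9},
    {"linear": [-60, 0, 0], "delta_rot": [0, 0, 0], "gripper": -0.9},
  ],
)

```text
t: 5.13
position: [0.4944, -0.4127, 0.0944]
eef_rot: [-0.454, 1.567, -0.689]
force: [-0.2, 0.3, 0.0]
width: 0.049
```

```bash
cat > tip.py <<'E'
from h import *
g=cams.grab_frame("scene"); C=cloud(g); s=manip.get_state()
p=s["position"]; print("reported",p.round(4),s["width"])
m=(abs(C[...,0]-p[0])<.06)&(abs(C[...,1]-p[1])<.08)&(C[...,2]>.065)&(C[...,2]<.3)
P=C[m]
z0=np.sort(P[:,2])[:5]; print("lowest",z0.round(4))
for z in np.arange(P[:,2].min(),P[:,2].min()+.08,.01):
    k=(P[:,2]>=z)&(P[:,2]<z+.01)
    if k.sum()>0: print(z.round(3),k.sum(),P[k].mean(0).round(4),P[k].min(0).round(3),P[k].max(0).round(3))
u=proj(g,p)[0].astype(int); x0=max(u[0]-60,0);y0=max(u[1]-70,0)
im=cv2.resize(g["img"][y0:y0+100,x0:x0+120,::-1],None,fx=6,fy=6,interpolation=cv2.INTER_CUBIC)
q=((proj(g,p)[0]-[x0,y0]+.5)*6).astype(int); cv2.circle(im,tuple(q.tolist()),4,(0,0,255),-1)
import sys; cv2.imwrite("pics/"+sys.argv[1],im)
E
python3 tip.py t1.png
```

```text
reported [ 0.4934 -0.4119  0.0929] 0.05083672575445962
lowest [0.1169 0.1174 0.1177 0.1178 0.119 ]
0.117 17 [ 0.5006 -0.4076  0.122 ] [ 0.49  -0.427  0.117] [ 0.508 -0.399  0.126]
0.127 32 [ 0.5022 -0.4087  0.1317] [ 0.491 -0.428  0.127] [ 0.509 -0.397  0.137]
0.137 28 [ 0.5018 -0.4063  0.1418] [ 0.493 -0.422  0.137] [ 0.509 -0.396  0.146]
0.147 26 [ 0.5024 -0.4122  0.1511] [ 0.492 -0.43   0.147] [ 0.508 -0.398  0.157]
0.157 35 [ 0.5029 -0.4126  0.1633] [ 0.48  -0.443  0.157] [ 0.513 -0.38   0.167]
0.167 58 [ 0.5037 -0.4085  0.1715] [ 0.49  -0.46   0.167] [ 0.516 -0.371  0.177]
0.177 69 [ 0.5046 -0.4048  0.1828] [ 0.486 -0.459  0.177] [ 0.518 -0.363  0.187]
0.187 67 [ 0.5056 -0.4149  0.1921] [ 0.489 -0.476  0.187] [ 0.521 -0.358  0.197]
0.197 93 [ 0.5058 -0.4052  0.2022] [ 0.486 -0.474  0.197] [ 0.522 -0.349  0.207]
```

View pics/t1.png

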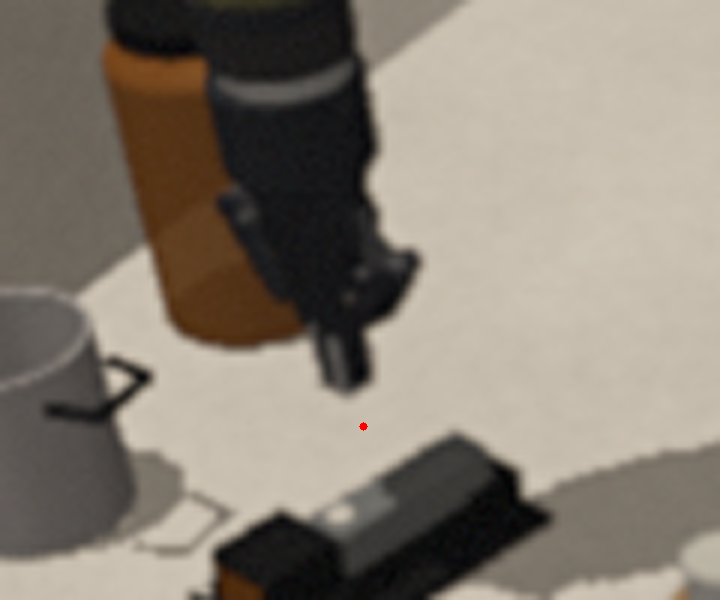

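```bash
python3 mv.py .45 -.40 .16 -13.5 30 1
```

```text
t 5.18 pos [ 0.4934 -0.4119  0.0929] q [-0.7   0.46 -0.11  1.   -0.   -0.46] F [-0.   0.6 -0.6] w 0.051
sgn 1.0 tool y [ 0.234  0.972 -0.   ] tool x [ 0.001 -0.001 -1.   ]
LIN [-67.2, 1.4, -44.9] ROT [-0.0003, 0.5243, 0.0003] rows 4.2
```

>>> servo_tool(
  plan=[
    {"linear": [-67, 0, -45], "delta_rot": [0, 0.524, 0], "gripper": -0.9},
    {"linear": [-67, 0, -45], "delta_rot": [0, 0.524, 0], "gripper": -0.9},
    {"linear": [-67, 0, -45], "delta_rot": [0, 0.524, 0], "gripper": -0.9},
    {"linear": [-67, 0, -45], "delta_rot": [0, 0.524, 0], "gripper": -0.9},
    {"linear": [-67, 0, -45], "delta_rot": [0, 0.524, 0], "gripper": -0.9},
  ],
)

```text
t: 5.6
position: [0.4495, -0.4001, 0.1559]
eef_rot: [3.137, 1.036, 2.903]
force: [-0.2, 1.3, -3.0]
width: 0.053
```

>>> servo_tool(
  plan=[
    {"linear": [0, 0, 0], "delta_rot": [0, 0, 0], "gripper": -0.9},
    {"linear": [0, 0, 0], "delta_rot": [0, 0, 0], "gripper": -0.9},
  ],
)

```text
t: 5.77
position: [0.4494, -0.4007, 0.1561]
eef_rot: [3.138, 1.043, 2.903]
force: [-0.6, 0.3, -0.1]
width: 0.05
```

```bash
python3 tip.py t2.png;python3 mv.py .45 -.40 .16 -13.5 30 1
```

```text
reported [ 0.4492 -0.401   0.1581] 0.051042766298660745
lowest [0.1717 0.1732 0.1735 0.1747 0.1752]
0.172 13 [ 0.47   -0.3996  0.1774] [ 0.458 -0.411  0.172] [ 0.475 -0.392  0.181]
0.182 22 [ 0.4734 -0.3975  0.1868] [ 0.454 -0.413  0.182] [ 0.484 -0.389  0.191]
0.192 21 [ 0.4779 -0.3962  0.1966] [ 0.464 -0.414  0.192] [ 0.49  -0.388  0.201]
0.202 14 [ 0.4912 -0.4106  0.2079] [ 0.472 -0.437  0.203] [ 0.501 -0.384  0.211]
0.212 20 [ 0.499  -0.3915  0.2173] [ 0.489 -0.435  0.213] [ 0.508 -0.379  0.222]
0.222 27 [ 0.5009 -0.4024  0.2273] [ 0.484 -0.462  0.222] [ 0.509 -0.367  0.232]
0.232 12 [ 0.4991 -0.3827  0.2369] [ 0.479 -0.399  0.232] [ 0.509 -0.363  0.241]
0.242 5 [ 0.4956 -0.3729  0.2461] [ 0.483 -0.395  0.243] [ 0.507 -0.357  0.248]
0.252 8 [ 0.5014 -0.3734  0.2558] [ 0.492 -0.394  0.252] [ 0.509 -0.351  0.26 ]
t 5.82 pos [ 0.4492 -0.401   0.1581] q [-0.62  0.82  0.52  1.76 -0.19 -0.34] F [-0.1  0.2 -0.6] w 0.051
sgn 1.0 tool y [0.233 0.972 0.001] tool x [-0.487  0.118 -0.865]
LIN [-1.9, 1.2, -0.5] ROT [0.0003, -0.0011, -0.0007] rows 0.1
```

View pics/t2.png

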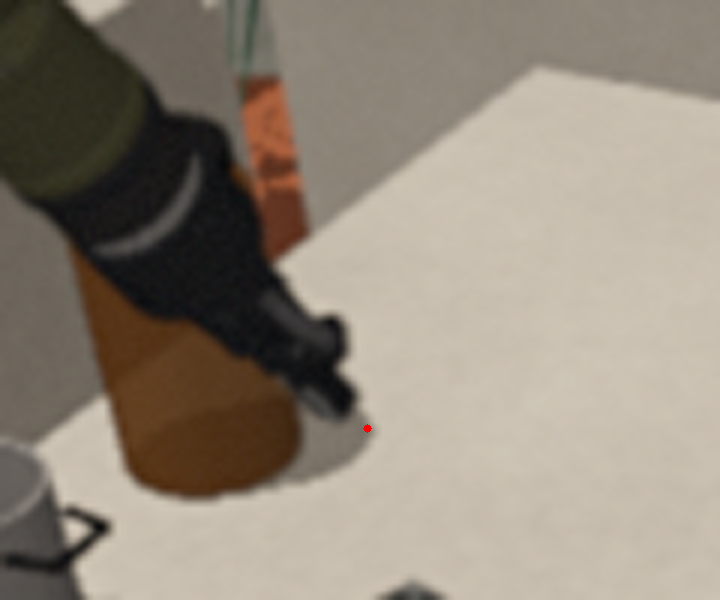

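```bash
sed -i 's/^def go.*/D=.0375\n&/; s/    lin=R.T@(np.array(pos)-p)\*1000;/    lin=R.T@(np.array(pos)+D*T[:,0]-p)*1000; pt=p-D*R[:,0];/; s/"pos",p.round(4)/"true",pt.round(4)/' mv.py; python3 mv.py .4933 -.4115 .11 -13.5 0 1
```

```text
t 5.82 true [ 0.4675 -0.4054  0.1906] q [-0.62  0.82  0.52  1.76 -0.19 -0.34] F [-0.1  0.2 -0.6] w 0.051
sgn 1.0 tool y [0.233 0.972 0.001] tool x [-0.487  0.118 -0.865]
LIN [51.4, 0.1, 82.1] ROT [0.0001, -0.5247, -0.0008] rows 4.2
```

>>> servo_tool(
  plan=[
    {"linear": [51, 0, 82], "delta_rot": [0, -0.525, 0], "gripper": 1},
    {"linear": [51, 0, 82], "delta_rot": [0, -0.525, 0], "gripper": 1},
    {"linear": [51, 0, 82], "delta_rot": [0, -0.525, 0], "gripper": 1},
    {"linear": [51, 0, 82], "delta_rot": [0, -0.525, 0], "gripper": 1},
    {"linear": [51, 0, 82], "delta_rot": [0, -0.525, 0], "gripper": 1},
  ],
)

```text
t: 6.23
position: [0.49, -0.4103, 0.0754]
eef_rot: [-0.128, 1.563, -0.365]
force: [-1.2, 0.1, 0.1]
width: 0.754
```

>>> servo_tool(
  plan=[
    {"linear": [0, 0, 0], "delta_rot": [0, 0, 0], "gripper": 1},
    {"linear": [0, 0, 0], "delta_rot": [0, 0, 0], "gripper": 1},
    {"linear": [0, 0, 0], "delta_rot": [0, 0, 0], "gripper": 1},
    {"linear": [0, 0, 0], "delta_rot": [0, 0, 0], "gripper": 1},
  ],
)

```text
t: 6.57
position: [0.4951, -0.4128, 0.0759]
eef_rot: [-0.398, 1.568, -0.634]
force: [0.0, 0.4, -0.2]
width: 1.002
```

```bash
python3 mv.py .4933 -.4115 .033 -13.5 0 1
```

```text
t 6.57 true [ 0.495  -0.4127  0.1134] q [-0.7   0.47 -0.13  0.97  0.   -0.46] F [ 0.   0.4 -0.2] w 1.002
sgn 1.0 tool y [ 0.233  0.972 -0.001] tool x [ 0.003 -0.002 -1.   ]
LIN [80.4, 1.0, -2.3] ROT [0.0, 0.003, 0.0012] rows 1.9
```

>>> servo_tool(
  plan=[
    {"linear": [40, 0.5, -1.5], "delta_rot": [0, 0.003, 0], "gripper": 1},
    {"linear": [65, 0.5, -1.5], "delta_rot": [0, 0.003, 0], "gripper": 1},
    {"linear": [75, 0.5, -1.5], "delta_rot": [0, 0.003, 0], "gripper": 1},
    {"linear": [79.5, 0.5, -1.5], "delta_rot": [0, 0.003, 0], "gripper": 1},
    {"linear": [79.5, 0.5, -1.5], "delta_rot": [0, 0.003, 0], "gripper": 0.5},
  ],
)

```text
t: 6.98
position: [0.4927, -0.4108, -0.006]
eef_rot: [2.954, 1.567, 2.719]
force: [-0.2, -0.3, 0.3]
width: 0.88
```

>>> servo_tool(
  plan=[
    {"linear": [0, 0, 0], "delta_rot": [0, 0, 0], "gripper": 0},
    {"linear": [0, 0, 0], "delta_rot": [0, 0, 0], "gripper": 0},
    {"linear": [0, 0, 0], "delta_rot": [0, 0, 0], "gripper": 0},
    {"linear": [0, 0, 0], "delta_rot": [0, 0, 0], "gripper": 0},
  ],
)

```text
t: 7.32
position: [0.4932, -0.4117, -0.0037]
eef_rot: [-1.756, 1.57, -1.992]
force: [0.3, 0.4, -0.1]
width: 0.502
```

```bash
python3 mv.py .4933 -.4115 .033 -13.5 0 1
```

```text
t 7.32 true [ 0.4933 -0.4117  0.0338] q [-0.7   0.54 -0.21  0.81 -0.   -0.46] F [ 0.3  0.4 -0.1] w 0.502
sgn 1.0 tool y [ 0.234  0.972 -0.001] tool x [-0.    -0.001 -1.   ]
LIN [0.8, 0.2, 0.0] ROT [-0.0002, -0.0002, 0.0009] rows 0.0
```

Straddled without contact. Close gently.

>>> servo_tool(
  plan=[
    {"linear": [0, 0, 0], "delta_rot": [0, 0, 0], "gripper": -0.2},
    {"linear": [0, 0, 0], "delta_rot": [0, 0, 0], "gripper": -0.25},
    {"linear": [0, 0, 0], "delta_rot": [0, 0, 0], "gripper": -0.3},
    {"linear": [0, 0, 0], "delta_rot": [0, 0, 0], "gripper": -0.35},
    {"linear": [0, 0, 0], "delta_rot": [0, 0, 0], "gripper": -0.4},
  ],
  force=50,
)

```text
t: 7.73
position: [0.4927, -0.4112, -0.0044]
eef_rot: [-2.907, 1.569, 3.14]
force: [-0.9, 0.5, 4.9]
width: 0.339
```

>>> servo_tool(
  plan=[
    {"linear": [0, 0, 0], "delta_rot": [0, 0, 0], "gripper": -0.7},
    {"linear": [0, 0, 0], "delta_rot": [0, 0, 0], "gripper": -0.7},
    {"linear": [0, 0, 0], "delta_rot": [0, 0, 0], "gripper": -0.7},
    {"linear": [0, 0, 0], "delta_rot": [0, 0, 0], "gripper": -0.7},
    {"linear": [0, 0, 0], "delta_rot": [0, 0, 0], "gripper": -0.7},
  ],
)

```text
t: 8.15
position: [0.4927, -0.4112, -0.0044]
eef_rot: [-2.921, 1.569, 3.127]
force: [-1.5, 0.7, 5.9]
width: 0.34
```

```bash
python3 mv.py .4933 -.4115 .033 -13.5 0 1
```

```text
t 8.15 true [ 0.4927 -0.4112  0.0331] q [-0.7   0.54 -0.21  0.81 -0.   -0.46] F [-1.5  0.7  5.9] w 0.34
sgn 1.0 tool y [ 0.234  0.972 -0.   ] tool x [-0.001  0.    -1.   ]
LIN [0.1, -0.1, 0.7] ROT [-0.0002, -0.0014, 0.0003] rows 0.0
```

```bash
cat > rd.py <<'E'
from mv import *
import sys
def tcp(L,psi,d,off=(90,0,7),a=30):
    R=Rt(psi,a,1); sx,sy,sz=-np.cross(R[:,0],R[:,1])*-1,R[:,1],-R[:,0]
    sx=np.cross(sy,sz)
    w=np.array(L)-d*sx
    return w-(sx*off[0]+sy*off[1]+sz*off[2])/1000
LAB={"job":((.7122,-.132,.0955),-10.8),"rack":((.6732,.3070,.1155),27.1)}
if __name__=="__main__":
    L,psi=LAB[sys.argv[1]]; d=float(sys.argv[2])
    p=tcp(L,psi,d); print("target",p.round(4)); go(p,psi,30,1)
E
python3 rd.py job .1; python3 rd.py job .2;python3 rd.py rack .1
```

```text
target [ 0.5471 -0.1005  0.1844]
t 8.15 true [ 0.4927 -0.4112  0.0331] q [-0.7   0.54 -0.21  0.81 -0.   -0.46] F [-1.5  0.7  5.9] w 0.34
sgn 1 tool y [ 0.234  0.972 -0.   ] tool x [-0.001  0.    -1.   ]
LIN [-156.4, 313.9, -38.6] ROT [-0.0463, 0.5221, -0.0121] rows 8.5
target [ 0.4621 -0.0843  0.2344]
t 8.15 true [ 0.4927 -0.4112  0.0331] q [-0.7   0.54 -0.21  0.81 -0.   -0.46] F [-1.5  0.7  5.9] w 0.34
sgn 1 tool y [ 0.234  0.972 -0.   ] tool x [-0.001  0.    -1.   ]
LIN [-206.2, 309.8, -125.2] ROT [-0.0463, 0.5221, -0.0121] rows 9.4
target [0.5236 0.2304 0.2044]
t 8.15 true [ 0.4927 -0.4112  0.0331] q [-0.7   0.54 -0.21  0.81 -0.   -0.46] F [-1.5  0.7  5.9] w 0.34
sgn 1 tool y [ 0.234  0.972 -0.   ] tool x [-0.001  0.    -1.   ]
LIN [-176.3, 618.9, -134.3] ROT [-0.6922, 0.4999, -0.1857] rows 15.8
```

>>> servo_tool(
  plan=[
    {"linear": [-8, 0, 0], "delta_rot": [0, 0, 0], "gripper": -0.7},
    {"linear": [-25, 0, 0], "delta_rot": [0, 0, 0], "gripper": -0.7},
    {"linear": [-60, 0, 0], "delta_rot": [0, 0, 0], "gripper": -0.7},
    {"linear": [-100, 0, 0], "delta_rot": [0, 0, 0], "gripper": -0.7},
    {"linear": [-130, 0, 0], "delta_rot": [0, 0, 0], "gripper": -0.7},
  ],
)

```text
t: 8.57
position: [0.4927, -0.4111, 0.1275]
eef_rot: [-3.027, 1.569, 3.02]
force: [1.5, -0.2, -1.1]
width: 0.341
```

```bash
python3 rd.py job .1; python3 - <<'E'
from h import *
g=cams.grab_frame("scene"); b=g["img"][60:210,130:330,::-1]
cv2.imwrite("pics/k1.png",cv2.resize(b,None,fx=4,fy=4,interpolation=cv2.INTER_CUBIC))
E
```

```text
target [ 0.5471 -0.1005  0.1844]
t 8.57 true [ 0.4927 -0.4111  0.165 ] q [-0.69  0.43 -0.06  1.07 -0.   -0.46] F [ 1.5 -0.2 -1.1] w 0.341
sgn 1 tool y [ 0.234  0.972 -0.   ] tool x [-0.002  0.    -1.   ]
LIN [-24.4, 313.8, -38.4] ROT [-0.0462, 0.5219, -0.0122] rows 7.6
```

View pics/k1.png

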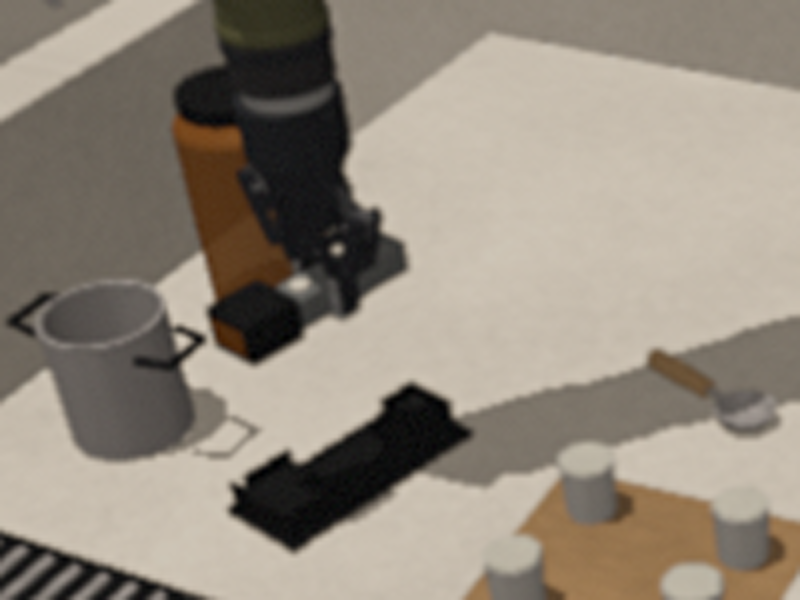

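>>> servo_tool(
  plan=[
    {"linear": [-40, 160, -60], "delta_rot": [-0.03, 0.4, -0.01], "gripper": -0.7},
    {"linear": [-40, 160, -60], "delta_rot": [-0.03, 0.4, -0.01], "gripper": -0.7},
    {"linear": [-40, 160, -60], "delta_rot": [-0.03, 0.4, -0.01], "gripper": -0.7},
    {"linear": [-40, 160, -60], "delta_rot": [-0.03, 0.4, -0.01], "gripper": -0.7},
    {"linear": [-40, 160, -60], "delta_rot": [-0.03, 0.4, -0.01], "gripper": -0.7},
  ],
)

```text
t: 9.03
position: [0.4725, -0.236, 0.1631]
eef_rot: [3.141, 1.162, 2.942]
force: [0.7, -0.9, -0.8]
width: 0.344
```

```bash
python3 rd.py job .1
```

```text
target [ 0.5471 -0.1005  0.1844]
t 9.03 true [ 0.4871 -0.2389  0.1975] q [-0.41  0.58  0.15  1.55 -0.08 -0.19] F [ 0.7 -0.9 -0.8] w 0.344
sgn 1 tool y [0.198 0.98  0.   ] tool x [-0.39   0.079 -0.917]
LIN [-0.7, 147.4, 29.7] ROT [-0.0101, 0.1144, -0.0052] rows 3.6
```

>>> servo_tool(
  plan=[
    {"linear": [-5, 147, 10], "delta_rot": [-0.01, 0.114, -0.005], "gripper": -0.7},
    {"linear": [-5, 147, 10], "delta_rot": [-0.01, 0.114, -0.005], "gripper": -0.7},
    {"linear": [-3, 147, 20], "delta_rot": [-0.01, 0.114, -0.005], "gripper": -0.7},
    {"linear": [-1, 147, 29], "delta_rot": [-0.01, 0.114, -0.005], "gripper": -0.7},
    {"linear": [-1, 147, 29], "delta_rot": [-0.01, 0.114, -0.005], "gripper": -0.7},
  ],
)

```text
t: 9.45
position: [0.5302, -0.0985, 0.1518]
eef_rot: [-3.138, 1.054, 2.956]
force: [-0.2, -0.0, -1.3]
width: 0.342
```

>>> servo_tool(
  plan=[
    {"linear": [0, 0, 0], "delta_rot": [0, 0, 0], "gripper": -0.7},
    {"linear": [0, 0, 0], "delta_rot": [0, 0, 0], "gripper": -0.7},
    {"linear": [0, 0, 0], "delta_rot": [0, 0, 0], "gripper": -0.7},
  ],
)

```text
t: 9.7
position: [0.5278, -0.1043, 0.1547]
eef_rot: [-3.133, 1.055, 2.954]
force: [-1.2, 0.1, -2.0]
width: 0.345
```

```bash
python3 rd.py job .1; cat > win.py <<'E'
from rd import *
import sys
L,psi=LAB[sys.argv[1]]; off=np.array([90,0,7.])/1000
s=manip.get_state(); R=RR(s["eef_rot"]); pt=s["position"]-D*R[:,0]
sy,sz=R[:,1],-R[:,0]; sx=np.cross(sy,sz)
W=pt+sx*off[0]+sy*off[1]+sz*off[2]; print("pred window",W.round(4),"dir",sx.round(3))
d=np.array(L)-W; print("label in window frame",(d@sx).round(4),(d@sy).round(4),(d@sz).round(4))
for n in("scene","top"):
    g=cams.grab_frame(n); C=cloud(g); hsv=cv2.cvtColor(g["img"],cv2.COLOR_RGB2HSV)
    q=proj(g,W)[0]
    m=(hsv[...,0]<20)&(hsv[...,1]>150)&(hsv[...,2]>60)&(np.linalg.norm(C-W,axis=2)<.05)
    v,u=np.nonzero(m)
    if len(u)>3: print(n,"amber",len(u),C[m].mean(0).round(4),C[m].min(0).round(3),C[m].max(0).round(3),"px",u.mean(),v.mean(),"pred",q)
    x0=int(max(q[0]-75,0));y0=int(max(q[1]-55,0))
    im=cv2.resize(g["img"][y0:y0+110,x0:x0+150,::-1],None,fx=5,fy=5,interpolation=cv2.INTER_CUBIC)
    for P,c in((W,(0,0,255)),(np.array(L),(0,255,0)),(W+sx*(d@sx),(255,0,0))):
        cv2.circle(im,tuple(int(t) for t in (proj(g,P)[0]-[x0,y0]+.5)*5),4,c,-1)
    cv2.imwrite("pics/%s_%s.png"%(sys.argv[2],n),im)
E
python3 win.py job w1
```

```text
target [ 0.5471 -0.1005  0.1844]
t 9.7 true [ 0.546  -0.1077  0.1873] q [-0.19  0.71  0.32  1.69 -0.    0.  ] F [-1.2  0.1 -2. ] w 0.345
sgn 1 tool y [ 0.194  0.981 -0.004] tool x [-0.484  0.092 -0.87 ]
LIN [2.6, 7.3, 0.8] ROT [-0.0075, 0.0082, 0.0005] rows 0.2
pred window [ 0.6262 -0.1237  0.149 ] dir [ 0.853 -0.17  -0.493]
label in window frame 0.1012 0.0087 -0.0041
scene amber 8 [ 0.6311 -0.1281  0.1542] [ 0.627 -0.139  0.151] [ 0.637 -0.115  0.159] px 272.875 185.0 pred [275.49472033 185.89572622]
```

View pics/w1_scene.png

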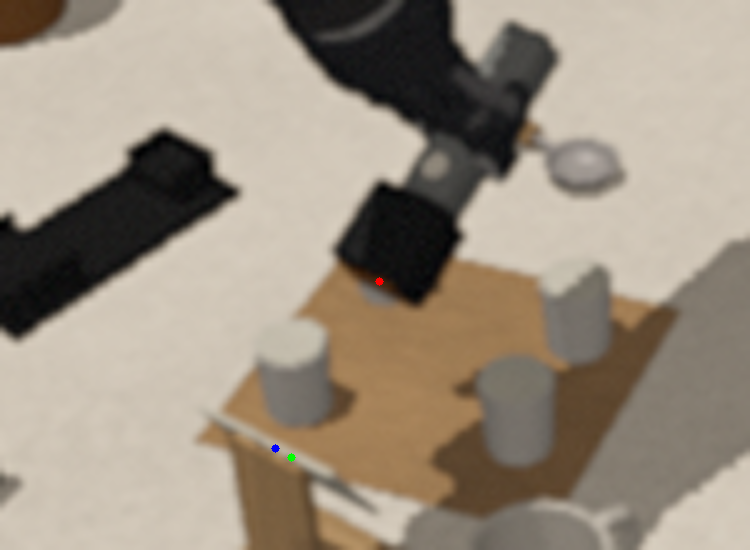

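View pics/w1_top.png

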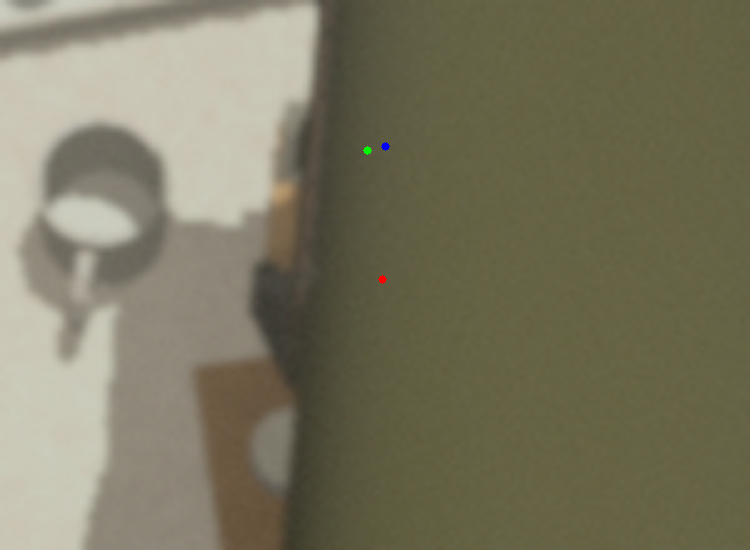

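>>> servo_tool(
  plan=[
    {"linear": [1, 7, 0], "delta_rot": [-0.008, 0.008, 0], "gripper": -0.7},
    {"linear": [1, 7, 0], "delta_rot": [-0.008, 0.008, 0], "gripper": -0.7},
    {"linear": [1, 7, 0], "delta_rot": [-0.008, 0.008, 0], "gripper": -0.7},
    {"linear": [1, 7, 0], "delta_rot": [-0.008, 0.008, 0], "gripper": -0.7},
    {"linear": [1, 7, 0], "delta_rot": [-0.008, 0.008, 0], "gripper": -0.7},
  ],
)

```text
t: 10.22
position: [0.5291, -0.0962, 0.1532]
eef_rot: [3.141, 1.047, 2.955]
force: [0.4, -0.3, -1.5]
width: 0.343
```

```bash
python3 rd.py job .1; python3 win.py job w2; cat > fit.py <<'E'
from mv import *
# scanner-in-hand: compare expected box model with the scene cloud, in scanner frame
s=manip.get_state(); R=RR(s["eef_rot"]); pt=s["position"]-D*R[:,0]
sy,sz=R[:,1],-R[:,0]; sx=np.cross(sy,sz); S=np.c_[sx,sy,sz]
O=pt-S@np.array([-.010,0,.011])
g=cams.grab_frame("scene"); C=cloud(g); Q=(C-O)@S
m=(abs(Q[...,0])<.1)&(abs(Q[...,1])<.04)&(Q[...,2]>-.01)&(Q[...,2]<.055)
q=Q[m]*1000
for a in range(-90,100,15):
    k=(q[:,0]>=a)&(q[:,0]<a+15)
    if k.sum()>4: print(a,k.sum(),"y",np.percentile(q[k,1],[3,97]).round(1),"z",np.percentile(q[k,2],[3,50,97]).round(1))
print("xmax",np.sort(q[:,0])[-5:].round(1),"xmin",np.sort(q[:,0])[:5].round(1))
E
python3 fit.py
```

```text
target [ 0.5471 -0.1005  0.1844]
t 10.22 true [ 0.5475 -0.0997  0.1857] q [-0.18  0.72  0.33  1.7   0.    0.  ] F [ 0.4 -0.3 -1.5] w 0.343
sgn 1 tool y [0.185 0.983 0.   ] tool x [-0.492  0.093 -0.866]
LIN [1.2, -0.8, 0.5] ROT [0.0017, -0.0005, 0.0009] rows 0.0
pred window [ 0.6275 -0.1148  0.1467] dir [ 0.851 -0.161 -0.5  ]
label in window frame 0.1004 -0.0012 -0.0011
scene amber 7 [ 0.6321 -0.1113  0.1489] [ 0.628 -0.12   0.141] [ 0.636 -0.106  0.156] px 278.57142857142856 188.42857142857142 pred [278.33245038 187.73255242]
-75 70 y [-13.6  13.6] z [ 5.  25.5 30.6]
-60 71 y [-11.6  14.7] z [ 5.6 25.9 31.5]
-45 12 y [-8.5 14.3] z [ 6.  27.6 30.4]
-15 51 y [-18.7  26.6] z [ 2.2 25.4 48.6]
0 112 y [-22.5  26.8] z [ 5.9 27.9 51.4]
15 75 y [-12.1  13.6] z [ 6.1 27.  31.9]
30 96 y [-20.7  21.6] z [ 6.2 34.1 38.3]
45 122 y [-22.4  22.4] z [ 7.  34.3 38.5]
60 122 y [-21.6  22.1] z [ 8.7 34.7 38. ]
75 94 y [-21.   21.9] z [ 6.1 30.  37.9]
xmax [82.9 83.  83.3 83.4 83.7] xmin [-77.3 -77.1 -75.6 -75.5 -74.9]
```

View pics/w2_scene.png

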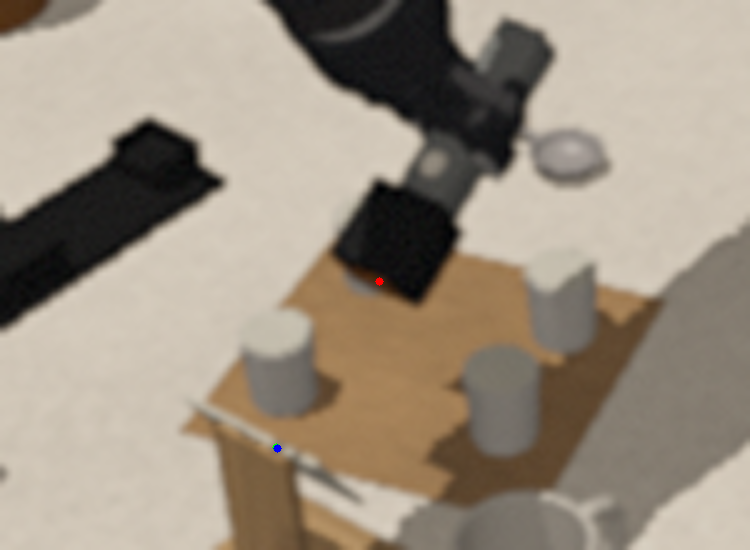

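>>> servo_tool(
  plan=[
    {"linear": [0, 0, 0], "delta_rot": [0, 0, 0], "gripper": -0.7},
    {"linear": [0, 0, 0], "delta_rot": [0, 0, 0], "gripper": -0.7},
    {"linear": [0, 0, 0], "delta_rot": [0, 0, 0], "gripper": -0.7},
    {"linear": [0, 0, 0], "delta_rot": [0, 0, 0], "gripper": -0.7},
    {"linear": [0, 0, 0], "delta_rot": [0, 0, 0], "gripper": -0.7},
  ],
)

```text
t: 10.78
position: [0.5291, -0.0962, 0.1533]
eef_rot: [3.141, 1.047, 2.955]
force: [0.5, -0.3, -1.4]
width: 0.343
```

>>> servo_tool(
  plan=[
    {"linear": [0, 0, 0], "delta_rot": [0, 0, 0], "gripper": -0.7},
    {"linear": [0, 0, 0], "delta_rot": [0, 0, 0], "gripper": -0.7},
    {"linear": [0, 0, 0], "delta_rot": [0, 0, 0], "gripper": -0.7},
    {"linear": [0, 0, 0], "delta_rot": [0, 0, 0], "gripper": -0.7},
    {"linear": [0, 0, 0], "delta_rot": [0, 0, 0], "gripper": -0.7},
  ],
)

```text
t: 11.2
position: [0.5291, -0.0962, 0.1532]
eef_rot: [3.141, 1.047, 2.955]
force: [-0.0, 0.2, -1.5]
width: 0.342
```

>>> servo_tool(
  plan=[
    {"linear": [0, 0, 0], "delta_rot": [0, 0, 0], "gripper": -0.7},
    {"linear": [0, 0, 0], "delta_rot": [0, 0, 0], "gripper": -0.7},
    {"linear": [0, 0, 0], "delta_rot": [0, 0, 0], "gripper": -0.7},
    {"linear": [0, 0, 0], "delta_rot": [0, 0, 0], "gripper": -0.7},
    {"linear": [0, 0, 0], "delta_rot": [0, 0, 0], "gripper": -0.7},
  ],
)

```text
t: 11.62
position: [0.5291, -0.0962, 0.1533]
eef_rot: [3.141, 1.047, 2.955]
force: [-0.1, -0.3, -1.5]
width: 0.346
```

>>> servo_tool(
  plan=[
    {"linear": [0, 0, 0], "delta_rot": [0, 0, 0], "gripper": -0.7},
    {"linear": [0, 0, 0], "delta_rot": [0, 0, 0], "gripper": -0.7},
    {"linear": [0, 0, 0], "delta_rot": [0, 0, 0], "gripper": -0.7},
    {"linear": [0, 0, 0], "delta_rot": [0, 0, 0], "gripper": -0.7},
    {"linear": [0, 0, 0], "delta_rot": [0, 0, 0], "gripper": -0.7},
  ],
)

```text
t: 12.03
position: [0.529, -0.0962, 0.1533]
eef_rot: [3.141, 1.047, 2.955]
force: [-0.5, -0.3, -1.7]
width: 0.344
```

>>> servo_tool(
  plan=[
    {"linear": [0, 0, 0], "delta_rot": [0, 0, 0], "gripper": -0.7},
    {"linear": [0, 0, 0], "delta_rot": [0, 0, 0], "gripper": -0.7},
    {"linear": [0, 0, 0], "delta_rot": [0, 0, 0], "gripper": -0.7},
    {"linear": [0, 0, 0], "delta_rot": [0, 0, 0], "gripper": -0.7},
    {"linear": [0, 0, 0], "delta_rot": [0, 0, 0], "gripper": -0.7},
  ],
)

```text
t: 12.45
position: [0.5291, -0.0962, 0.1533]
eef_rot: [3.141, 1.047, 2.955]
force: [0.2, 0.4, -1.9]
width: 0.34
```

```bash
python3 rd.py rack .1
```

```text
target [0.5236 0.2304 0.2044]
t 12.45 true [ 0.5475 -0.0996  0.1857] q [-0.18  0.72  0.33  1.7   0.    0.  ] F [ 0.2  0.4 -1.9] w 0.34
sgn 1 tool y [0.185 0.983 0.   ] tool x [-0.492  0.093 -0.866]
LIN [24.3, 308.4, -79.2] ROT [-0.571, -0.0005, -0.33] rows 7.7
```

>>> servo_tool(
  plan=[
    {"linear": [-10, 20, -40], "delta_rot": [-0.1, 0, -0.05], "gripper": -0.7},
    {"linear": [-10, 180, -80], "delta_rot": [-0.571, 0, -0.33], "gripper": -0.7},
    {"linear": [-10, 180, -80], "delta_rot": [-0.571, 0, -0.33], "gripper": -0.7},
    {"linear": [-10, 180, -80], "delta_rot": [-0.571, 0, -0.33], "gripper": -0.7},
    {"linear": [-10, 180, -80], "delta_rot": [-0.571, 0, -0.33], "gripper": -0.7},
  ],
)

```text
t: 12.87
position: [0.4992, 0.0932, 0.2023]
eef_rot: [3.14, 1.048, -2.713]
force: [1.3, -0.6, -1.6]
width: 0.345
```

```bash
python3 rd.py rack .12
```

```text
target [0.5082 0.2226 0.2144]
t 12.87 true [0.5163 0.101  0.2348] q [ 0.25  0.63  0.27  1.73 -0.09 -0.16] F [ 1.3 -0.6 -1.6] w 0.345
sgn 1 tool y [-0.417  0.909  0.001] tool x [-0.454 -0.208 -0.866]
LIN [-4.0, 113.0, 47.7] ROT [-0.0369, 0.0006, -0.022] rows 2.9
```

>>> servo_tool(
  plan=[
    {"linear": [-4, 60, 0], "delta_rot": [-0.037, 0, -0.02], "gripper": -0.7},
    {"linear": [-4, 113, 20], "delta_rot": [-0.037, 0, -0.02], "gripper": -0.7},
    {"linear": [-4, 113, 47], "delta_rot": [-0.037, 0, -0.02], "gripper": -0.7},
    {"linear": [-4, 113, 47], "delta_rot": [-0.037, 0, -0.02], "gripper": -0.7},
    {"linear": [-4, 113, 47], "delta_rot": [-0.037, 0, -0.02], "gripper": -0.7},
  ],
)

```text
t: 13.28
position: [0.4911, 0.2144, 0.1801]
eef_rot: [3.137, 1.045, -2.674]
force: [-1.0, -1.2, -1.6]
width: 0.345
```

```bash
python3 rd.py rack .1
```

```text
target [0.5236 0.2304 0.2044]
t 13.28 true [0.5079 0.2229 0.2125] q [ 0.43  0.71  0.36  1.75 -0.02 -0.04] F [-1.  -1.2 -1.6] w 0.345
sgn 1 tool y [-0.454  0.891  0.002] tool x [-0.448 -0.226 -0.865]
LIN [-1.8, -0.5, 19.2] ROT [-0.0005, -0.0021, -0.0029] rows 0.5
```

>>> servo_tool(
  plan=[
    {"linear": [-1.5, -0.5, 19], "delta_rot": [0, -0.002, 0], "gripper": -0.7},
    {"linear": [-1.5, -0.5, 19], "delta_rot": [0, -0.002, 0], "gripper": -0.7},
    {"linear": [-1.5, -0.5, 19], "delta_rot": [0, -0.002, 0], "gripper": -0.7},
    {"linear": [-1.5, -0.5, 19], "delta_rot": [0, -0.002, 0], "gripper": -0.7},
  ],
)

```text
t: 13.62
position: [0.5071, 0.2182, 0.1743]
eef_rot: [3.138, 1.049, -2.679]
force: [-0.6, -0.6, -1.8]
width: 0.342
```

```bash
python3 rd.py rack .1;  python3 win.py rack w3; python3 fit.py
```

```text
target [0.5236 0.2304 0.2044]
t 13.62 true [0.5239 0.2265 0.2068] q [ 0.42  0.74  0.41  1.76 -0.02 -0.04] F [-0.6 -0.6 -1.8] w 0.342
sgn 1 tool y [-0.449  0.894  0.002] tool x [-0.446 -0.222 -0.867]
LIN [1.3, 3.4, 2.4] ROT [-0.0056, 0.0015, -0.0053] rows 0.1
pred window [0.5967 0.2632 0.168 ] dir [ 0.774  0.39  -0.499]
label in window frame 0.1025 0.0047 -0.0016
-75 11 y [-17.6 -15.4] z [ 8.4 21.7 27.2]
-30 11 y [-39.4   9.5] z [24.5 48.5 51.3]
-15 152 y [-37.9  36. ] z [ 6.3 28.4 51.8]
0 148 y [-29.8  35.3] z [ 5.1 27.4 52.7]
15 81 y [-18.2  10.4] z [15.6 26.3 29.9]
30 107 y [-27.4  18.8] z [14.3 34.4 38.3]
45 140 y [-27.8  18.2] z [ 7.9 34.3 38. ]
60 146 y [-27.6  18.4] z [12.8 34.5 37.9]
75 143 y [-27.1  17.8] z [ 6.  28.2 35.8]
xmax [83.2 83.3 83.4 83.6 83.9] xmin [-77.1 -74.6 -74.5 -72.3 -71.6]
```

View pics/w3_scene.png

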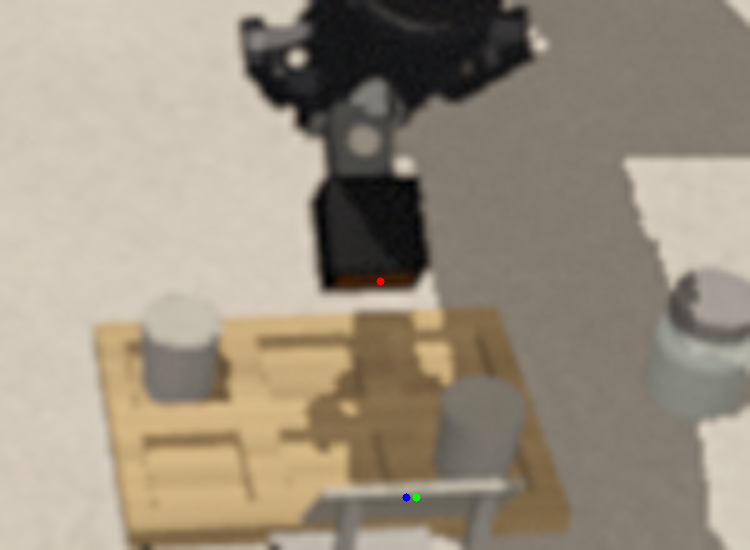

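>>> servo_tool(
  plan=[
    {"linear": [1.5, 6, 2], "delta_rot": [-0.005, 0, -0.005], "gripper": -0.7},
    {"linear": [1.5, 6, 2], "delta_rot": [-0.005, 0, -0.005], "gripper": -0.7},
    {"linear": [1.5, 6, 2], "delta_rot": [-0.005, 0, -0.005], "gripper": -0.7},
    {"linear": [1.5, 6, 2], "delta_rot": [-0.005, 0, -0.005], "gripper": -0.7},
    {"linear": [1.5, 6, 2], "delta_rot": [-0.005, 0, -0.005], "gripper": -0.7},
  ],
)

```text
t: 14.18
position: [0.5053, 0.2255, 0.1714]
eef_rot: [3.141, 1.049, -2.668]
force: [0.1, 0.1, -1.2]
width: 0.347
```

```bash
python3 win.py rack w4; python3 fit.py
```

```text
pred window [0.5945 0.2712 0.1652] dir [ 0.771  0.396 -0.498]
label in window frame 0.0996 -0.0041 0.0
scene amber 13 [0.6042 0.265  0.1706] [0.597 0.257 0.166] [0.61  0.276 0.174] px 426.6923076923077 214.23076923076923 pred [430.12534527 214.10438412]
-75 17 y [-18.1 -13.4] z [ 7.8 22.1 28.3]
-30 12 y [-38.8   9.4] z [25.3 46.  50.9]
-15 145 y [-38.6  34.3] z [ 4.3 28.1 51.9]
0 142 y [-30.2  34.7] z [ 6.5 27.5 50.9]
15 82 y [-18.4  10. ] z [12.4 26.4 30.7]
30 112 y [-27.5  18.5] z [15.  34.3 37.8]
45 141 y [-27.6  17.5] z [ 8.3 34.3 37.6]
60 149 y [-27.8  18.3] z [12.6 33.9 38.1]
75 140 y [-27.2  17.3] z [ 5.7 28.8 36.6]
xmax [82.9 83.1 83.1 83.2 83.3] xmin [-77.4 -76.9 -74.2 -73.9 -73.3]
```

>>> servo_tool(
  plan=[
    {"linear": [0, 0, 0], "delta_rot": [0, 0, 0], "gripper": -0.7},
    {"linear": [0, 0, 0], "delta_rot": [0, 0, 0], "gripper": -0.7},
    {"linear": [0, 0, 0], "delta_rot": [0, 0, 0], "gripper": -0.7},
    {"linear": [0, 0, 0], "delta_rot": [0, 0, 0], "gripper": -0.7},
    {"linear": [0, 0, 0], "delta_rot": [0, 0, 0], "gripper": -0.7},
  ],
)

```text
t: 14.75
position: [0.5054, 0.2254, 0.1714]
eef_rot: [3.141, 1.049, -2.668]
force: [-0.3, 1.0, -1.2]
width: 0.347
```

>>> servo_tool(
  plan=[
    {"linear": [0, 0, 0], "delta_rot": [0, 0, 0], "gripper": -0.7},
    {"linear": [0, 0, 0], "delta_rot": [0, 0, 0], "gripper": -0.7},
    {"linear": [0, 0, 0], "delta_rot": [0, 0, 0], "gripper": -0.7},
    {"linear": [0, 0, 0], "delta_rot": [0, 0, 0], "gripper": -0.7},
    {"linear": [0, 0, 0], "delta_rot": [0, 0, 0], "gripper": -0.7},
  ],
)

```text
t: 15.17
position: [0.5054, 0.2254, 0.1714]
eef_rot: [3.141, 1.049, -2.668]
force: [0.4, 0.1, -0.8]
width: 0.339
```

>>> servo_tool(
  plan=[
    {"linear": [0, 0, 0], "delta_rot": [0, 0, 0], "gripper": -0.7},
    {"linear": [0, 0, 0], "delta_rot": [0, 0, 0], "gripper": -0.7},
    {"linear": [0, 0, 0], "delta_rot": [0, 0, 0], "gripper": -0.7},
    {"linear": [0, 0, 0], "delta_rot": [0, 0, 0], "gripper": -0.7},
    {"linear": [0, 0, 0], "delta_rot": [0, 0, 0], "gripper": -0.7},
  ],
)

```text
t: 15.58
position: [0.5054, 0.2254, 0.1714]
eef_rot: [3.141, 1.049, -2.668]
force: [0.1, 0.5, -1.3]
width: 0.345
```

>>> servo_tool(
  plan=[
    {"linear": [0, 0, 0], "delta_rot": [0, 0, 0], "gripper": -0.7},
    {"linear": [0, 0, 0], "delta_rot": [0, 0, 0], "gripper": -0.7},
    {"linear": [0, 0, 0], "delta_rot": [0, 0, 0], "gripper": -0.7},
    {"linear": [0, 0, 0], "delta_rot": [0, 0, 0], "gripper": -0.7},
    {"linear": [0, 0, 0], "delta_rot": [0, 0, 0], "gripper": -0.7},
  ],
)

```text
t: 16.0
position: [0.5054, 0.2254, 0.1714]
eef_rot: [3.141, 1.049, -2.668]
force: [-0.1, 0.7, -0.8]
width: 0.347
```

>>> servo_tool(
  plan=[
    {"linear": [0, 0, 0], "delta_rot": [0, 0, 0], "gripper": -0.7},
    {"linear": [0, 0, 0], "delta_rot": [0, 0, 0], "gripper": -0.7},
    {"linear": [0, 0, 0], "delta_rot": [0, 0, 0], "gripper": -0.7},
    {"linear": [0, 0, 0], "delta_rot": [0, 0, 0], "gripper": -0.7},
    {"linear": [0, 0, 0], "delta_rot": [0, 0, 0], "gripper": -0.7},
  ],
)

```text
t: 16.42
position: [0.5054, 0.2254, 0.1714]
eef_rot: [3.141, 1.049, -2.668]
force: [-0.2, 0.9, -1.4]
width: 0.346
```

```bash
python3 mv.py .4927 -.4112 .20 -13.5 0 1;python3 win.py rack w5
```

```text
t 16.42 true [0.522  0.2339 0.2039] q [ 0.43  0.75  0.41  1.76 -0.02 -0.04] F [-0.2  0.9 -1.4] w 0.346
sgn 1.0 tool y [-0.456  0.89   0.   ] tool x [-0.444 -0.227 -0.867]
LIN [158.1, -560.6, -257.2] ROT [0.6932, -0.4996, 0.1849] rows 15.3
pred window [0.5945 0.2711 0.1651] dir [ 0.771  0.396 -0.498]
label in window frame 0.0996 -0.004 0.0
scene amber 14 [0.6032 0.2646 0.1692] [0.598 0.255 0.164] [0.609 0.276 0.175] px 426.57142857142856 214.35714285714286 pred [430.07789106 214.11490559]
```

View pics/w5_scene.png

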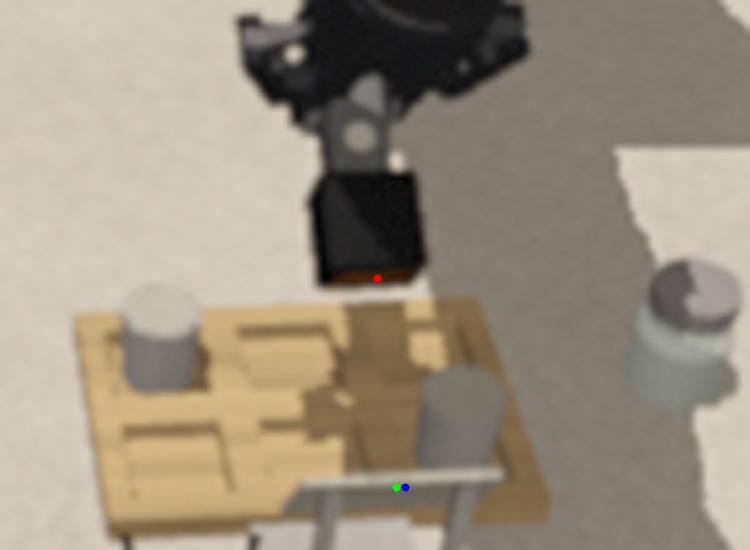

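>>> servo_tool(
  plan=[
    {"linear": [-5, 0, -41], "delta_rot": [0.1, -0.05, 0.03], "gripper": -0.7},
    {"linear": [20, -150, -100], "delta_rot": [0.55, -0.4, 0.15], "gripper": -0.7},
    {"linear": [20, -150, -100], "delta_rot": [0.55, -0.4, 0.15], "gripper": -0.7},
    {"linear": [20, -150, -100], "delta_rot": [0.55, -0.4, 0.15], "gripper": -0.7},
    {"linear": [20, -150, -100], "delta_rot": [0.55, -0.4, 0.15], "gripper": -0.7},
  ],
)

```text
t: 16.93
position: [0.4879, 0.0456, 0.204]
eef_rot: [-2.901, 1.416, -2.935]
force: [0.1, -0.7, -0.9]
width: 0.34
```

```bash
python3 mv.py .4927 -.4112 .18 -13.5 0 1
```

```text
t 16.93 true [0.4936 0.0468 0.2411] q [ 0.1   0.25 -0.15  1.32 -0.02  0.14] F [ 0.1 -0.7 -0.9] w 0.34
sgn 1.0 tool y [ 0.031  0.999 -0.037] tool x [-0.151 -0.032 -0.988]
LIN [74.5, -453.9, 30.5] ROT [0.2013, -0.1463, 0.0519] rows 11.1
```

>>> servo_tool(
  plan=[
    {"linear": [20, -205, 5], "delta_rot": [0.2, -0.146, 0.05], "gripper": -0.7},
    {"linear": [20, -205, 5], "delta_rot": [0.2, -0.146, 0.05], "gripper": -0.7},
    {"linear": [20, -205, 5], "delta_rot": [0.2, -0.146, 0.05], "gripper": -0.7},
    {"linear": [20, -205, 5], "delta_rot": [0.2, -0.146, 0.05], "gripper": -0.7},
    {"linear": [20, -205, 5], "delta_rot": [0.2, -0.146, 0.05], "gripper": -0.7},
  ],
)

```text
t: 17.35
position: [0.483, -0.1599, 0.1915]
eef_rot: [-2.448, 1.567, -2.678]
force: [0.9, 0.2, -1.6]
width: 0.347
```

```bash
python3 mv.py .4927 -.4112 .15 -13.5 0 1
```

```text
t 17.35 true [ 0.4831 -0.1598  0.229 ] q [-0.32  0.15 -0.29  1.13 -0.   -0.09] F [ 0.9  0.2 -1.6] w 0.347
sgn 1.0 tool y [ 0.228  0.974 -0.002] tool x [-0.003 -0.002 -1.   ]
LIN [79.4, -242.3, 67.0] ROT [0.0055, -0.0029, 0.0024] rows 6.3
```

>>> servo_tool(
  plan=[
    {"linear": [20, -195, 54], "delta_rot": [0.006, -0.003, 0.002], "gripper": -0.7},
    {"linear": [20, -195, 54], "delta_rot": [0.006, -0.003, 0.002], "gripper": -0.7},
    {"linear": [20, -195, 54], "delta_rot": [0.006, -0.003, 0.002], "gripper": -0.7},
    {"linear": [40, -242, 67], "delta_rot": [0.006, -0.003, 0.002], "gripper": -0.7},
    {"linear": [60, -242, 67], "delta_rot": [0.006, -0.003, 0.002], "gripper": -0.7},
  ],
)

```text
t: 17.77
position: [0.4929, -0.364, 0.1544]
eef_rot: [-0.7, 1.568, -0.937]
force: [1.5, 0.3, -1.1]
width: 0.345
```

```bash
python3 mv.py .4927 -.4112 .12 -13.5 0 1
```

```text
t 17.77 true [ 0.4928 -0.3639  0.1919] q [-0.64  0.36 -0.11  1.1  -0.   -0.4 ] F [ 1.5  0.3 -1.1] w 0.345
sgn 1.0 tool y [ 0.234  0.972 -0.002] tool x [ 0.002 -0.002 -1.   ]
LIN [72.0, -45.8, 10.7] ROT [-0.0007, 0.0021, 0.0018] rows 2.1
```

>>> servo_tool(
  plan=[
    {"linear": [20, -46, 11], "delta_rot": [0, 0.002, 0.002], "gripper": -0.7},
    {"linear": [50, -46, 11], "delta_rot": [0, 0.002, 0.002], "gripper": -0.7},
    {"linear": [72, -46, 11], "delta_rot": [0, 0.002, 0.002], "gripper": -0.7},
    {"linear": [72, -46, 11], "delta_rot": [0, 0.002, 0.002], "gripper": -0.7},
    {"linear": [72, -46, 11], "delta_rot": [0, 0.002, 0.002], "gripper": -0.7},
  ],
)

```text
t: 18.18
position: [0.4907, -0.4069, 0.0795]
eef_rot: [2.651, 1.563, 2.415]
force: [0.0, 0.3, -0.6]
width: 0.348
```

>>> servo_tool(
  plan=[
    {"linear": [0, 0, 0], "delta_rot": [0, 0, 0], "gripper": -0.7},
    {"linear": [0, 0, 0], "delta_rot": [0, 0, 0], "gripper": -0.7},
    {"linear": [0, 0, 0], "delta_rot": [0, 0, 0], "gripper": -0.7},
  ],
)

```text
t: 18.43
position: [0.4936, -0.4084, 0.083]
eef_rot: [2.114, 1.57, 1.879]
force: [-0.4, 0.6, -1.0]
width: 0.339
```

```bash
python3 mv.py .4927 -.4112 .055 -13.5 0 1; python3 fit.py
```

```text
t 18.43 true [ 0.4936 -0.4084  0.1205] q [-0.69  0.46 -0.13  0.98  0.   -0.46] F [-0.4  0.6 -1. ] w 0.339
sgn 1.0 tool y [0.232 0.973 0.   ] tool x [-0.  0. -1.]
LIN [65.5, -3.0, -0.2] ROT [0.001, -0.0002, -0.0003] rows 1.6
-75 43 y [-1.5 17.2] z [ 2.6 20.8 30.2]
-60 29 y [10.4 16.2] z [ 5.  15.3 29.8]
-45 23 y [-12.7  17.5] z [ 1.7 12.  26.2]
-30 18 y [-28.2  27.4] z [ 6.9 27.9 50.7]
-15 109 y [-28.3  28.5] z [-1.2 26.9 47.6]
0 113 y [-36.7  33.2] z [ 4.6 28.9 53.8]
15 51 y [-12.7  17.5] z [ 4.1 24.1 31.1]
30 62 y [-18.8  25.1] z [ 4.4 33.3 38. ]
45 87 y [-19.6  25.6] z [ 4.2 34.2 38.5]
60 89 y [-18.5  24.9] z [ 4.7 33.5 38.6]
75 126 y [-21.   24.4] z [ 3.8 23.3 37.3]
xmax [84.3 84.4 84.4 84.7 85. ] xmin [-76.1 -75.3 -74.8 -74.8 -74. ]
```

>>> servo_tool(
  plan=[
    {"linear": [30, -3, -0.5], "delta_rot": [0.001, 0, 0], "gripper": -0.7},
    {"linear": [55, -3, -0.5], "delta_rot": [0.001, 0, 0], "gripper": -0.7},
    {"linear": [65, -3, -0.5], "delta_rot": [0.001, 0, 0], "gripper": -0.7},
    {"linear": [65, -3, -0.5], "delta_rot": [0.001, 0, 0], "gripper": -0.7},
    {"linear": [65, -3, -0.5], "delta_rot": [0.001, 0, 0], "gripper": -0.7},
  ],
)

```text
t: 18.9
position: [0.4909, -0.4105, 0.0162]
eef_rot: [2.642, 1.567, 2.405]
force: [-0.8, 0.2, -1.4]
width: 0.345
```

```bash
python3 mv.py .4927 -.4112 .0331 -13.5 0 1
```

```text
t 18.9 true [ 0.491  -0.4106  0.0537] q [-0.7   0.52 -0.2   0.86  0.   -0.46] F [-0.8  0.2 -1.4] w 0.345
sgn 1.0 tool y [0.234 0.972 0.002] tool x [-0.003  0.003 -1.   ]
LIN [20.6, -0.3, 2.0] ROT [-0.0006, -0.0035, -0.0019] rows 0.5
```

>>> servo_tool(
  plan=[
    {"linear": [5, -0.5, 1], "delta_rot": [0, 0, 0], "gripper": -0.7},
    {"linear": [10, -0.5, 1], "delta_rot": [0, 0, 0], "gripper": -0.7},
    {"linear": [14, -0.5, 1], "delta_rot": [0, 0, 0], "gripper": -0.7},
    {"linear": [17, -0.5, 1], "delta_rot": [0, 0, 0], "gripper": -0.7},
    {"linear": [17, -0.5, 1], "delta_rot": [0, 0, 0], "gripper": -0.7},
  ],
)

```text
t: 19.32
position: [0.4913, -0.4111, -0.0019]
eef_rot: [2.648, 1.566, 2.412]
force: [-0.2, -0.3, -1.9]
width: 0.344
```

```bash
python3 mv.py .4927 -.4112 .0331 -13.5 0 1
```

```text
t 19.32 true [ 0.4914 -0.4112  0.0356] q [-0.7   0.54 -0.21  0.82  0.   -0.46] F [-0.2 -0.3 -1.9] w 0.344
sgn 1.0 tool y [0.234 0.972 0.002] tool x [-0.003  0.003 -1.   ]
LIN [2.5, 0.2, 1.4] ROT [-0.0009, -0.0039, -0.0021] rows 0.1
```

>>> servo_tool(
  plan=[
    {"linear": [1, 0, 1], "delta_rot": [0, -0.004, -0.002], "gripper": -0.7},
    {"linear": [2.5, 0, 1], "delta_rot": [0, -0.004, -0.002], "gripper": -0.7},
    {"linear": [2.5, 0, 1], "delta_rot": [0, -0.004, -0.002], "gripper": -0.7},
  ],
)

```text
t: 19.57
position: [0.4926, -0.4115, -0.0039]
eef_rot: [-0.307, 1.57, -0.544]
force: [-0.1, 0.0, -2.5]
width: 0.343
```

>>> servo_tool(
  plan=[
    {"linear": [0, 0, 0], "delta_rot": [0, 0, 0], "gripper": -0.2},
    {"linear": [0, 0, 0], "delta_rot": [0, 0, 0], "gripper": -0.1},
    {"linear": [0, 0, 0], "delta_rot": [0, 0, 0], "gripper": 0},
    {"linear": [0, 0, 0], "delta_rot": [0, 0, 0], "gripper": 0.2},
    {"linear": [0, 0, 0], "delta_rot": [0, 0, 0], "gripper": 0.2},
  ],
)

```text
t: 19.98
position: [0.4927, -0.4117, -0.0036]
eef_rot: [-0.38, 1.57, -0.617]
force: [-1.3, -0.1, -0.2]
width: 0.598
```

```bash
python3 mv.py .4927 -.4112 .15 -13.5 0 1
```

```text
t 19.98 true [ 0.4927 -0.4117  0.0339] q [-0.7   0.54 -0.22  0.81  0.   -0.46] F [-1.3 -0.1 -0.2] w 0.598
sgn 1.0 tool y [ 0.234  0.972 -0.   ] tool x [ 0.001 -0.001 -1.   ]
LIN [-116.1, 0.4, -0.0] ROT [-0.0009, 0.001, 0.0004] rows 2.8
```

>>> servo_tool(
  plan=[
    {"linear": [-30, 0, 0], "delta_rot": [0, 0, 0], "gripper": 0.2},
    {"linear": [-70, 0, 0], "delta_rot": [0, 0, 0], "gripper": 0.6},
    {"linear": [-110, 0, 0], "delta_rot": [0, 0, 0], "gripper": 1},
    {"linear": [-130, 0, 0], "delta_rot": [0, 0, 0], "gripper": 1},
    {"linear": [-140, 0, 0], "delta_rot": [0, 0, 0], "gripper": 1},
  ],
)

```text
t: 20.4
position: [0.4944, -0.4131, 0.1407]
eef_rot: [-0.446, 1.563, -0.683]
force: [0.6, 0.0, 0.5]
width: 1.0
```

```bash
cat > caps.py <<'E'
from h import *
th=np.linspace(0,2*np.pi,64,endpoint=False)
def lid(ff,x,y,H,w=.012):
    im=cv2.GaussianBlur(cv2.cvtColor(ff["img"],cv2.COLOR_RGB2GRAY).astype(np.float32),(0,0),.6)
    def cost(a,b):
        v=0
        for r,s in ((.0185,1),(.0245,-1)):
            q=proj(ff,np.c_[a+r*np.cos(th),b+r*np.sin(th),np.full(64,H)]).astype(np.float32)
            v+=s*cv2.remap(im,q[:,0].reshape(1,-1),q[:,1].reshape(1,-1),cv2.INTER_LINEAR).mean()
        return -v
    g=np.arange(-w,w+1e-6,.0015)
    return min((cost(x+a,y+b),round(x+a,4),round(y+b,4)) for a in g for b in g)
if __name__=="__main__":
    f=cams.grab_frame("top");C=cloud(f)
    m=((C[...,2]>.042)&(C[...,2]<.062)&(C[...,0]>.38)&(C[...,0]<.68)&(C[...,1]>-.31)&(C[...,1]<.38)).astype(np.uint8)
    m&=(cv2.cvtColor(f["img"],cv2.COLOR_RGB2HSV)[...,1]<70).astype(np.uint8)
    k,l,st,ce=cv2.connectedComponentsWithStats(m)
    for i in range(1,k):
        if st[i,4]>60: print(st[i,4],ce[i].round(1),onplane(f,ce[i],.05)[0].round(4), np.median(C[l==i],0).round(4))
    g=cams.grab_frame("scene")
    cv2.imwrite("pics/now_top.png",f["img"][:,:,::-1]);cv2.imwrite("pics/now_scene.png",g["img"][:,:,::-1])
E
python3 caps.py; python3 mv.py .5656 -.0812 .13 -17.9 0 1
python3 - <<'E'
from h import *
g=cams.grab_frame("scene"); b=g["img"][60:260,150:350,::-1]
cv2.imwrite("pics/n1.png",cv2.resize(b,None,fx=3,fy=3,interpolation=cv2.INTER_CUBIC))
E
```

```text
199 [395.5 188.9] [ 0.5867 -0.2106  0.05  ] [ 0.5867 -0.2105  0.0505]
204 [347.4 201.4] [ 0.5646 -0.0777  0.05  ] [ 0.5645 -0.0776  0.0505]
199 [260.6 220.2] [0.5354 0.1566 0.05  ] [0.5342 0.1562 0.0544]
199 [200.7 226.1] [0.5339 0.3172 0.05  ] [0.5329 0.3155 0.0544]
205 [354.3 235.9] [ 0.4708 -0.086   0.05  ] [ 0.4709 -0.086   0.0503]
206 [406.6 246.7] [ 0.4294 -0.22    0.05  ] [ 0.4292 -0.2198  0.0504]
t 20.5 true [ 0.4935 -0.4123  0.1756] q [-0.7   0.42 -0.05  1.09  0.   -0.46] F [ 0.9 -0.7 -0.8] w 0.998
sgn 1.0 tool y [ 0.234  0.972 -0.002] tool x [ 0.004 -0.003 -1.   ]
LIN [44.9, 339.0, -7.8] ROT [0.0759, 0.0042, 0.0017] rows 8.2
```

View pics/n1.png

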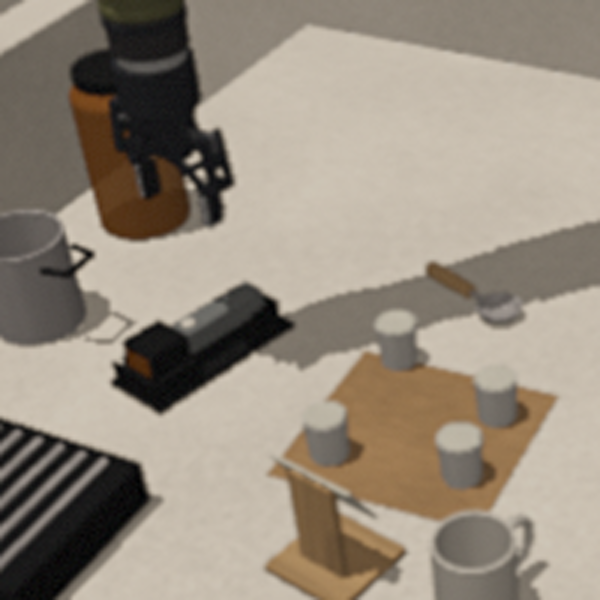

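```bash
python3 mv.py .587 -.213 .13 -17.9 0 1
```

```text
t 20.55 true [ 0.4925 -0.4115  0.1734] q [-0.7   0.43 -0.06  1.09  0.   -0.46] F [ 0.  -0.8 -0.8] w 1.0
sgn 1.0 tool y [ 0.234  0.972 -0.   ] tool x [ 0.001 -0.001 -1.   ]
LIN [43.4, 215.2, 45.2] ROT [0.0758, 0.0012, 0.0004] rows 5.4
```

>>> servo_tool(
  plan=[
    {"linear": [0, 215, 45], "delta_rot": [0.076, 0.001, 0], "gripper": 1},
    {"linear": [0, 215, 45], "delta_rot": [0.076, 0.001, 0], "gripper": 1},
    {"linear": [10, 215, 45], "delta_rot": [0.076, 0.001, 0], "gripper": 1},
    {"linear": [20, 215, 45], "delta_rot": [0.076, 0.001, 0], "gripper": 1},
    {"linear": [30, 215, 45], "delta_rot": [0.076, 0.001, 0], "gripper": 1},
  ],
)

```text
t: 20.97
position: [0.5804, -0.2242, 0.1098]
eef_rot: [3.132, 1.569, 2.82]
force: [0.6, -0.3, -0.7]
width: 1.001
```

>>> servo_tool(
  plan=[
    {"linear": [0, 13, 3], "delta_rot": [0, 0, 0], "gripper": 1},
    {"linear": [0, 13, 3], "delta_rot": [0, 0, 0], "gripper": 1},
    {"linear": [0, 13, 3], "delta_rot": [0, 0, 0], "gripper": 1},
  ],
)

```text
t: 21.22
position: [0.586, -0.2138, 0.1092]
eef_rot: [-2.953, 1.567, 3.02]
force: [0.5, -0.5, -0.3]
width: 0.994
```

```bash
python3 mv.py .587 -.213 .08 -17.9 0 1; cat > tip2.py <<'E'
from h import *
import sys
D=.0375
g=cams.grab_frame("scene"); s=manip.get_state(); R=RR(s["eef_rot"]); pt=s["position"]-D*R[:,0]
im=g["img"][:,:,::-1].copy(); u=proj(g,pt)[0]; x0=int(max(u[0]-60,0));y0=int(max(u[1]-50,0))
im=cv2.resize(im[y0:y0+100,x0:x0+120],None,fx=6,fy=6,interpolation=cv2.INTER_CUBIC)
for P,c in((pt,(0,0,255)),(np.r_[pt[:2],.05],(0,255,0)),(np.r_[pt[:2],0],(255,0,0))):
    cv2.circle(im,tuple(int(t) for t in (proj(g,P)[0]-[x0,y0]+.5)*6),4,c,-1)
cv2.imwrite("pics/"+sys.argv[1],im)
E
python3 tip2.py p1.png
```

```text
t 21.22 true [ 0.5862 -0.2139  0.1467] q [-0.35  0.42 -0.13  1.02 -0.   -0.04] F [ 0.5 -0.5 -0.3] w 0.994
sgn 1.0 tool y [ 0.306  0.952 -0.001] tool x [-0.004  0.    -1.   ]
LIN [66.7, 1.2, 0.9] ROT [0.0017, -0.004, 0.0008] rows 1.6
```

View pics/p1.png

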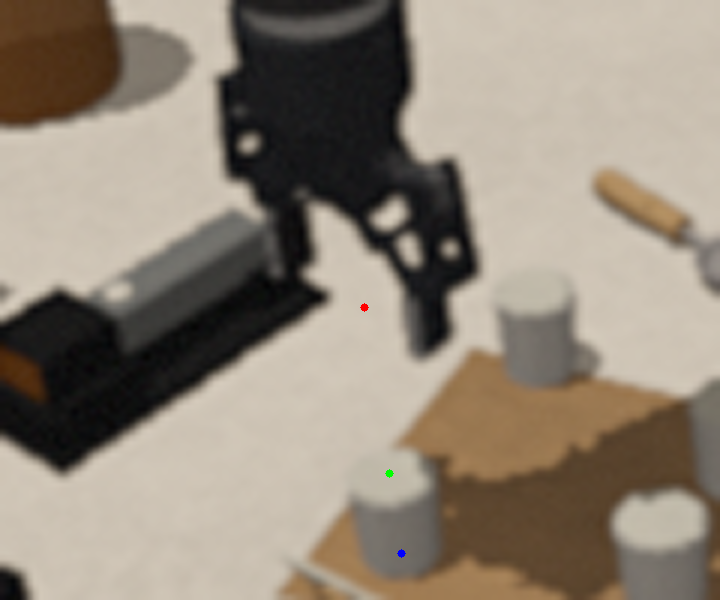

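>>> servo_tool(
  plan=[
    {"linear": [40, 1, 1], "delta_rot": [0, -0.004, 0], "gripper": 1},
    {"linear": [80, 1, 1], "delta_rot": [0, -0.004, 0], "gripper": 1},
    {"linear": [105, 1, 1], "delta_rot": [0, -0.004, 0], "gripper": 1},
    {"linear": [111, 1, 1], "delta_rot": [0, -0.004, 0], "gripper": 1},
    {"linear": [111, 1, 1], "delta_rot": [0, -0.004, 0], "gripper": 0.6},
  ],
  force=25,
)

```text
t: 21.68
position: [0.5857, -0.2149, -0.0018]
eef_rot: [-2.845, 1.57, 3.124]
force: [-0.2, -0.2, 0.7]
width: 0.885
```

```bash
python3 mv.py .587 -.213 .035 -17.9 0 1
```

```text
t 21.68 true [ 0.5857 -0.2149  0.0357] q [-0.35  0.51 -0.26  0.8  -0.   -0.04] F [-0.2 -0.2  0.7] w 0.885
sgn 1.0 tool y [ 0.31   0.951 -0.   ] tool x [-0.001  0.    -1.   ]
LIN [0.7, 2.2, 0.7] ROT [-0.0023, -0.0011, 0.0003] rows 0.1
```

>>> servo_tool(
  plan=[
    {"linear": [0.5, 2, 0.5], "delta_rot": [0, 0, 0], "gripper": 0.2},
    {"linear": [0.5, 2, 0.5], "delta_rot": [0, 0, 0], "gripper": 0.15},
    {"linear": [0.5, 2, 0.5], "delta_rot": [0, 0, 0], "gripper": 0.1},
    {"linear": [0.5, 2, 0.5], "delta_rot": [0, 0, 0], "gripper": 0},
    {"linear": [0.5, 2, 0.5], "delta_rot": [0, 0, 0], "gripper": -0.1},
  ],
  force=25,
)

```text
t: 22.1
position: [0.5912, -0.2131, 0.0022]
eef_rot: [-0.084, 1.563, -0.396]
force: [-0.3, -0.7, 5.4]
width: 0.493
```

>>> servo_tool(
  plan=[
    {"linear": [0, 0, 0], "delta_rot": [0, 0, 0], "gripper": -0.3},
    {"linear": [0, 0, 0], "delta_rot": [0, 0, 0], "gripper": -0.3},
    {"linear": [0, 0, 0], "delta_rot": [0, 0, 0], "gripper": -0.3},
    {"linear": [0, 0, 0], "delta_rot": [0, 0, 0], "gripper": -0.3},
  ],
)

```text
t: 22.43
position: [0.5912, -0.2131, 0.0022]
eef_rot: [-0.096, 1.563, -0.408]
force: [-0.9, -0.1, 5.4]
width: 0.491
```

```bash
python3 mv.py .5995 .1893 .12 -17.9 0 1
```

```text
t 22.43 true [ 0.591  -0.213   0.0397] q [-0.35  0.51 -0.26  0.8  -0.   -0.03] F [-0.9 -0.1  5.4] w 0.491
sgn 1.0 tool y [ 0.307  0.952 -0.001] tool x [ 0.007 -0.003 -1.   ]
LIN [-81.4, 385.4, -115.2] ROT [0.0, 0.0075, 0.0007] rows 9.8
```

>>> servo_tool(
  plan=[
    {"linear": [-10, 0, 0], "delta_rot": [0, 0, 0], "gripper": -0.3},
    {"linear": [-30, 0, 0], "delta_rot": [0, 0, 0], "gripper": -0.3},
    {"linear": [-60, 0, 0], "delta_rot": [0, 0, 0], "gripper": -0.3},
    {"linear": [-90, 20, -10], "delta_rot": [0, 0, 0], "gripper": -0.3},
    {"linear": [-100, 40, -20], "delta_rot": [0, 0, 0], "gripper": -0.3},
  ],
)

```text
t: 22.85
position: [0.5853, -0.1692, 0.1056]
eef_rot: [-0.007, 1.56, -0.321]
force: [1.0, 1.0, 0.0]
width: 0.493
```

```bash
python3 mv.py .5995 .1893 .13 -17.9 0 1
```

```text
t 22.85 true [ 0.5849 -0.1691  0.1431] q [-0.28  0.38 -0.2   0.98 -0.    0.03] F [1. 1. 0.] w 0.493
sgn 1.0 tool y [ 0.309  0.951 -0.   ] tool x [ 0.01  -0.003 -1.   ]
LIN [12.0, 345.4, -97.5] ROT [-0.0021, 0.011, 0.0001] rows 8.6
```

>>> servo_tool(
  plan=[
    {"linear": [-15, 195, -70], "delta_rot": [0, 0.011, 0], "gripper": -0.3},
    {"linear": [-15, 195, -70], "delta_rot": [0, 0.011, 0], "gripper": -0.3},
    {"linear": [-15, 195, -70], "delta_rot": [0, 0.011, 0], "gripper": -0.3},
    {"linear": [-15, 195, -70], "delta_rot": [0, 0.011, 0], "gripper": -0.3},
    {"linear": [-15, 195, -70], "delta_rot": [0, 0.011, 0], "gripper": -0.3},
  ],
)

```text
t: 23.27
position: [0.5757, 0.041, 0.1162]
eef_rot: [3.079, 1.565, 2.766]
force: [1.0, -0.6, -0.1]
width: 0.495
```

```bash
python3 mv.py .5995 .1893 .13 -17.9 0 1
```

```text
t 23.27 true [0.5759 0.0409 0.1537] q [ 0.07  0.33 -0.24  1.    0.    0.38] F [ 1.  -0.6 -0.1] w 0.495
sgn 1.0 tool y [0.308 0.952 0.   ] tool x [-0.005  0.002 -1.   ]
LIN [23.9, 148.5, -22.8] ROT [-0.0002, -0.0058, -0.0004] rows 3.6
```

>>> servo_tool(
  plan=[
    {"linear": [0, 148, -23], "delta_rot": [0, -0.005, 0], "gripper": -0.3},
    {"linear": [0, 148, -23], "delta_rot": [0, -0.005, 0], "gripper": -0.3},
    {"linear": [0, 148, -23], "delta_rot": [0, -0.005, 0], "gripper": -0.3},
    {"linear": [10, 148, -23], "delta_rot": [0, -0.005, 0], "gripper": -0.3},
    {"linear": [20, 148, -23], "delta_rot": [0, -0.005, 0], "gripper": -0.3},
  ],
)

```text
t: 23.68
position: [0.6009, 0.1928, 0.0964]
eef_rot: [1.423, 1.567, 1.116]
force: [-0.5, -0.9, -0.6]
width: 0.492
```

>>> servo_tool(
  plan=[
    {"linear": [3, 0, 0], "delta_rot": [0, 0, 0], "gripper": -0.3},
    {"linear": [3, 0, 0], "delta_rot": [0, 0, 0], "gripper": -0.3},
    {"linear": [3, 0, 0], "delta_rot": [0, 0, 0], "gripper": -0.3},
  ],
)

```text
t: 23.93
position: [0.5989, 0.1857, 0.092]
eef_rot: [-2.791, 1.568, -3.105]
force: [0.1, 0.3, -0.2]
width: 0.496
```

```bash
python3 mv.py .5995 .1893 .13 -17.9 0 1; cat > held.py <<'E'
from h import *
import sys,json
D=.0375
s=manip.get_state(); R=RR(s["eef_rot"]); pt=s["position"]-D*R[:,0]
f={n:cams.grab_frame(n) for n in("scene","top")}
g=f["scene"]; C=cloud(g)
hsv=cv2.cvtColor(g["img"],cv2.COLOR_RGB2HSV)
m=(np.hypot(C[...,0]-pt[0],C[...,1]-pt[1])<.035)&(C[...,2]>pt[2]-.04)&(C[...,2]<pt[2]+.03)
P=C[m]
print("true",pt.round(4),"zlow",np.sort(P[:,2])[:4].round(4))
# side surface below finger tips: fit circle r=21.5
for lo,hi in((-.034,-.015),(-.03,-.005)):
    k=(P[:,2]>pt[2]+lo)&(P[:,2]<pt[2]+hi); Q=P[k,:2]
    if len(Q)>10:
        from scipy.optimize import least_squares
        r=least_squares(lambda c:np.hypot(Q[:,0]-c[0],Q[:,1]-c[1])-.0215,pt[:2],loss="soft_l1",f_scale=.001)
        print("side circle n",len(Q),r.x.round(4),"rel to tool",(r.x-pt[:2]).round(4))
u=proj(g,pt)[0];x0=int(u[0]-60);y0=int(u[1]-40)
im=cv2.resize(g["img"][y0:y0+100,x0:x0+130,::-1],None,fx=6,fy=6,interpolation=cv2.INTER_CUBIC)
T=np.array(json.loads(sys.argv[2]))
th=np.linspace(0,2*np.pi,40)
for z,c in((.004,(255,0,0)),):
    for t in th: 
        P=np.r_[T+.0215*np.array([np.cos(t),np.sin(t)]),z]; cv2.circle(im,tuple(int(t) for t in (proj(g,P)[0]-[x0,y0]+.5)*6),1,c,-1)
cv2.circle(im,tuple(int(t) for t in (u-[x0,y0]+.5)*6),3,(0,0,255),-1)
cv2.imwrite("pics/"+sys.argv[1],im)
E
python3 held.py q1.png "[0.5995,0.1893]"
```

```text
t 23.93 true [0.599  0.1857 0.1295] q [ 0.3   0.43 -0.15  0.99  0.    0.61] F [ 0.1  0.3 -0.2] w 0.496
sgn 1.0 tool y [ 0.309  0.951 -0.001] tool x [-0.003 -0.    -1.   ]
LIN [-0.5, 3.6, -0.6] ROT [-0.0013, -0.0025, 0.0009] rows 0.1
true [0.599  0.1857 0.1295] zlow [0.0901 0.0902 0.0904 0.091 ]
side circle n 73 [0.5938 0.1839] rel to tool [-0.0052 -0.0017]
side circle n 112 [0.5947 0.1838] rel to tool [-0.0043 -0.0019]
```

View pics/q1.png

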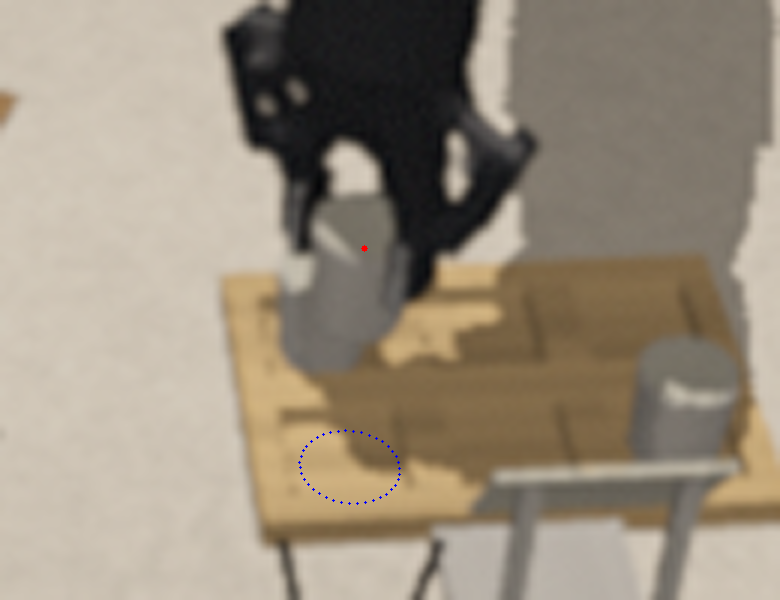

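>>> servo_tool(
  plan=[
    {"linear": [10, 4.5, 4.5], "delta_rot": [0, -0.002, 0], "gripper": -0.3},
    {"linear": [30, 4.5, 4.5], "delta_rot": [0, -0.002, 0], "gripper": -0.3},
    {"linear": [55, 4.5, 4.5], "delta_rot": [0, -0.002, 0], "gripper": -0.3},
    {"linear": [60, 4.5, 4.5], "delta_rot": [0, -0.002, 0], "gripper": -0.3},
    {"linear": [60, 4.5, 4.5], "delta_rot": [0, -0.002, 0], "gripper": -0.3},
  ],
)

```text
t: 24.45
position: [0.603, 0.1888, 0.0294]
eef_rot: [-2.495, 1.566, -2.808]
force: [-0.2, -0.3, 0.4]
width: 0.494
```

>>> servo_tool(
  plan=[
    {"linear": [0, 0, 0], "delta_rot": [0, 0, 0], "gripper": -0.3},
    {"linear": [0, 0, 0], "delta_rot": [0, 0, 0], "gripper": -0.3},
  ],
)

```text
t: 24.62
position: [0.6059, 0.19, 0.033]
eef_rot: [0.55, 1.569, 0.238]
force: [0.8, 0.1, 0.2]
width: 0.49
```

```bash
python3 mv.py .605 .1885 .0437 -17.9 0 1;python3 held.py q2.png "[0.6018,0.1858]"
```

```text
t 24.62 true [0.6059 0.19   0.0705] q [ 0.3   0.49 -0.2   0.87 -0.    0.62] F [0.8 0.1 0.2] w 0.49
sgn 1.0 tool y [0.308 0.951 0.001] tool x [ 0.002  0.    -1.   ]
LIN [26.8, -1.8, -0.5] ROT [-0.0004, 0.0014, -0.0009] rows 0.6
true [0.6059 0.19   0.0705] zlow [0.0321 0.0328 0.0328 0.0333]
side circle n 64 [0.6015 0.1878] rel to tool [-0.0044 -0.0022]
side circle n 105 [0.6019 0.1878] rel to tool [-0.004  -0.0022]
```

View pics/q2.png

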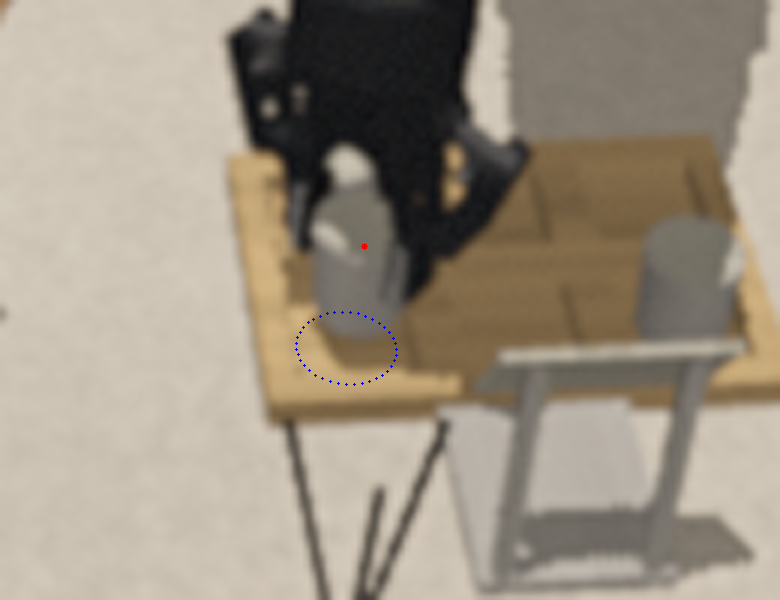

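>>> servo_tool(
  plan=[
    {"linear": [8, -1.8, 0], "delta_rot": [0, 0, 0], "gripper": -0.3},
    {"linear": [16, -1.8, 0], "delta_rot": [0, 0, 0], "gripper": -0.3},
    {"linear": [21, -1.8, 0], "delta_rot": [0, 0, 0], "gripper": -0.3},
    {"linear": [21, -1.8, 0], "delta_rot": [0, 0, 0], "gripper": -0.3},
  ],
)

```text
t: 25.05
position: [0.6028, 0.1877, 0.0089]
eef_rot: [-2.496, 1.568, -2.809]
force: [0.5, 0.2, -1.8]
width: 0.496
```

```bash
python3 mv.py .605 .1885 .0437 -17.9 0 1
```

```text
t 25.05 true [0.6029 0.1877 0.0464] q [ 0.3   0.52 -0.23  0.83 -0.    0.61] F [ 0.5  0.2 -1.8] w 0.496
sgn 1.0 tool y [ 0.307  0.952 -0.002] tool x [-0.003 -0.001 -1.   ]
LIN [2.7, 1.4, 1.8] ROT [-0.0001, -0.0025, 0.0018] rows 0.1
```

>>> servo_tool(
  plan=[
    {"linear": [2.5, 0.5, 1], "delta_rot": [0, 0, 0], "gripper": -0.3},
    {"linear": [2.5, 0.5, 1], "delta_rot": [0, 0, 0], "gripper": -0.3},
    {"linear": [2.5, 0.5, 1], "delta_rot": [0, 0, 0], "gripper": 0.1},
    {"linear": [2.5, 0.5, 1], "delta_rot": [0, 0, 0], "gripper": 0.4},
    {"linear": [2.5, 0.5, 1], "delta_rot": [0, 0, 0], "gripper": 0.5},
  ],
)

```text
t: 25.47
position: [0.6056, 0.1884, 0.0085]
eef_rot: [0.371, 1.57, 0.058]
force: [-0.1, 0.3, 0.2]
width: 0.75
```

>>> servo_tool(
  plan=[
    {"linear": [0, 0, 0], "delta_rot": [0, 0, 0], "gripper": 0.6},
    {"linear": [0, 0, 0], "delta_rot": [0, 0, 0], "gripper": 0.6},
    {"linear": [-20, 0, 0], "delta_rot": [0, 0, 0], "gripper": 0.7},
    {"linear": [-60, 0, 0], "delta_rot": [0, 0, 0], "gripper": 1},
    {"linear": [-90, 0, 0], "delta_rot": [0, 0, 0], "gripper": 1},
  ],
)

```text
t: 25.88
position: [0.6049, 0.1882, 0.0995]
eef_rot: [-2.411, 1.569, -2.724]
force: [1.3, 0.5, 0.7]
width: 0.998
```

```bash
python3 mv.py .5656 -.081 .13 -17.9 0 1
```

```text
t 25.88 true [0.6049 0.1882 0.137 ] q [ 0.3   0.44 -0.13  1.01 -0.    0.61] F [1.3 0.5 0.7] w 0.998
sgn 1.0 tool y [ 0.307  0.952 -0.001] tool x [-0.001 -0.001 -1.   ]
LIN [7.2, -268.2, 45.4] ROT [-0.0001, -0.001, 0.0009] rows 6.5
```

>>> servo_tool(
  plan=[
    {"linear": [-3, -195, 30], "delta_rot": [0, 0, 0], "gripper": 1},
    {"linear": [-3, -195, 30], "delta_rot": [0, 0, 0], "gripper": 1},
    {"linear": [-3, -195, 30], "delta_rot": [0, 0, 0], "gripper": 1},
    {"linear": [-3, -195, 30], "delta_rot": [0, 0, 0], "gripper": 1},
    {"linear": [-3, -195, 30], "delta_rot": [0, 0, 0], "gripper": 1},
  ],
)

```text
t: 26.3
position: [0.5731, -0.0092, 0.1016]
eef_rot: [-1.178, 1.57, -1.492]
force: [0.3, -0.4, -0.1]
width: 0.996
```

```bash
python3 mv.py .5656 -.081 .10 -17.9 0 1; python3 caps.py; python3 - <<'E'
from h import *
g=cams.grab_frame("scene"); b=g["img"][130:300,230:530,::-1]
cv2.imwrite("pics/n2.png",cv2.resize(b,None,fx=2.6,fy=2.6,interpolation=cv2.INTER_CUBIC))
E
```

```text
t 26.3 true [ 0.5731 -0.0092  0.1391] q [-0.02  0.33 -0.28  0.96 -0.    0.3 ] F [ 0.3 -0.4 -0.1] w 0.996
sgn 1.0 tool y [ 0.308  0.951 -0.001] tool x [ 0.    -0.001 -1.   ]
LIN [39.2, -70.6, 15.0] ROT [-0.0011, 0.0004, 0.001] rows 2.0
199 [246.8 197.4] [0.6004 0.1897 0.05  ] [0.5994 0.189  0.0543]
200 [260.6 220.1] [0.5354 0.1566 0.05  ] [0.5343 0.1562 0.0546]
196 [200.6 226. ] [0.5341 0.3174 0.05  ] [0.5331 0.3155 0.0545]
206 [406.6 246.7] [ 0.4294 -0.2199  0.05  ] [ 0.4293 -0.2195  0.0503]
```

View pics/n2.png

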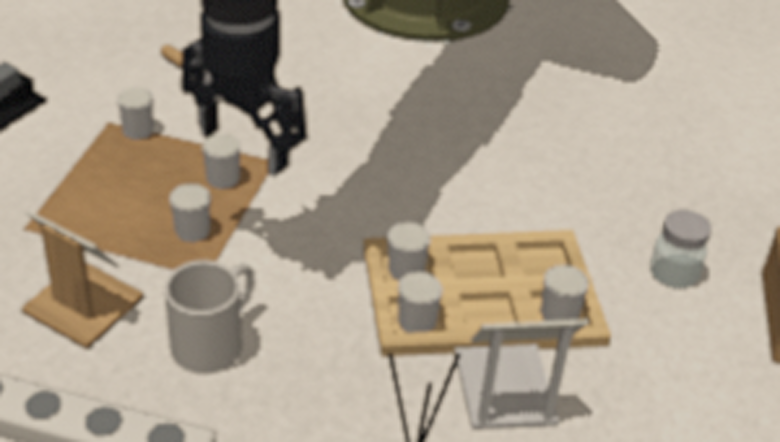

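>>> servo_tool(
  plan=[
    {"linear": [0, -70, 15], "delta_rot": [0, 0, 0], "gripper": 1},
    {"linear": [0, -70, 15], "delta_rot": [0, 0, 0], "gripper": 1},
    {"linear": [20, -70, 15], "delta_rot": [0, 0, 0], "gripper": 1},
    {"linear": [35, -70, 15], "delta_rot": [0, 0, 0], "gripper": 1},
    {"linear": [35, -70, 15], "delta_rot": [0, 0, 0], "gripper": 1},
  ],
)

```text
t: 26.87
position: [0.5649, -0.0766, 0.0636]
eef_rot: [-3.051, 1.566, 2.92]
force: [-1.1, 0.6, -1.4]
width: 1.001
```

>>> servo_tool(
  plan=[
    {"linear": [0, 0, 0], "delta_rot": [0, 0, 0], "gripper": 1},
    {"linear": [0, 0, 0], "delta_rot": [0, 0, 0], "gripper": 1},
  ],
)

```text
t: 27.03
position: [0.5674, -0.0767, 0.0669]
eef_rot: [0.309, 1.57, -0.002]
force: [-0.2, -0.5, -0.1]
width: 1.002
```

```bash
python3 mv.py .5656 -.081 .036 -17.9 0 1; python3 tip2.py p2.png
```

```text
t 27.03 true [ 0.5673 -0.0767  0.1044] q [-0.13  0.36 -0.33  0.89  0.    0.18] F [-0.2 -0.5 -0.1] w 1.002
sgn 1.0 tool y [0.306 0.952 0.   ] tool x [ 0. -0. -1.]
LIN [68.4, -4.7, -0.4] ROT [0.0013, 0.0004, -0.0001] rows 1.6
```

View pics/p2.png

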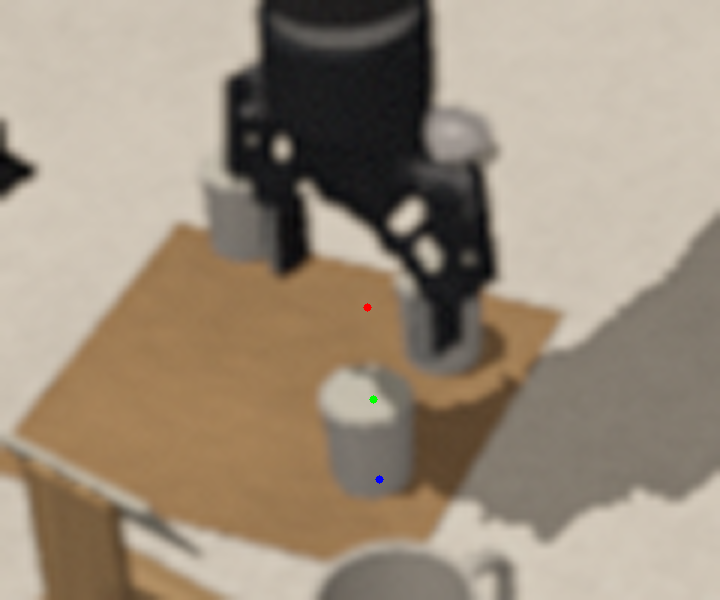

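>>> servo_tool(
  plan=[
    {"linear": [10, -4.5, -0.5], "delta_rot": [0, 0, 0], "gripper": 1},
    {"linear": [40, -4.5, -0.5], "delta_rot": [0, 0, 0], "gripper": 1},
    {"linear": [60, -4.5, -0.5], "delta_rot": [0, 0, 0], "gripper": 1},
    {"linear": [68, -4.5, -0.5], "delta_rot": [0, 0, 0], "gripper": 1},
    {"linear": [68, -4.5, -0.5], "delta_rot": [0, 0, 0], "gripper": 0.6},
  ],
)

```text
t: 27.5
position: [0.5629, -0.0815, -0.0037]
eef_rot: [-2.913, 1.567, 3.058]
force: [-0.6, 0.0, 1.5]
width: 0.88
```

>>> servo_tool(
  plan=[
    {"linear": [0, 0, 0], "delta_rot": [0, 0, 0], "gripper": 0.2},
    {"linear": [0, 0, 0], "delta_rot": [0, 0, 0], "gripper": 0.15},
    {"linear": [0, 0, 0], "delta_rot": [0, 0, 0], "gripper": 0.1},
    {"linear": [0, 0, 0], "delta_rot": [0, 0, 0], "gripper": 0},
    {"linear": [0, 0, 0], "delta_rot": [0, 0, 0], "gripper": -0.1},
  ],
)

```text
t: 27.92
position: [0.5662, -0.0819, -0.0002]
eef_rot: [0.184, 1.568, -0.129]
force: [-0.2, 0.2, 5.2]
width: 0.493
```

>>> servo_tool(
  plan=[
    {"linear": [0, 0, 0], "delta_rot": [0, 0, 0], "gripper": -0.3},
    {"linear": [0, 0, 0], "delta_rot": [0, 0, 0], "gripper": -0.3},
    {"linear": [0, 0, 0], "delta_rot": [0, 0, 0], "gripper": -0.3},
    {"linear": [0, 0, 0], "delta_rot": [0, 0, 0], "gripper": -0.3},
  ],
)

```text
t: 28.25
position: [0.5662, -0.0819, -0.0002]
eef_rot: [0.172, 1.568, -0.141]
force: [-1.4, 1.3, 5.2]
width: 0.494
```

```bash
python3 mv.py .5667 .2534 .13 -17.9 0 1
```

```text
t 28.25 true [ 0.5661 -0.0819  0.0373] q [-0.14  0.43 -0.4   0.74  0.    0.17] F [-1.4  1.3  5.2] w 0.494
sgn 1.0 tool y [0.307 0.952 0.   ] tool x [ 0.002 -0.    -1.   ]
LIN [-92.8, 319.3, -102.3] ROT [-0.0, 0.0024, -0.0004] rows 8.3
```

>>> servo_tool(
  plan=[
    {"linear": [-10, 0, 0], "delta_rot": [0, 0, 0], "gripper": -0.3},
    {"linear": [-40, 0, 0], "delta_rot": [0, 0, 0], "gripper": -0.3},
    {"linear": [-80, 0, 0], "delta_rot": [0, 0, 0], "gripper": -0.3},
    {"linear": [-105, 20, -7], "delta_rot": [0, 0, 0], "gripper": -0.3},
    {"linear": [-105, 60, -20], "delta_rot": [0, 0, 0], "gripper": -0.3},
  ],
)

```text
t: 28.67
position: [0.569, -0.0218, 0.1104]
eef_rot: [0.082, 1.56, -0.236]
force: [1.6, 1.4, -0.2]
width: 0.49
```

```bash
python3 mv.py .5667 .2534 .13 -17.9 0 1
```

```text
t 28.67 true [ 0.5686 -0.0217  0.1479] q [-0.04  0.31 -0.29  0.96 -0.    0.28] F [ 1.6  1.4 -0.2] w 0.49
sgn 1.0 tool y [0.313 0.95  0.001] tool x [ 0.01  -0.002 -1.   ]
LIN [17.2, 260.7, -88.4] ROT [-0.0056, 0.0106, -0.0008] rows 6.6
```

>>> servo_tool(
  plan=[
    {"linear": [0, 190, -64], "delta_rot": [-0.005, 0.01, 0], "gripper": -0.3},
    {"linear": [0, 190, -64], "delta_rot": [-0.005, 0.01, 0], "gripper": -0.3},
    {"linear": [0, 190, -64], "delta_rot": [-0.005, 0.01, 0], "gripper": -0.3},
    {"linear": [0, 190, -64], "delta_rot": [-0.005, 0.01, 0], "gripper": -0.3},
    {"linear": [0, 190, -64], "delta_rot": [-0.005, 0.01, 0], "gripper": -0.3},
  ],
)

```text
t: 29.08
position: [0.5615, 0.1844, 0.1043]
eef_rot: [3.058, 1.561, 2.752]
force: [-0.6, -0.2, -0.0]
width: 0.495
```

```bash
python3 mv.py .5667 .2534 .12 -17.9 0 1
```

```text
t 29.08 true [0.5618 0.1842 0.1418] q [ 0.31  0.36 -0.22  0.99  0.01  0.62] F [-0.6 -0.2 -0. ] w 0.495
sgn 1.0 tool y [0.302 0.953 0.001] tool x [-0.009  0.004 -1.   ]
LIN [22.0, 67.4, -15.7] ROT [0.0059, -0.0095, -0.0008] rows 1.7
```

>>> servo_tool(
  plan=[
    {"linear": [0, 67, -16], "delta_rot": [0.005, -0.009, 0], "gripper": -0.3},
    {"linear": [0, 67, -16], "delta_rot": [0.005, -0.009, 0], "gripper": -0.3},
    {"linear": [20, 67, -16], "delta_rot": [0.005, -0.009, 0], "gripper": -0.3},
    {"linear": [45, 67, -16], "delta_rot": [0.005, -0.009, 0], "gripper": -0.3},
    {"linear": [50, 67, -16], "delta_rot": [0.005, -0.009, 0], "gripper": -0.3},
  ],
)

```text
t: 29.5
position: [0.564, 0.2502, 0.0507]
eef_rot: [-2.485, 1.565, -2.796]
force: [-1.6, -1.1, -0.3]
width: 0.493
```

>>> servo_tool(
  plan=[
    {"linear": [0, 0, 0], "delta_rot": [0, 0, 0], "gripper": -0.3},
    {"linear": [0, 0, 0], "delta_rot": [0, 0, 0], "gripper": -0.3},
    {"linear": [0, 0, 0], "delta_rot": [0, 0, 0], "gripper": -0.3},
  ],
)

```text
t: 29.75
position: [0.5674, 0.2503, 0.055]
eef_rot: [1.265, 1.57, 0.952]
force: [0.6, -0.9, 0.7]
width: 0.495
```

```bash
python3 mv.py .5667 .2534 .07 -17.9 0 1;python3 held.py q3.png "[0.569,0.2499]"
```

```text
t 29.75 true [0.5673 0.2503 0.0925] q [ 0.42  0.45 -0.22  0.9   0.    0.73] F [ 0.6 -0.9  0.7] w 0.495
sgn 1.0 tool y [0.308 0.951 0.001] tool x [ 0.001  0.001 -1.   ]
LIN [22.5, 2.7, -1.6] ROT [-0.0009, 0.0003, -0.001] rows 0.5
true [0.5673 0.2503 0.0925] zlow [0.0534 0.0544 0.0551 0.0552]
side circle n 75 [0.5646 0.2477] rel to tool [-0.0028 -0.0026]
side circle n 111 [0.565  0.2476] rel to tool [-0.0023 -0.0027]
```

View pics/q3.png

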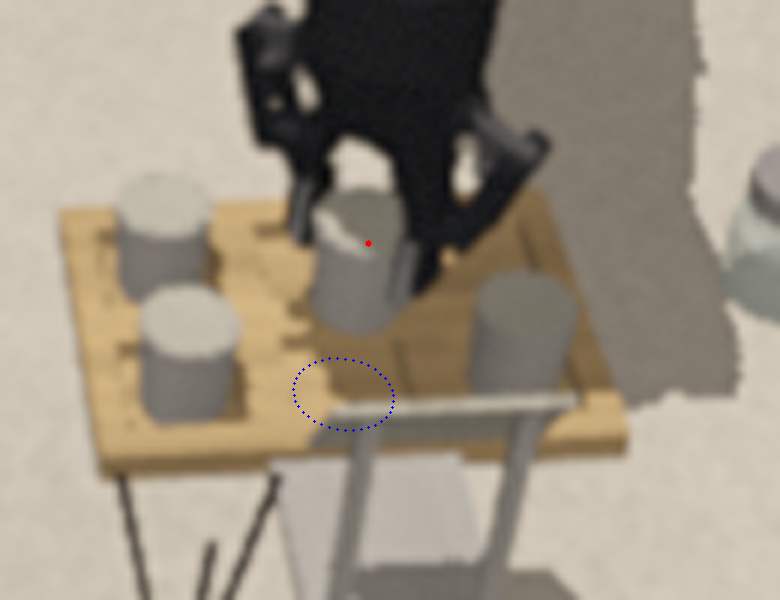

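>>> servo_tool(
  plan=[
    {"linear": [5, 3.5, 3], "delta_rot": [0, 0, 0], "gripper": -0.3},
    {"linear": [20, 3.5, 3], "delta_rot": [0, 0, 0], "gripper": -0.3},
    {"linear": [32, 3.5, 3], "delta_rot": [0, 0, 0], "gripper": -0.3},
    {"linear": [40, 3.5, 3], "delta_rot": [0, 0, 0], "gripper": -0.3},
    {"linear": [45, 3.5, 3], "delta_rot": [0, 0, 0], "gripper": -0.3},
  ],
)

```text
t: 30.27
position: [0.5693, 0.2523, 0.0068]
eef_rot: [-2.601, 1.568, -2.913]
force: [0.2, -0.4, -0.0]
width: 0.493
```

```bash
python3 mv.py .5713 .2526 .0413 -17.9 0 1
```

```text
t 30.27 true [0.5694 0.2523 0.0443] q [ 0.42  0.5  -0.25  0.82  0.    0.73] F [ 0.2 -0.4 -0. ] w 0.493
sgn 1.0 tool y [ 0.308  0.952 -0.002] tool x [-0.003 -0.001 -1.   ]
LIN [3.0, 0.9, 1.8] ROT [-0.0002, -0.0028, 0.0017] rows 0.1
```

>>> servo_tool(
  plan=[
    {"linear": [2.5, 0.5, 0.5], "delta_rot": [0, 0, 0], "gripper": -0.3},
    {"linear": [2.5, 0.5, 0.5], "delta_rot": [0, 0, 0], "gripper": -0.3},
    {"linear": [2.5, 0.5, 0.5], "delta_rot": [0, 0, 0], "gripper": 0.1},
    {"linear": [2.5, 0.5, 0.5], "delta_rot": [0, 0, 0], "gripper": 0.4},
    {"linear": [2.5, 0.5, 0.5], "delta_rot": [0, 0, 0], "gripper": 0.5},
  ],
)

```text
t: 30.68
position: [0.5714, 0.2534, 0.0066]
eef_rot: [2.057, 1.57, 1.744]
force: [-0.2, -0.0, -0.2]
width: 0.758
```

>>> servo_tool(
  plan=[
    {"linear": [0, 0, 0], "delta_rot": [0, 0, 0], "gripper": 0.6},
    {"linear": [0, 0, 0], "delta_rot": [0, 0, 0], "gripper": 0.6},
    {"linear": [-20, 0, 0], "delta_rot": [0, 0, 0], "gripper": 0.7},
    {"linear": [-60, 0, 0], "delta_rot": [0, 0, 0], "gripper": 1},
    {"linear": [-90, 0, 0], "delta_rot": [0, 0, 0], "gripper": 1},
  ],
)

```text
t: 31.1
position: [0.5705, 0.2529, 0.0972]
eef_rot: [-2.719, 1.569, -3.032]
force: [0.9, 1.4, 1.5]
width: 1.0
```

```bash
python3 mv.py .4708 -.088 .13 -17.9 0 1
```

```text
t 31.1 true [0.5706 0.2529 0.1347] q [ 0.42  0.42 -0.15  1.    0.    0.73] F [0.9 1.4 1.5] w 1.0
sgn 1.0 tool y [ 0.307  0.952 -0.001] tool x [-0.002 -0.    -1.   ]
LIN [5.0, -355.0, 10.0] ROT [-0.0001, -0.0019, 0.0008] rows 8.5
```

>>> servo_tool(
  plan=[
    {"linear": [-3, -200, 6], "delta_rot": [0, 0, 0], "gripper": 1},
    {"linear": [-3, -200, 6], "delta_rot": [0, 0, 0], "gripper": 1},
    {"linear": [-3, -200, 6], "delta_rot": [0, 0, 0], "gripper": 1},
    {"linear": [-3, -200, 6], "delta_rot": [0, 0, 0], "gripper": 1},
    {"linear": [-3, -200, 6], "delta_rot": [0, 0, 0], "gripper": 1},
  ],
)

```text
t: 31.52
position: [0.5139, 0.0587, 0.0992]
eef_rot: [-2.345, 1.57, -2.658]
force: [0.5, -0.9, 1.0]
width: 1.003
```

```bash
python3 mv.py .4708 -.088 .1 -17.9 0 1; python3 caps.py
```

```text
t 31.52 true [0.514  0.0587 0.1367] q [ 0.11  0.23 -0.42  0.92 -0.    0.43] F [ 0.5 -0.9  1. ] w 1.003
sgn 1.0 tool y [ 0.308  0.951 -0.001] tool x [-0.001 -0.001 -1.   ]
LIN [36.9, -152.8, 4.1] ROT [-0.0004, -0.0008, 0.0008] rows 3.8
212 [223.7 211.4] [0.568  0.2536 0.05  ] [0.5669 0.2525 0.0547]
197 [200.7 226. ] [0.5341 0.3173 0.05  ] [0.5333 0.3154 0.0544]
206 [354.3 236. ] [ 0.4707 -0.0858  0.05  ] [ 0.4708 -0.0858  0.0505]
209 [406.5 246.8] [ 0.4293 -0.2197  0.05  ] [ 0.4291 -0.2193  0.0507]
```

>>> servo_tool(
  plan=[
    {"linear": [0, -152, 4], "delta_rot": [0, 0, 0], "gripper": 1},
    {"linear": [0, -152, 4], "delta_rot": [0, 0, 0], "gripper": 1},
    {"linear": [0, -152, 4], "delta_rot": [0, 0, 0], "gripper": 1},
    {"linear": [15, -152, 4], "delta_rot": [0, 0, 0], "gripper": 1},
    {"linear": [30, -152, 4], "delta_rot": [0, 0, 0], "gripper": 1},
  ],
)

```text
t: 32.03
position: [0.4722, -0.0888, 0.0697]
eef_rot: [-0.732, 1.568, -1.049]
force: [-0.6, -0.5, 0.6]
width: 1.0
```

>>> servo_tool(
  plan=[
    {"linear": [0, 0, 0], "delta_rot": [0, 0, 0], "gripper": 1},
    {"linear": [0, 0, 0], "delta_rot": [0, 0, 0], "gripper": 1},
    {"linear": [0, 0, 0], "delta_rot": [0, 0, 0], "gripper": 1},
  ],
)

```text
t: 32.28
position: [0.473, -0.0842, 0.0696]
eef_rot: [2.862, 1.57, 2.55]
force: [0.2, 0.6, -0.3]
width: 1.0
```

```bash
python3 mv.py .4708 -.088 .036 -17.9 0 1; python3 tip2.py p3.png
```

```text
t 32.28 true [ 0.473  -0.0843  0.1071] q [-0.18  0.2  -0.54  0.84  0.    0.13] F [ 0.2  0.6 -0.3] w 1.0
sgn 1.0 tool y [0.306 0.952 0.   ] tool x [-0.  0. -1.]
LIN [71.1, -4.3, -0.9] ROT [0.001, -0.0005, -0.0002] rows 1.7
```

View pics/p3.png

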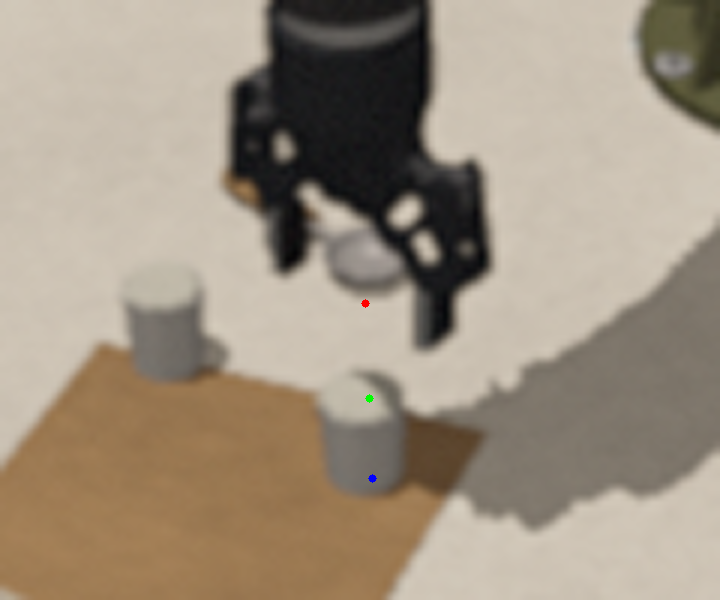

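>>> servo_tool(
  plan=[
    {"linear": [10, -4, -1], "delta_rot": [0, 0, 0], "gripper": 1},
    {"linear": [40, -4, -1], "delta_rot": [0, 0, 0], "gripper": 1},
    {"linear": [62, -4, -1], "delta_rot": [0, 0, 0], "gripper": 1},
    {"linear": [71, -4, -1], "delta_rot": [0, 0, 0], "gripper": 1},
    {"linear": [71, -4, -1], "delta_rot": [0, 0, 0], "gripper": 0.6},
  ],
)

```text
t: 32.75
position: [0.4679, -0.0876, -0.0041]
eef_rot: [-2.992, 1.566, 2.979]
force: [-0.4, -0.4, 0.3]
width: 0.883
```

>>> servo_tool(
  plan=[
    {"linear": [0, 0, 0], "delta_rot": [0, 0, 0], "gripper": 0.2},
    {"linear": [0, 0, 0], "delta_rot": [0, 0, 0], "gripper": 0.15},
    {"linear": [0, 0, 0], "delta_rot": [0, 0, 0], "gripper": 0.1},
    {"linear": [0, 0, 0], "delta_rot": [0, 0, 0], "gripper": 0},
    {"linear": [0, 0, 0], "delta_rot": [0, 0, 0], "gripper": -0.1},
  ],
)

```text
t: 33.17
position: [0.4713, -0.0885, -0.0007]
eef_rot: [0.28, 1.569, -0.033]
force: [0.4, 1.3, 5.6]
width: 0.494
```

>>> servo_tool(
  plan=[
    {"linear": [0, 0, 0], "delta_rot": [0, 0, 0], "gripper": -0.3},
    {"linear": [0, 0, 0], "delta_rot": [0, 0, 0], "gripper": -0.3},
    {"linear": [0, 0, 0], "delta_rot": [0, 0, 0], "gripper": -0.3},
    {"linear": [0, 0, 0], "delta_rot": [0, 0, 0], "gripper": -0.3},
  ],
)

```text
t: 33.5
position: [0.4713, -0.0885, -0.0007]
eef_rot: [0.278, 1.569, -0.035]
force: [-0.8, 0.6, 5.2]
width: 0.495
```

```bash
python3 mv.py .5027 .2206 .13 -17.9 0 1
```

```text
t 33.5 true [ 0.4712 -0.0885  0.0368] q [-0.19  0.28 -0.62  0.67  0.    0.13] F [-0.8  0.6  5.2] w 0.495
sgn 1.0 tool y [0.307 0.952 0.   ] tool x [ 0.001 -0.    -1.   ]
LIN [-93.2, 303.8, -65.0] ROT [-0.0, 0.0014, -0.0004] rows 7.8
```

>>> servo_tool(
  plan=[
    {"linear": [-10, 0, 0], "delta_rot": [0, 0, 0], "gripper": -0.3},
    {"linear": [-40, 0, 0], "delta_rot": [0, 0, 0], "gripper": -0.3},
    {"linear": [-80, 20, -4], "delta_rot": [0, 0, 0], "gripper": -0.3},
    {"linear": [-100, 55, -11], "delta_rot": [0, 0, 0], "gripper": -0.3},
    {"linear": [-100, 95, -19], "delta_rot": [0, 0, 0], "gripper": -0.3},
  ],
)

```text
t: 33.92
position: [0.4851, 0.0067, 0.104]
eef_rot: [0.263, 1.563, -0.053]
force: [1.9, -0.2, -1.2]
width: 0.49
```

>>> servo_tool(
  plan=[
    {"linear": [0, 190, -40], "delta_rot": [0, 0, 0], "gripper": -0.3},
    {"linear": [0, 190, -40], "delta_rot": [0, 0, 0], "gripper": -0.3},
    {"linear": [0, 190, -40], "delta_rot": [0, 0, 0], "gripper": -0.3},
    {"linear": [0, 190, -40], "delta_rot": [0, 0, 0], "gripper": -0.3},
    {"linear": [0, 190, -40], "delta_rot": [0, 0, 0], "gripper": -0.3},
  ],
)

```text
t: 34.33
position: [0.5018, 0.2038, 0.0993]
eef_rot: [1.578, 1.569, 1.268]
force: [1.1, -0.7, 0.1]
width: 0.492
```

```bash
python3 mv.py .505 .2206 .0925 -17.9 0 1
```

```text
t 34.33 true [0.5018 0.2038 0.1368] q [ 0.38  0.27 -0.36  0.93  0.    0.7 ] F [ 1.1 -0.7  0.1] w 0.492
sgn 1.0 tool y [0.305 0.952 0.002] tool x [ 0.001  0.002 -1.   ]
LIN [44.4, 16.8, -2.1] ROT [0.002, -0.0, -0.0019] rows 1.1
```

>>> servo_tool(
  plan=[
    {"linear": [5, 17, -2], "delta_rot": [0, 0, 0], "gripper": -0.3},
    {"linear": [25, 17, -2], "delta_rot": [0, 0, 0], "gripper": -0.3},
    {"linear": [42, 17, -2], "delta_rot": [0, 0, 0], "gripper": -0.3},
    {"linear": [42, 17, -2], "delta_rot": [0, 0, 0], "gripper": -0.3},
    {"linear": [42, 17, -2], "delta_rot": [0, 0, 0], "gripper": -0.3},
  ],
)

```text
t: 34.75
position: [0.5039, 0.2166, 0.056]
eef_rot: [-2.613, 1.568, -2.925]
force: [-0.3, 0.2, -0.3]
width: 0.493
```

>>> servo_tool(
  plan=[
    {"linear": [0, 0, 0], "delta_rot": [0, 0, 0], "gripper": -0.3},
    {"linear": [0, 0, 0], "delta_rot": [0, 0, 0], "gripper": -0.3},
  ],
)

```text
t: 34.92
position: [0.5057, 0.217, 0.0575]
eef_rot: [1.229, 1.57, 0.916]
force: [1.0, 0.0, -0.4]
width: 0.495
```

```bash
python3 mv.py .505 .2206 .0925 -17.9 0 1;python3 held.py q4.png "[0.505,0.2171]"
```

```text
t 34.92 true [0.5057 0.217  0.095 ] q [ 0.4   0.33 -0.39  0.85  0.    0.72] F [ 1.   0.  -0.4] w 0.495
sgn 1.0 tool y [0.308 0.951 0.001] tool x [ 0.001  0.001 -1.   ]
LIN [2.5, 3.2, -1.8] ROT [-0.0006, 0.0004, -0.0011] rows 0.1
true [0.5057 0.217  0.095 ] zlow [0.0555 0.0569 0.057  0.0586]
side circle n 73 [0.5039 0.2133] rel to tool [-0.0018 -0.0037]
side circle n 102 [0.5045 0.2133] rel to tool [-0.0012 -0.0037]
```

View pics/q4.png

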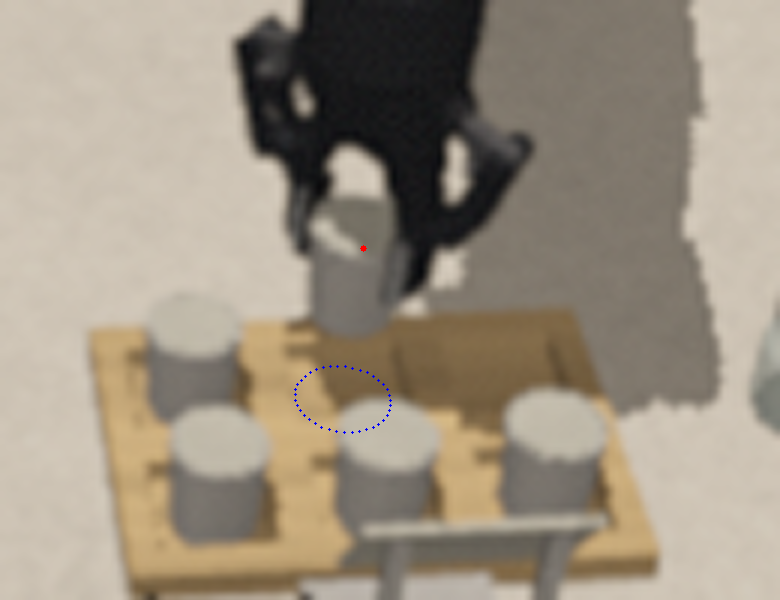

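>>> servo_tool(
  plan=[
    {"linear": [5, 4, 0], "delta_rot": [0, 0, 0], "gripper": -0.3},
    {"linear": [20, 4, 0], "delta_rot": [0, 0, 0], "gripper": -0.3},
    {"linear": [34, 4, 0], "delta_rot": [0, 0, 0], "gripper": -0.3},
    {"linear": [43, 4, 0], "delta_rot": [0, 0, 0], "gripper": -0.3},
    {"linear": [48, 4, 0], "delta_rot": [0, 0, 0], "gripper": -0.3},
  ],
)

```text
t: 35.43
position: [0.5051, 0.2204, 0.0066]
eef_rot: [-2.654, 1.568, -2.966]
force: [-1.1, 0.1, -1.0]
width: 0.497
```

```bash
python3 mv.py .5067 .2208 .0408 -17.9 0 1
```

```text
t 35.43 true [0.5052 0.2205 0.0441] q [ 0.41  0.39 -0.44  0.75  0.    0.72] F [-1.1  0.1 -1. ] w 0.497
sgn 1.0 tool y [ 0.308  0.952 -0.001] tool x [-0.003 -0.    -1.   ]
LIN [3.3, 0.8, 1.4] ROT [-0.0002, -0.0025, 0.0013] rows 0.1
```

>>> servo_tool(
  plan=[
    {"linear": [2.5, 0.5, 0.5], "delta_rot": [0, 0, 0], "gripper": -0.3},
    {"linear": [3, 0.5, 0.5], "delta_rot": [0, 0, 0], "gripper": -0.3},
    {"linear": [3, 0.5, 0.5], "delta_rot": [0, 0, 0], "gripper": 0.1},
    {"linear": [3, 0.5, 0.5], "delta_rot": [0, 0, 0], "gripper": 0.4},
    {"linear": [3, 0.5, 0.5], "delta_rot": [0, 0, 0], "gripper": 0.5},
  ],
)

```text
t: 35.85
position: [0.5071, 0.2213, 0.0056]
eef_rot: [1.957, 1.57, 1.644]
force: [-0.6, -0.3, -0.3]
width: 0.749
```

>>> servo_tool(
  plan=[
    {"linear": [0, 0, 0], "delta_rot": [0, 0, 0], "gripper": 0.6},
    {"linear": [0, 0, 0], "delta_rot": [0, 0, 0], "gripper": 0.6},
    {"linear": [-20, 0, 0], "delta_rot": [0, 0, 0], "gripper": 0.7},
    {"linear": [-60, 0, 0], "delta_rot": [0, 0, 0], "gripper": 1},
    {"linear": [-90, 0, 0], "delta_rot": [0, 0, 0], "gripper": 1},
  ],
)

```text
t: 36.27
position: [0.5061, 0.2208, 0.0963]
eef_rot: [-2.711, 1.569, -3.023]
force: [1.7, 0.4, 1.2]
width: 0.999
```

>>> servo_tool(
  plan=[
    {"linear": [-3, -200, -8], "delta_rot": [0, 0, 0], "gripper": 1},
    {"linear": [-3, -200, -8], "delta_rot": [0, 0, 0], "gripper": 1},
    {"linear": [-3, -200, -8], "delta_rot": [0, 0, 0], "gripper": 1},
    {"linear": [-3, -200, -8], "delta_rot": [0, 0, 0], "gripper": 1},
    {"linear": [-3, -200, -8], "delta_rot": [0, 0, 0], "gripper": 1},
  ],
)

```text
t: 36.68
position: [0.436, 0.0312, 0.0982]
eef_rot: [-2.37, 1.57, -2.682]
force: [0.5, -0.7, -0.1]
width: 1.0
```

```bash
python3 caps.py; python3 mv.py .4295 -.2225 .13 -17.9 0 1
```

```text
203 [246.8 197.4] [0.6004 0.1897 0.05  ] [0.5992 0.1887 0.0548]
213 [223.7 211.4] [0.568  0.2536 0.05  ] [0.5671 0.2525 0.0548]
200 [200.8 226.1] [0.5339 0.317  0.05  ] [0.5331 0.3155 0.0546]
218 [237.1 233.6] [0.5052 0.2209 0.05  ] [0.5046 0.2197 0.0546]
207 [406.6 246.7] [ 0.4294 -0.2199  0.05  ] [ 0.4294 -0.2197  0.05  ]
t 36.78 true [0.4352 0.0296 0.1356] q [ 0.07  0.09 -0.59  0.89 -0.    0.39] F [ 0.4  0.6 -0.1] w 1.006
sgn 1.0 tool y [ 0.312  0.95  -0.002] tool x [-0.002 -0.001 -1.   ]
LIN [5.9, -241.2, 73.4] ROT [-0.0053, -0.0019, 0.002] rows 6.0
```

>>> servo_tool(
  plan=[
    {"linear": [-3, -195, 59], "delta_rot": [-0.005, 0, 0], "gripper": 1},
    {"linear": [-3, -195, 59], "delta_rot": [-0.005, 0, 0], "gripper": 1},
    {"linear": [-3, -195, 59], "delta_rot": [-0.005, 0, 0], "gripper": 1},
    {"linear": [-3, -195, 59], "delta_rot": [-0.005, 0, 0], "gripper": 1},
    {"linear": [-3, -195, 59], "delta_rot": [-0.005, 0, 0], "gripper": 1},
  ],
)

```text
t: 37.2
position: [0.4342, -0.1725, 0.1014]
eef_rot: [-0.667, 1.57, -0.974]
force: [1.2, -0.6, -0.3]
width: 1.002
```

```bash
python3 mv.py .4295 -.2225 .105 -17.9 0 1
```

```text
t 37.2 true [ 0.4342 -0.1724  0.1389] q [-0.38  0.14 -0.52  0.9  -0.   -0.07] F [ 1.2 -0.6 -0.3] w 1.002
sgn 1.0 tool y [ 0.302  0.953 -0.   ] tool x [ 0. -0. -1.]
LIN [34.0, -49.1, 10.6] ROT [0.0052, 0.0003, 0.0003] rows 1.5
```

>>> servo_tool(
  plan=[
    {"linear": [0, -49, 10.5], "delta_rot": [0.005, 0, 0], "gripper": 1},
    {"linear": [10, -49, 10.5], "delta_rot": [0.005, 0, 0], "gripper": 1},
    {"linear": [30, -49, 10.5], "delta_rot": [0.005, 0, 0], "gripper": 1},
    {"linear": [30, -49, 10.5], "delta_rot": [0.005, 0, 0], "gripper": 1},
    {"linear": [30, -49, 10.5], "delta_rot": [0.005, 0, 0], "gripper": 1},
  ],
)

```text
t: 37.62
position: [0.428, -0.2194, 0.0702]
eef_rot: [2.989, 1.567, 2.677]
force: [0.5, 0.1, 0.3]
width: 0.999
```

```bash
python3 mv.py .4295 -.2225 .035 -17.9 0 1; python3 tip2.py p4.png
```

```text
t 37.62 true [ 0.4281 -0.2194  0.1077] q [-0.47  0.2  -0.53  0.84 -0.   -0.16] F [0.5 0.1 0.3] w 0.999
sgn 1.0 tool y [0.307 0.952 0.001] tool x [-0.003  0.002 -1.   ]
LIN [72.6, -2.6, 2.7] ROT [0.0001, -0.0038, -0.0006] rows 1.7
```

View pics/p4.png

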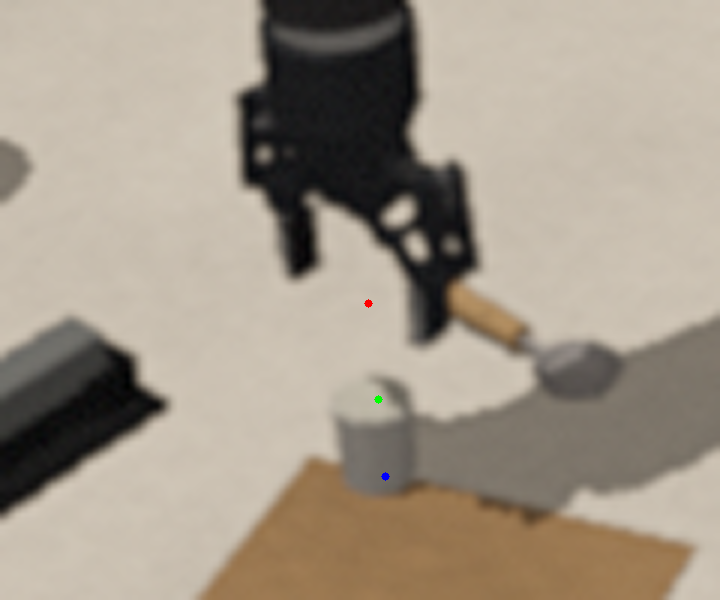

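>>> servo_tool(
  plan=[
    {"linear": [10, -2.5, 2], "delta_rot": [0, -0.003, 0], "gripper": 1},
    {"linear": [40, -2.5, 2], "delta_rot": [0, -0.003, 0], "gripper": 1},
    {"linear": [62, -2.5, 2], "delta_rot": [0, -0.003, 0], "gripper": 1},
    {"linear": [72, -2.5, 2], "delta_rot": [0, -0.003, 0], "gripper": 1},
    {"linear": [72, -2.5, 2], "delta_rot": [0, -0.003, 0], "gripper": 0.6},
  ],
)

```text
t: 38.08
position: [0.4289, -0.2219, -0.0022]
eef_rot: [2.832, 1.57, 2.521]
force: [-0.2, 0.8, -1.1]
width: 0.886
```

>>> servo_tool(
  plan=[
    {"linear": [0, 0, 0], "delta_rot": [0, 0, 0], "gripper": 0.2},
    {"linear": [0, 0, 0], "delta_rot": [0, 0, 0], "gripper": 0.15},
    {"linear": [0, 0, 0], "delta_rot": [0, 0, 0], "gripper": 0.1},
    {"linear": [0, 0, 0], "delta_rot": [0, 0, 0], "gripper": 0},
    {"linear": [0, 0, 0], "delta_rot": [0, 0, 0], "gripper": -0.1},
  ],
)

```text
t: 38.5
position: [0.4312, -0.2238, 0.0005]
eef_rot: [-0.03, 1.566, -0.342]
force: [-0.9, 1.3, 7.2]
width: 0.499
```

>>> servo_tool(
  plan=[
    {"linear": [0, 0, 0], "delta_rot": [0, 0, 0], "gripper": -0.3},
    {"linear": [0, 0, 0], "delta_rot": [0, 0, 0], "gripper": -0.3},
    {"linear": [0, 0, 0], "delta_rot": [0, 0, 0], "gripper": -0.3},
    {"linear": [0, 0, 0], "delta_rot": [0, 0, 0], "gripper": -0.3},
  ],
)

```text
t: 38.83
position: [0.4312, -0.2238, 0.0004]
eef_rot: [-0.009, 1.566, -0.321]
force: [-0.6, 1.4, 6.6]
width: 0.498
```

```bash
python3 mv.py .4735 .2847 .13 -17.9 0 1
```

```text
t 38.83 true [ 0.431  -0.2237  0.0379] q [-0.48  0.29 -0.61  0.67  0.   -0.17] F [-0.6  1.4  6.6] w 0.498
sgn 1.0 tool y [ 0.307  0.952 -0.   ] tool x [ 0.004 -0.001 -1.   ]
LIN [-92.6, 496.9, -115.7] ROT [-0.0001, 0.0044, 0.0] rows 12.4
```

>>> servo_tool(
  plan=[
    {"linear": [-10, 0, 0], "delta_rot": [0, 0, 0], "gripper": -0.3},
    {"linear": [-40, 0, 0], "delta_rot": [0, 0, 0], "gripper": -0.3},
    {"linear": [-80, 20, -4], "delta_rot": [0, 0, 0], "gripper": -0.3},
    {"linear": [-100, 55, -11], "delta_rot": [0, 0, 0], "gripper": -0.3},
    {"linear": [-100, 95, -21], "delta_rot": [0, 0, 0], "gripper": -0.3},
  ],
)

```text
t: 39.25
position: [0.443, -0.1293, 0.1047]
eef_rot: [-0.043, 1.559, -0.36]
force: [2.2, -0.1, -0.2]
width: 0.498
```

>>> servo_tool(
  plan=[
    {"linear": [0, 200, -47], "delta_rot": [0, 0, 0], "gripper": -0.3},
    {"linear": [0, 200, -47], "delta_rot": [0, 0, 0], "gripper": -0.3},
    {"linear": [0, 200, -47], "delta_rot": [0, 0, 0], "gripper": -0.3},
    {"linear": [0, 200, -47], "delta_rot": [0, 0, 0], "gripper": -0.3},
    {"linear": [0, 200, -47], "delta_rot": [0, 0, 0], "gripper": -0.3},
  ],
)

```text
t: 39.67
position: [0.4557, 0.0792, 0.1]
eef_rot: [0.144, 1.567, -0.168]
force: [0.3, -0.0, -1.2]
width: 0.496
```

```bash
python3 mv.py .4735 .2847 .13 -17.9 0 1
```

```text
t 39.67 true [0.4556 0.0792 0.1375] q [ 0.17  0.13 -0.54  0.9  -0.    0.49] F [ 0.3 -0.  -1.2] w 0.496
sgn 1.0 tool y [0.307 0.952 0.   ] tool x [ 0.003 -0.001 -1.   ]
LIN [7.5, 201.0, -46.3] ROT [-0.0, 0.0033, -0.0005] rows 4.9
```

>>> servo_tool(
  plan=[
    {"linear": [0, 200, -46], "delta_rot": [0, 0.003, 0], "gripper": -0.3},
    {"linear": [0, 200, -46], "delta_rot": [0, 0.003, 0], "gripper": -0.3},
    {"linear": [0, 200, -46], "delta_rot": [0, 0.003, 0], "gripper": -0.3},
    {"linear": [0, 200, -46], "delta_rot": [0, 0.003, 0], "gripper": -0.3},
    {"linear": [0, 200, -46], "delta_rot": [0, 0.003, 0], "gripper": -0.3},
  ],
)

```text
t: 40.08
position: [0.4734, 0.284, 0.0998]
eef_rot: [1.835, 1.57, 1.523]
force: [1.6, -0.9, -0.2]
width: 0.491
```

>>> servo_tool(
  plan=[
    {"linear": [25, 2, 0], "delta_rot": [0, 0, 0], "gripper": -0.3},
    {"linear": [42, 2, 0], "delta_rot": [0, 0, 0], "gripper": -0.3},
    {"linear": [42, 2, 0], "delta_rot": [0, 0, 0], "gripper": -0.3},
    {"linear": [42, 2, 0], "delta_rot": [0, 0, 0], "gripper": -0.3},
    {"linear": [42, 2, 0], "delta_rot": [0, 0, 0], "gripper": -0.3},
  ],
)

```text
t: 40.5
position: [0.4744, 0.2833, 0.0579]
eef_rot: [2.41, 1.57, 2.096]
force: [1.3, 0.4, 0.0]
width: 0.492
```

```bash
python3 mv.py .4735 .2847 .0925 -17.9 0 1;python3 held.py q5.png "[0.4722,0.2812]"
```

```text
t 40.5 true [0.4744 0.2833 0.0954] q [ 0.54  0.33 -0.38  0.85  0.    0.85] F [1.3 0.4 0. ] w 0.492
sgn 1.0 tool y [0.308 0.951 0.   ] tool x [-0.     0.001 -1.   ]
LIN [2.9, 1.1, -1.3] ROT [-0.0007, -0.0005, -0.0004] rows 0.1
true [0.4744 0.2833 0.0954] zlow [0.0555 0.0561 0.0569 0.0571]
side circle n 74 [0.4707 0.2814] rel to tool [-0.0038 -0.0019]
side circle n 113 [0.4715 0.2808] rel to tool [-0.0029 -0.0025]
```

View pics/q5.png

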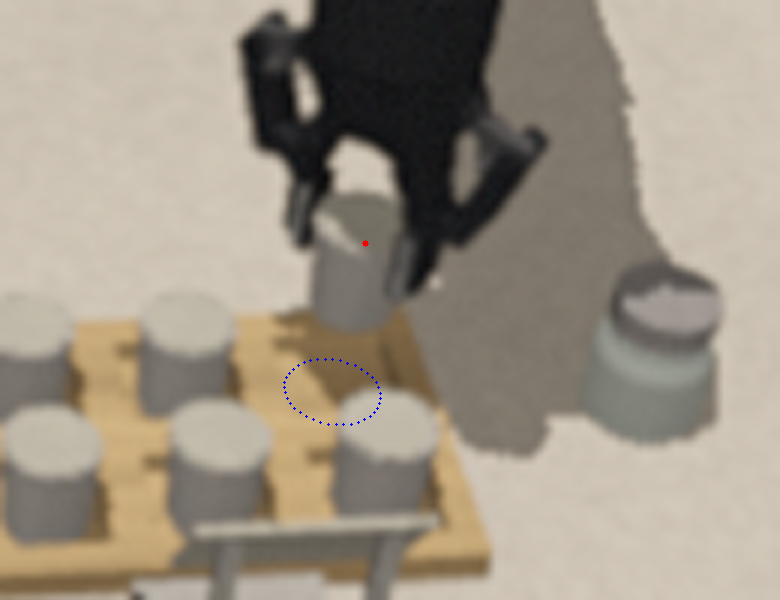

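>>> servo_tool(
  plan=[
    {"linear": [5, 0.5, 0.5], "delta_rot": [0, 0, 0], "gripper": -0.3},
    {"linear": [20, 0.5, 0.5], "delta_rot": [0, 0, 0], "gripper": -0.3},
    {"linear": [34, 0.5, 0.5], "delta_rot": [0, 0, 0], "gripper": -0.3},
    {"linear": [43, 0.5, 0.5], "delta_rot": [0, 0, 0], "gripper": -0.3},
    {"linear": [48, 0.5, 0.5], "delta_rot": [0, 0, 0], "gripper": -0.3},
  ],
)

```text
t: 41.02
position: [0.474, 0.2831, 0.0077]
eef_rot: [-2.621, 1.569, -2.934]
force: [0.3, 0.4, 0.4]
width: 0.495
```

```bash
python3 mv.py .475 .284 .0419 -17.9 0 1
```

```text
t 41.02 true [0.4741 0.2832 0.0452] q [ 0.54  0.39 -0.43  0.75  0.    0.85] F [0.3 0.4 0.4] w 0.495
sgn 1.0 tool y [ 0.308  0.951 -0.001] tool x [-0.002 -0.    -1.   ]
LIN [3.3, 1.1, 0.6] ROT [-0.0006, -0.0019, 0.0011] rows 0.1
```

>>> servo_tool(
  plan=[
    {"linear": [2.5, 0.5, 0.5], "delta_rot": [0, 0, 0], "gripper": -0.3},
    {"linear": [3, 0.5, 0.5], "delta_rot": [0, 0, 0], "gripper": -0.3},
    {"linear": [3, 0.5, 0.5], "delta_rot": [0, 0, 0], "gripper": 0.1},
    {"linear": [3, 0.5, 0.5], "delta_rot": [0, 0, 0], "gripper": 0.4},
    {"linear": [3, 0.5, 0.5], "delta_rot": [0, 0, 0], "gripper": 0.5},
  ],
)

```text
t: 41.43
position: [0.4757, 0.2844, 0.0063]
eef_rot: [2.041, 1.57, 1.729]
force: [0.5, 0.5, -0.1]
width: 0.748
```

>>> servo_tool(
  plan=[
    {"linear": [0, 0, 0], "delta_rot": [0, 0, 0], "gripper": 0.6},
    {"linear": [0, 0, 0], "delta_rot": [0, 0, 0], "gripper": 0.6},
    {"linear": [-20, 0, 0], "delta_rot": [0, 0, 0], "gripper": 0.7},
    {"linear": [-60, 0, 0], "delta_rot": [0, 0, 0], "gripper": 1},
    {"linear": [-100, 0, 0], "delta_rot": [0, 0, 0], "gripper": 1},
  ],
)

```text
t: 41.85
position: [0.4736, 0.2831, 0.1054]
eef_rot: [-2.437, 1.566, -2.75]
force: [0.9, 1.9, 1.0]
width: 1.003
```

>>> servo_tool(
  plan=[
    {"linear": [-20, -200, 20], "delta_rot": [0, 0, 0], "gripper": 1},
    {"linear": [-20, -200, 20], "delta_rot": [0, 0, 0], "gripper": 1},
    {"linear": [-20, -200, 20], "delta_rot": [0, 0, 0], "gripper": 1},
    {"linear": [-20, -200, 20], "delta_rot": [0, 0, 0], "gripper": 1},
    {"linear": [-20, -200, 20], "delta_rot": [0, 0, 0], "gripper": 1},
  ],
)

```text
t: 42.27
position: [0.4318, 0.0856, 0.1261]
eef_rot: [-2.391, 1.57, -2.703]
force: [0.3, -0.6, 0.1]
width: 0.997
```

```bash
python3 caps.py; python3 mv.py .4927 -.4117 .15 -13.5 0 1;python3 - <<'E'
from h import *
g=cams.grab_frame("scene"); b=g["img"][130:300,230:530,::-1]
cv2.imwrite("pics/n3.png",cv2.resize(b,None,fx=2.6,fy=2.6,interpolation=cv2.INTER_CUBIC))
E
```

```text
191 [200.5 226.1] [0.5339 0.3179 0.05  ] [0.5329 0.3157 0.0544]
74 [209.  248.3] [0.4731 0.2974 0.05  ] [0.4732 0.2961 0.055 ]
t 42.37 true [0.4315 0.0837 0.1638] q [ 0.19  0.07 -0.54  0.96 -0.    0.51] F [-0.3  0.2 -0.4] w 0.998
sgn 1.0 tool y [ 0.313  0.95  -0.002] tool x [-0.001 -0.001 -1.   ]
LIN [14.4, -451.3, 213.0] ROT [-0.0822, -0.0007, 0.0017] rows 12.0
```

View pics/n3.png

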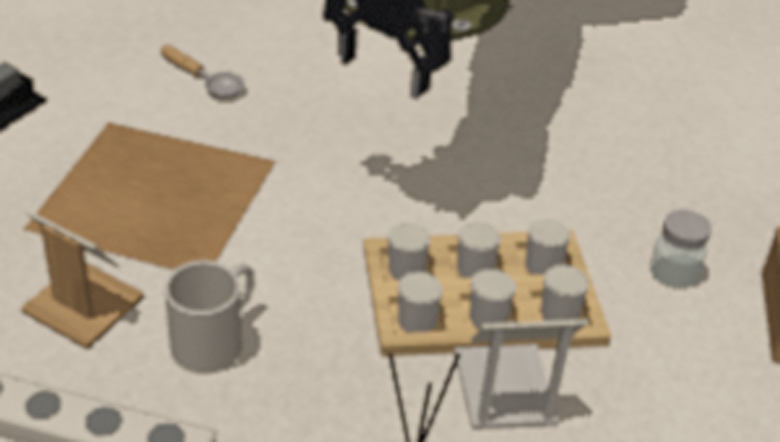

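>>> servo_tool(
  plan=[
    {"linear": [0, -190, 70], "delta_rot": [-0.08, 0, 0], "gripper": 1},
    {"linear": [0, -190, 70], "delta_rot": [-0.08, 0, 0], "gripper": 1},
    {"linear": [0, -190, 70], "delta_rot": [-0.08, 0, 0], "gripper": 1},
    {"linear": [0, -190, 70], "delta_rot": [-0.08, 0, 0], "gripper": 1},
    {"linear": [0, -190, 70], "delta_rot": [-0.08, 0, 0], "gripper": 1},
  ],
)

```text
t: 42.83
position: [0.4417, -0.1162, 0.1258]
eef_rot: [-1.954, 1.571, -2.185]
force: [0.3, -0.4, -0.0]
width: 1.003
```

```bash
python3 caps.py; python3 mv.py .4927 -.4117 .13 -13.5 0 1
```

```text
204 [246.8 197.4] [0.6004 0.1896 0.05  ] [0.5995 0.1886 0.0545]
213 [223.8 211.3] [0.5681 0.2535 0.05  ] [0.5671 0.2526 0.0548]
201 [260.6 220.2] [0.5353 0.1565 0.05  ] [0.5344 0.1565 0.0544]
199 [200.8 226. ] [0.534  0.3171 0.05  ] [0.5333 0.3154 0.0543]
220 [237.1 233.6] [0.5051 0.2209 0.05  ] [0.5046 0.2199 0.0543]
207 [213.5 247.8] [0.4734 0.2855 0.05  ] [0.4728 0.2845 0.0547]
t 42.93 true [ 0.4422 -0.1184  0.1633] q [-0.26  0.1  -0.51  0.96 -0.   -0.02] F [ 0.2  0.4 -0.1] w 1.001
sgn 1.0 tool y [ 0.235  0.972 -0.001] tool x [ 0.    -0.002 -1.   ]
LIN [33.8, -273.1, 118.1] ROT [-0.0021, 0.0006, 0.0015] rows 7.2
```

>>> servo_tool(
  plan=[
    {"linear": [0, -190, 82], "delta_rot": [0, 0, 0], "gripper": 1},
    {"linear": [0, -190, 82], "delta_rot": [0, 0, 0], "gripper": 1},
    {"linear": [0, -190, 82], "delta_rot": [0, 0, 0], "gripper": 1},
    {"linear": [0, -190, 82], "delta_rot": [0, 0, 0], "gripper": 1},
    {"linear": [0, -190, 82], "delta_rot": [0, 0, 0], "gripper": 1},
  ],
)

```text
t: 43.35
position: [0.4784, -0.3191, 0.1254]
eef_rot: [2.554, 1.57, 2.323]
force: [0.5, 1.2, -0.2]
width: 0.999
```

```bash
python3 mv.py .4927 -.4117 .13 -13.5 0 1
```

```text
t 43.35 true [ 0.4784 -0.3192  0.1629] q [-0.59  0.31 -0.24  1.02  0.   -0.36] F [ 0.5  1.2 -0.2] w 0.999
sgn 1.0 tool y [0.229 0.973 0.   ] tool x [-0.001  0.001 -1.   ]
LIN [32.8, -86.9, 35.1] ROT [0.0048, -0.0006, -0.0004] rows 2.4
```

>>> servo_tool(
  plan=[
    {"linear": [0, -87, 35], "delta_rot": [0.005, 0, 0], "gripper": 1},
    {"linear": [0, -87, 35], "delta_rot": [0.005, 0, 0], "gripper": 1},
    {"linear": [10, -87, 35], "delta_rot": [0.005, 0, 0], "gripper": 1},
    {"linear": [30, -87, 35], "delta_rot": [0.005, 0, 0], "gripper": 1},
    {"linear": [50, -87, 35], "delta_rot": [0.005, 0, 0], "gripper": 1},
  ],
)

```text
t: 43.77
position: [0.4929, -0.4115, 0.0749]
eef_rot: [-0.332, 1.57, -0.569]
force: [0.2, -0.0, 0.1]
width: 0.999
```

>>> servo_tool(
  plan=[
    {"linear": [0, 0, 0], "delta_rot": [0, 0, 0], "gripper": 1},
    {"linear": [0, 0, 0], "delta_rot": [0, 0, 0], "gripper": 1},
  ],
)

```text
t: 43.93
position: [0.4909, -0.409, 0.0741]
eef_rot: [2.731, 1.566, 2.495]
force: [1.0, 0.7, -0.3]
width: 0.999
```

```bash
python3 mv.py .4927 -.4117 .0335 -13.5 0 1
```

```text
t 43.93 true [ 0.491  -0.4091  0.1116] q [-0.69  0.47 -0.14  0.97 -0.   -0.46] F [ 1.   0.7 -0.3] w 0.999
sgn 1.0 tool y [0.234 0.972 0.002] tool x [-0.004  0.003 -1.   ]
LIN [78.0, -2.3, 2.7] ROT [-0.0003, -0.0041, -0.0018] rows 1.9
```

>>> servo_tool(
  plan=[
    {"linear": [30, -2, 2], "delta_rot": [0, -0.003, -0.001], "gripper": 1},
    {"linear": [60, -2, 2], "delta_rot": [0, -0.003, -0.001], "gripper": 1},
    {"linear": [74, -2, 2], "delta_rot": [0, -0.003, -0.001], "gripper": 1},
    {"linear": [78, -2, 2], "delta_rot": [0, -0.003, -0.001], "gripper": 1},
    {"linear": [78, -2, 2], "delta_rot": [0, -0.003, -0.001], "gripper": 0.5},
  ],
  force=50,
)

```text
t: 44.35
position: [0.4927, -0.4127, -0.0024]
eef_rot: [-0.512, 1.569, -0.749]
force: [-0.5, -0.2, 0.4]
width: 0.882
```

>>> servo_tool(
  plan=[
    {"linear": [0, 0, 0], "delta_rot": [0, 0, 0], "gripper": 0},
    {"linear": [0, 0, 0], "delta_rot": [0, 0, 0], "gripper": 0},
    {"linear": [0, 0, 0], "delta_rot": [0, 0, 0], "gripper": -0.1},
    {"linear": [0, 0, 0], "delta_rot": [0, 0, 0], "gripper": -0.1},
  ],
)

```text
t: 44.68
position: [0.4932, -0.4143, -0.0011]
eef_rot: [-0.51, 1.566, -0.747]
force: [0.4, 0.5, 1.1]
width: 0.446
```

```bash
python3 mv.py .4927 -.4117 .0335 -13.5 0 1
```

```text
t 44.68 true [ 0.4931 -0.4142  0.0364] q [-0.7   0.54 -0.21  0.81 -0.   -0.46] F [0.4 0.5 1.1] w 0.446
sgn 1.0 tool y [ 0.235  0.972 -0.002] tool x [ 0.003 -0.003 -1.   ]
LIN [2.9, 2.4, -1.1] ROT [-0.0019, 0.0038, 0.0021] rows 0.1
```

>>> servo_tool(
  plan=[
    {"linear": [3, 2.4, -1], "delta_rot": [0, 0.004, 0.002], "gripper": -0.1},
    {"linear": [3, 2.4, -1], "delta_rot": [0, 0.004, 0.002], "gripper": -0.1},
    {"linear": [3, 2.4, -1], "delta_rot": [0, 0.004, 0.002], "gripper": -0.2},
    {"linear": [3, 2.4, -1], "delta_rot": [0, 0.004, 0.002], "gripper": -0.3},
    {"linear": [3, 2.4, -1], "delta_rot": [0, 0.004, 0.002], "gripper": -0.4},
  ],
)

```text
t: 45.1
position: [0.4919, -0.4111, -0.0055]
eef_rot: [2.791, 1.568, 2.554]
force: [0.3, 0.3, 3.2]
width: 0.342
```

>>> servo_tool(
  plan=[
    {"linear": [0, 0, 0], "delta_rot": [0, 0, 0], "gripper": -0.7},
    {"linear": [0, 0, 0], "delta_rot": [0, 0, 0], "gripper": -0.7},
    {"linear": [0, 0, 0], "delta_rot": [0, 0, 0], "gripper": -0.7},
    {"linear": [0, 0, 0], "delta_rot": [0, 0, 0], "gripper": -0.7},
    {"linear": [0, 0, 0], "delta_rot": [0, 0, 0], "gripper": -0.7},
  ],
)

```text
t: 45.52
position: [0.4919, -0.4112, -0.0054]
eef_rot: [2.802, 1.569, 2.565]
force: [0.4, 0.7, 1.6]
width: 0.349
```

```bash
python3 mv.py .4927 -.4117 .0335 -13.5 0 1
```

```text
t 45.52 true [ 0.492  -0.4112  0.0321] q [-0.7   0.55 -0.22  0.81 -0.   -0.46] F [0.4 0.7 1.6] w 0.349
sgn 1.0 tool y [0.235 0.972 0.001] tool x [-0.002  0.001 -1.   ]
LIN [-1.4, -0.4, 0.9] ROT [-0.002, -0.0021, -0.0007] rows 0.0
```

>>> servo_tool(
  plan=[
    {"linear": [-8, 0, 0], "delta_rot": [0, 0, 0], "gripper": -0.7},
    {"linear": [-25, 0, 0], "delta_rot": [0, 0, 0], "gripper": -0.7},
    {"linear": [-60, 0, 0], "delta_rot": [0, 0, 0], "gripper": -0.7},
    {"linear": [-100, 0, 0], "delta_rot": [0, 0, 0], "gripper": -0.7},
    {"linear": [-130, 0, 0], "delta_rot": [0, 0, 0], "gripper": -0.7},
  ],
)

```text
t: 45.93
position: [0.4924, -0.4113, 0.1273]
eef_rot: [2.733, 1.569, 2.495]
force: [1.2, -1.6, -0.7]
width: 0.342
```

>>> servo_tool(
  plan=[
    {"linear": [-40, 160, -60], "delta_rot": [-0.03, 0.4, -0.01], "gripper": -0.7},
    {"linear": [-40, 160, -60], "delta_rot": [-0.03, 0.4, -0.01], "gripper": -0.7},
    {"linear": [-40, 160, -60], "delta_rot": [-0.03, 0.4, -0.01], "gripper": -0.7},
    {"linear": [-40, 160, -60], "delta_rot": [-0.03, 0.4, -0.01], "gripper": -0.7},
    {"linear": [-40, 160, -60], "delta_rot": [-0.03, 0.4, -0.01], "gripper": -0.7},
  ],
)

```text
t: 46.35
position: [0.4725, -0.2361, 0.1633]
eef_rot: [3.139, 1.162, 2.938]
force: [0.6, -0.0, -1.3]
width: 0.34
```

```bash
python3 rd.py job .1
```

```text
target [ 0.5471 -0.1005  0.1844]
t 46.35 true [ 0.4871 -0.2391  0.1977] q [-0.41  0.57  0.15  1.55 -0.08 -0.19] F [ 0.6 -0.  -1.3] w 0.34
sgn 1 tool y [0.2   0.98  0.001] tool x [-0.389  0.08  -0.918]
LIN [-0.3, 147.5, 29.6] ROT [-0.0113, 0.1148, -0.0068] rows 3.6
```

>>> servo_tool(
  plan=[
    {"linear": [-5, 147, 10], "delta_rot": [-0.01, 0.115, -0.006], "gripper": -0.7},
    {"linear": [-5, 147, 10], "delta_rot": [-0.01, 0.115, -0.006], "gripper": -0.7},
    {"linear": [-3, 147, 20], "delta_rot": [-0.01, 0.115, -0.006], "gripper": -0.7},
    {"linear": [-1, 147, 29], "delta_rot": [-0.01, 0.115, -0.006], "gripper": -0.7},
    {"linear": [-1, 147, 29], "delta_rot": [-0.01, 0.115, -0.006], "gripper": -0.7},
  ],
)

```text
t: 46.77
position: [0.5303, -0.0987, 0.152]
eef_rot: [-3.138, 1.053, 2.955]
force: [-1.5, 0.3, -1.4]
width: 0.347
```

>>> servo_tool(
  plan=[
    {"linear": [0, 0, 0], "delta_rot": [0, 0, 0], "gripper": -0.7},
    {"linear": [0, 0, 0], "delta_rot": [0, 0, 0], "gripper": -0.7},
    {"linear": [0, 0, 0], "delta_rot": [0, 0, 0], "gripper": -0.7},
  ],
)

```text
t: 47.02
position: [0.5279, -0.1045, 0.1546]
eef_rot: [-3.133, 1.054, 2.953]
force: [0.2, 0.3, -1.1]
width: 0.341
```

```bash
python3 rd.py job .1
```

```text
target [ 0.5471 -0.1005  0.1844]
t 47.02 true [ 0.5461 -0.108   0.1872] q [-0.19  0.72  0.32  1.69 -0.    0.  ] F [ 0.2  0.3 -1.1] w 0.341
sgn 1 tool y [ 0.195  0.981 -0.004] tool x [-0.485  0.093 -0.87 ]
LIN [2.6, 7.5, 0.7] ROT [-0.0086, 0.0073, -0.0002] rows 0.2
```

>>> servo_tool(
  plan=[
    {"linear": [1, 7, 0], "delta_rot": [-0.008, 0.008, 0], "gripper": -0.7},
    {"linear": [1, 7, 0], "delta_rot": [-0.008, 0.008, 0], "gripper": -0.7},
    {"linear": [1, 7, 0], "delta_rot": [-0.008, 0.008, 0], "gripper": -0.7},
    {"linear": [1, 7, 0], "delta_rot": [-0.008, 0.008, 0], "gripper": -0.7},
    {"linear": [1, 7, 0], "delta_rot": [-0.008, 0.008, 0], "gripper": -0.7},
  ],
)

```text
t: 47.43
position: [0.529, -0.0967, 0.1531]
eef_rot: [3.142, 1.046, 2.953]
force: [1.2, -0.5, -1.2]
width: 0.347
```

```bash
python3 win.py job w6; python3 fit.py
```

```text
pred window [ 0.6274 -0.1154  0.1465] dir [ 0.85  -0.162 -0.501]
label in window frame 0.1003 -0.0004 -0.0008
scene amber 13 [ 0.6324 -0.1183  0.1493] [ 0.624 -0.13   0.139] [ 0.636 -0.1    0.16 ] px 276.15384615384613 187.69230769230768 pred [278.14841258 187.7298218 ]
-75 71 y [-11.1  14.1] z [ 7.2 27.3 32.3]
-60 69 y [-10.7  13.3] z [ 7.3 26.7 30.9]
-45 9 y [-5.7  6.7] z [25.6 29.  30.6]
-15 46 y [-16.7  26.9] z [ 3.2 28.1 49.4]
0 113 y [-21.2  26.2] z [ 2.6 28.3 51.7]
15 80 y [-12.1  14. ] z [ 7.6 27.7 32.6]
30 90 y [-21.1  21.8] z [ 7.2 35.  39.4]
45 123 y [-20.8  22.1] z [ 7.4 35.9 39.6]
60 123 y [-20.8  21.5] z [ 9.4 35.7 40.2]
75 98 y [-19.   21.1] z [ 7.9 32.  38.4]
xmax [83.6 83.8 84.  84.7 84.8] xmin [-75.3 -75.2 -74.9 -74.5 -74.1]
```

>>> servo_tool(
  plan=[
    {"linear": [0, 0, 0], "delta_rot": [0, 0, 0], "gripper": -0.7},
    {"linear": [0, 0, 0], "delta_rot": [0, 0, 0], "gripper": -0.7},
    {"linear": [0, 0, 0], "delta_rot": [0, 0, 0], "gripper": -0.7},
    {"linear": [0, 0, 0], "delta_rot": [0, 0, 0], "gripper": -0.7},
    {"linear": [0, 0, 0], "delta_rot": [0, 0, 0], "gripper": -0.7},
  ],
)

```text
t: 48.0
position: [0.5291, -0.0964, 0.153]
eef_rot: [3.141, 1.045, 2.954]
force: [0.6, 0.2, -1.3]
width: 0.347
```

>>> servo_tool(
  plan=[
    {"linear": [0, 0, 0], "delta_rot": [0, 0, 0], "gripper": -0.7},
    {"linear": [0, 0, 0], "delta_rot": [0, 0, 0], "gripper": -0.7},
    {"linear": [0, 0, 0], "delta_rot": [0, 0, 0], "gripper": -0.7},
    {"linear": [0, 0, 0], "delta_rot": [0, 0, 0], "gripper": -0.7},
    {"linear": [0, 0, 0], "delta_rot": [0, 0, 0], "gripper": -0.7},
  ],
)

```text
t: 48.42
position: [0.5291, -0.0964, 0.153]
eef_rot: [3.141, 1.045, 2.954]
force: [0.3, 0.2, -1.5]
width: 0.344
```

>>> servo_tool(
  plan=[
    {"linear": [0, 0, 0], "delta_rot": [0, 0, 0], "gripper": -0.7},
    {"linear": [0, 0, 0], "delta_rot": [0, 0, 0], "gripper": -0.7},
    {"linear": [0, 0, 0], "delta_rot": [0, 0, 0], "gripper": -0.7},
    {"linear": [0, 0, 0], "delta_rot": [0, 0, 0], "gripper": -0.7},
    {"linear": [0, 0, 0], "delta_rot": [0, 0, 0], "gripper": -0.7},
  ],
)

```text
t: 48.83
position: [0.5291, -0.0964, 0.153]
eef_rot: [3.141, 1.045, 2.954]
force: [0.5, 0.3, -1.4]
width: 0.349
```

>>> servo_tool(
  plan=[
    {"linear": [0, 0, 0], "delta_rot": [0, 0, 0], "gripper": -0.7},
    {"linear": [0, 0, 0], "delta_rot": [0, 0, 0], "gripper": -0.7},
    {"linear": [0, 0, 0], "delta_rot": [0, 0, 0], "gripper": -0.7},
    {"linear": [0, 0, 0], "delta_rot": [0, 0, 0], "gripper": -0.7},
    {"linear": [0, 0, 0], "delta_rot": [0, 0, 0], "gripper": -0.7},
  ],
)

```text
t: 49.25
position: [0.5291, -0.0964, 0.153]
eef_rot: [3.141, 1.045, 2.954]
force: [-0.6, 0.9, -1.3]
width: 0.345
```

>>> servo_tool(
  plan=[
    {"linear": [0, 0, 0], "delta_rot": [0, 0, 0], "gripper": -0.7},
    {"linear": [0, 0, 0], "delta_rot": [0, 0, 0], "gripper": -0.7},
    {"linear": [0, 0, 0], "delta_rot": [0, 0, 0], "gripper": -0.7},
    {"linear": [0, 0, 0], "delta_rot": [0, 0, 0], "gripper": -0.7},
    {"linear": [0, 0, 0], "delta_rot": [0, 0, 0], "gripper": -0.7},
  ],
)

```text
t: 49.67
position: [0.5291, -0.0964, 0.153]
eef_rot: [3.141, 1.046, 2.954]
force: [0.2, 0.5, -1.2]
width: 0.342
```

```bash
python3 mv.py .492 -.4112 .18 -13.5 0 1
```

```text
t 49.67 true [ 0.5475 -0.0999  0.1854] q [-0.18  0.72  0.33  1.7   0.    0.  ] F [ 0.2  0.5 -1.2] w 0.342
sgn 1.0 tool y [0.187 0.982 0.   ] tool x [-0.493  0.094 -0.865]
LIN [-2.2, -316.2, 24.6] ROT [0.0468, -0.5252, 0.0124] rows 7.6
```

>>> servo_tool(
  plan=[
    {"linear": [-10, -20, -35], "delta_rot": [0.01, -0.1, 0.003], "gripper": -0.7},
    {"linear": [-30, -170, -40], "delta_rot": [0.047, -0.525, 0.012], "gripper": -0.7},
    {"linear": [-30, -170, -40], "delta_rot": [0.047, -0.525, 0.012], "gripper": -0.7},
    {"linear": [-30, -170, -40], "delta_rot": [0.047, -0.525, 0.012], "gripper": -0.7},
    {"linear": [-30, -170, -40], "delta_rot": [0.047, -0.525, 0.012], "gripper": -0.7},
  ],
)

```text
t: 50.08
position: [0.4765, -0.2625, 0.2008]
eef_rot: [-0.424, 1.563, -0.662]
force: [0.7, 0.9, -1.8]
width: 0.344
```

```bash
python3 mv.py .492 -.4112 .13 -13.5 0 1
```

```text
t 50.08 true [ 0.4763 -0.2623  0.2383] q [-0.5   0.2  -0.21  1.15 -0.   -0.27] F [ 0.7  0.9 -1.8] w 0.344
sgn 1.0 tool y [ 0.235  0.972 -0.003] tool x [ 0.006 -0.005 -1.   ]
LIN [109.2, -140.6, 49.2] ROT [-0.0018, 0.0074, 0.0034] rows 4.4
```

>>> servo_tool(
  plan=[
    {"linear": [10, -140, 49], "delta_rot": [0, 0.004, 0.002], "gripper": -0.7},
    {"linear": [20, -140, 49], "delta_rot": [0, 0.004, 0.002], "gripper": -0.7},
    {"linear": [50, -140, 49], "delta_rot": [0, 0.004, 0.002], "gripper": -0.7},
    {"linear": [90, -140, 49], "delta_rot": [0, 0.004, 0.002], "gripper": -0.7},
    {"linear": [108, -140, 49], "delta_rot": [0, 0.004, 0.002], "gripper": -0.7},
  ],
)

```text
t: 50.5
position: [0.4941, -0.4117, 0.0919]
eef_rot: [-1.199, 1.569, -1.438]
force: [0.3, 0.4, -2.7]
width: 0.345
```

>>> servo_tool(
  plan=[
    {"linear": [0, 0, 0], "delta_rot": [0, 0, 0], "gripper": -0.7},
    {"linear": [0, 0, 0], "delta_rot": [0, 0, 0], "gripper": -0.7},
    {"linear": [0, 0, 0], "delta_rot": [0, 0, 0], "gripper": -0.7},
  ],
)

```text
t: 50.75
position: [0.4934, -0.4071, 0.0923]
eef_rot: [2.724, 1.567, 2.489]
force: [0.7, 0.4, -1.6]
width: 0.343
```

```bash
python3 mv.py .492 -.4112 .0321 -13.5 0 1
```

```text
t 50.75 true [ 0.4935 -0.4072  0.1298] q [-0.69  0.46 -0.11  1.01 -0.   -0.45] F [ 0.7  0.4 -1.6] w 0.343
sgn 1.0 tool y [0.233 0.972 0.002] tool x [-0.003  0.003 -1.   ]
LIN [97.7, -4.5, 0.0] ROT [0.0002, -0.0038, -0.0017] rows 2.3
```

>>> servo_tool(
  plan=[
    {"linear": [30, -4, 0], "delta_rot": [0, -0.004, -0.002], "gripper": -0.7},
    {"linear": [60, -4, 0], "delta_rot": [0, -0.004, -0.002], "gripper": -0.7},
    {"linear": [76, -4, 0], "delta_rot": [0, -0.004, -0.002], "gripper": -0.7},
    {"linear": [76, -4, 0], "delta_rot": [0, -0.004, -0.002], "gripper": -0.7},
    {"linear": [76, -4, 0], "delta_rot": [0, -0.004, -0.002], "gripper": -0.7},
  ],
)

```text
t: 51.17
position: [0.4929, -0.4109, 0.0171]
eef_rot: [-0.691, 1.569, -0.926]
force: [-0.3, 0.1, -0.9]
width: 0.341
```

```bash
python3 mv.py .492 -.4112 .0321 -13.5 0 1
```

```text
t 51.17 true [ 0.4929 -0.4108  0.0546] q [-0.69  0.52 -0.2   0.85 -0.   -0.46] F [-0.3  0.1 -0.9] w 0.341
sgn 1.0 tool y [ 0.232  0.973 -0.001] tool x [ 0.001 -0.001 -1.   ]
LIN [22.5, -0.5, -0.8] ROT [0.001, 0.0014, 0.0011] rows 0.5
```

>>> servo_tool(
  plan=[
    {"linear": [6, -0.5, -0.8], "delta_rot": [0.001, 0.001, 0.001], "gripper": -0.7},
    {"linear": [12, -0.5, -0.8], "delta_rot": [0.001, 0.001, 0.001], "gripper": -0.7},
    {"linear": [17, -0.5, -0.8], "delta_rot": [0.001, 0.001, 0.001], "gripper": -0.7},
    {"linear": [20, -0.5, -0.8], "delta_rot": [0.001, 0.001, 0.001], "gripper": -0.7},
    {"linear": [20, -0.5, -0.8], "delta_rot": [0.001, 0.001, 0.001], "gripper": -0.7},
  ],
)

```text
t: 51.58
position: [0.4909, -0.4113, -0.0052]
eef_rot: [2.705, 1.569, 2.468]
force: [-0.5, 0.3, -0.8]
width: 0.345
```

```bash
python3 mv.py .492 -.4112 .0321 -13.5 0 1
```

```text
t 51.58 true [ 0.4909 -0.4114  0.0323] q [-0.7   0.54 -0.22  0.81 -0.   -0.46] F [-0.5  0.3 -0.8] w 0.345
sgn 1.0 tool y [0.235 0.972 0.001] tool x [-0.001  0.001 -1.   ]
LIN [0.2, 0.4, 1.0] ROT [-0.0012, -0.0013, -0.0006] rows 0.0
```

>>> servo_tool(
  plan=[
    {"linear": [0.7, 0.3, 1], "delta_rot": [0, 0, 0], "gripper": -0.7},
    {"linear": [0.7, 0.3, 1], "delta_rot": [0, 0, 0], "gripper": -0.7},
    {"linear": [0.7, 0.3, 1], "delta_rot": [0, 0, 0], "gripper": -0.2},
    {"linear": [0.7, 0.3, 1], "delta_rot": [0, 0, 0], "gripper": 0},
    {"linear": [0.7, 0.3, 1], "delta_rot": [0, 0, 0], "gripper": 0.2},
  ],
)

```text
t: 52.0
position: [0.4923, -0.4115, -0.0054]
eef_rot: [2.585, 1.57, 2.348]
force: [-1.2, -0.9, -0.4]
width: 0.597
```

>>> servo_tool(
  plan=[
    {"linear": [0, 0, 0], "delta_rot": [0, 0, 0], "gripper": 0.3},
    {"linear": [0, 0, 0], "delta_rot": [0, 0, 0], "gripper": 0.3},
    {"linear": [-30, 0, 0], "delta_rot": [0, 0, 0], "gripper": 0.3},
    {"linear": [-70, 0, 0], "delta_rot": [0, 0, 0], "gripper": 0.6},
    {"linear": [-110, 0, 0], "delta_rot": [0, 0, 0], "gripper": 1},
  ],
)

```text
t: 52.42
position: [0.491, -0.4105, 0.1043]
eef_rot: [2.688, 1.566, 2.452]
force: [1.1, -1.8, 0.7]
width: 0.908
```

>>> servo_tool(
  plan=[
    {"linear": [-40, 0, -60], "delta_rot": [0, 0, 0], "gripper": 1},
    {"linear": [-50, 0, -120], "delta_rot": [0, 0, 0], "gripper": 1},
    {"linear": [-50, 0, -120], "delta_rot": [0, 0, 0], "gripper": 1},
    {"linear": [-50, 0, -120], "delta_rot": [0, 0, 0], "gripper": 1},
    {"linear": [-50, 0, -120], "delta_rot": [0, 0, 0], "gripper": 1},
  ],
)

```text
t: 52.83
position: [0.374, -0.3833, 0.156]
eef_rot: [-1.057, 1.57, -1.296]
force: [1.1, -0.3, -0.5]
width: 1.001
```

```bash
python3 mv.py .492 -.4112 .0321 -13.5 0 1; python3 caps.py; python3 - <<'E'
from h import *
import pickle
f=cams.grab_frame("top");g=cams.grab_frame("scene");f0=pickle.load(open("top0.pkl","rb"))
C=cloud(f);C0=cloud(f0)
u=np.array([.9724,-.2334,0]);pv=np.array([-u[1],u[0],0])
for nm,c in(("before",C0),("now",C)):
  b=(c[...,0]>.38)&(c[...,0]<.62)&(c[...,1]>-.5)&(c[...,1]<-.32)
  for n,a,e in(("handle",.047,.053),("head",.0555,.062)):
    P=c[b&(c[...,2]>a)&(c[...,2]<e)]; P=P-[.5,-.41,0]; print(nm,n,len(P),np.percentile(P@u,[2,50,98]).round(4),(P@pv).mean().round(4),np.median(P[:,2]).round(4))
im=np.hstack([cv2.resize(f0["img"][160:260,430:510,::-1],None,fx=5,fy=5),cv2.resize(f["img"][160:260,430:510,::-1],None,fx=5,fy=5)])
cv2.imwrite("pics/z1.png",im[:, :800]);cv2.imwrite("pics/z2.png",g["img"][:,:,::-1])
E
```

```text
t 52.83 true [ 0.374  -0.3833  0.1935] q [-0.8   0.22 -0.29  1.06 -0.   -0.56] F [ 1.1 -0.3 -0.5] w 1.001
sgn 1.0 tool y [ 0.236  0.972 -0.001] tool x [ 0.    -0.001 -1.   ]
LIN [161.4, 0.9, 121.2] ROT [-0.003, 0.0003, 0.0005] rows 4.8
201 [246.7 197.3] [0.6006 0.1898 0.05  ] [0.5997 0.1888 0.0547]
212 [223.7 211.4] [0.568  0.2536 0.05  ] [0.567  0.2523 0.0548]
200 [260.6 220.2] [0.5354 0.1565 0.05  ] [0.5343 0.156  0.0543]
199 [200.7 226. ] [0.534  0.3171 0.05  ] [0.5332 0.3153 0.0547]
219 [237.1 233.6] [0.5052 0.2209 0.05  ] [0.5045 0.2198 0.0543]
207 [213.5 247.9] [0.4731 0.2854 0.05  ] [0.4728 0.2843 0.0546]
before handle 401 [-0.0717 -0.0186  0.0564] -0.0003 0.0501
before head 269 [0.0346 0.0578 0.0828] -0.001 0.0584
now handle 406 [-0.0725 -0.0186  0.0425] -0.0014 0.0502
now head 255 [0.0359 0.0601 0.083 ] -0.0014 0.0582
```

View pics/z1.png

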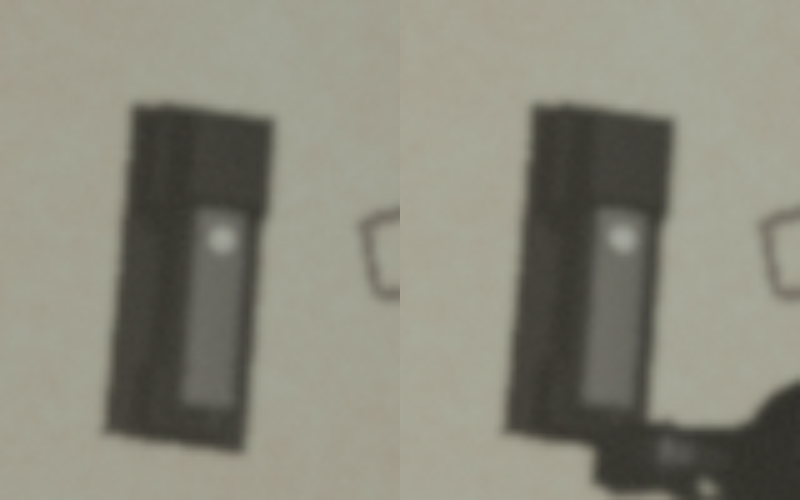

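View pics/z2.png

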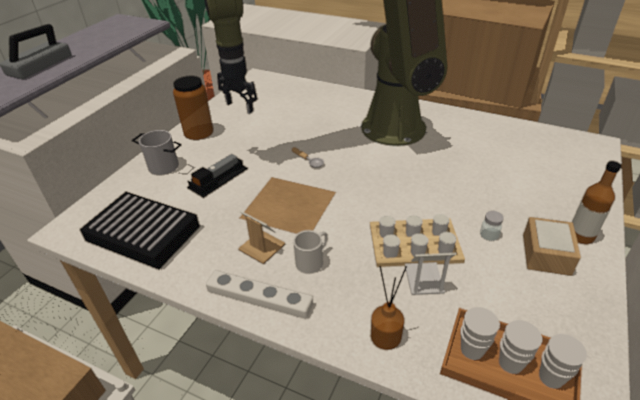

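```bash
python3 -c "
from workcell import manip
print(manip.hand_in(), manip.get_state()['t'])"
```

```text
the job is handed in; nothing more can be done
the job is handed in; nothing more can be done
```

I read the job card, then the rack label. I placed the four spares in pockets 2 to 5, read the job card again, laid the scanner back in its cradle and handed the job in at about 53 s. The interface gives no verdict, so whether the three reads registered is judged only from geometry.

**Last checks**
- **Reads:** each was held still for about 2.1 s. By my geometry the window was about 100 mm away, within 5 mm of the label's middle and nearly square. At the rack label the scene camera put the scanner about 4 mm off to the side compared with the robot's own reading. That is well inside the 18 mm allowed.
- **Capsules:** all six stand in their pockets at the same height, within about 3 mm of the pocket centres. Pockets 1 and 6 were already filled and have not moved.
- **Scanner:** it lies within about 1 mm of where it first lay in the top view.
- **Surroundings:** I kept clear of the mug and jar, and they look undisturbed in the final picture. The arm touches nothing.

**What went wrong or disagreed**
- **First grasp missed:** the fingers closed above the scanner. The real fingertips are about 37.5 mm short of where the reported tool pose puts them. I measured this with the scene camera, upright and tilted, and corrected for it afterwards.
- **Cameras disagree:** the two cameras differ by about 3 to 4 mm in y, so I placed the capsules by comparing positions within one camera.
- **Knocked spare:** one spare was knocked about 4 cm aside during the run; I found it again and placed it.

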